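# Snap the cover onto the sloping junction box

## Robot

A 6-joint arm with a two-finger parallel gripper is mounted at the origin on a cart in front of the work surface, level with it; the furniture and walls round the work are solid. World frame = base frame: x ahead of the robot, y to its left, z up, the work surface at z = 0. Lengths are in mm, angles in rad, forces in N, time in s.
With the tool pointing down it reaches from about 350 to 975 mm from the base axis. Payload 7.1 kg.
Tool frame: the origin (TCP) lies on the centre line of the jaws, within the pads' length; the fingertips stand 19 mm ahead of it and the grasp point (between the pads) is the TCP; z points along the fingers, x is the direction in which the jaws open and shut, and the axes are right-handed (so a half turn about z gives the same grasp; the last joint's range is limited). The gripper opens to 88 mm and grips with 3 to 60 N. Pads are 20 mm wide; open, the fingers measure 115 mm over their backs; the gripper's body (75 mm by 178 mm) begins 61 mm behind the grasp point.
Start: joints at [1.184, 0.423, 1.63, -0, 1.089, -0.019], TCP at [224.695, 583.196, 241.675] pointing down, gripper open.
Joint ranges: [-3, 3], [-0.9, 2.11], [0.09, 2.58], [-1.31, 4.45], [0.11, 2.69], [-2.54, 2.54]. Speed limits (rad/s): [2.39, 2.39, 3.01, 3.14, 3.14, 3.14].

## Interface

Orientations are given as a unit quaternion [w, x, y, z].
In Python, from station import manip gives the robot as it stands.
- The arm moves only by the tool play_rows, never from a script. Its argument "commands" is a list of rows, each an object of numbers: "jaw": the closure, from -1 (fully open) to 1 (shut); "tx", "ty", "tz": the shift along the tool's x, y, z in cm; "yaw": the turn about the tool's z in degrees. A call has 1 to 20 rows; each row shifts and turns the pose as measured when the row begins, along the tool's axes as they then stand; what a row does not reach is not made up. A row lasts 1/12 s, in which the tool goes at most 41.7 mm and 7.16 degrees, less where a joint would pass 70% of its speed; a pose out of reach is approached as far as the arm can. A call with a gripper value outside its range is refused whole. The fingers move at their own pace and stop on an object; the grip force is fixed at half the most. Time passes only in rows, so rows that do not move let the fingers close. It gives the time, the measured TCP pose, the force and the opening at its end, in the units of the state.
- manip.sense(): the state, without advancing time (a new reading comes with each control period).
- manip.camera(name): name is "scene" or "top"; returns the picture (420x560x3 uint8, blue, green, red); there is no depth.
- manip.calibration(name): a dict with "camera_matrix" (3x3 intrinsics, pixels), "R" (3x3) and "t" (3): a world point X has camera coordinates R X + t. Camera axes: x right, y down, z forward; pixel columns grow to the right and rows downward; lengths in mm; the calibration is good to about 2 mm. A picture is of the moment at which its call begins. calibration takes no time and is no camera call.
- manip.close_job(): hands the job in, once; it reports no verdict.
The state is a dict: "t": time; "joint_positions": joint angles; "qvel": joint speeds; "joint_efforts": joint torques, N m; "ee_pos": TCP position; "orientation": TCP orientation; "force": force on the tool from outside, world axes, zero at the start; "torque": the same for the moment, N m; "width": finger opening in mm.
Only numpy, scipy, OpenCV 4.12 (cv2) and the standard library are available. Lean on these libraries where they do the work, as an engineer would, in place of code of your own. Each camera call takes 0.05 s, during which the arm holds its last target.

## Task

Pick up the loose clip-on cover by its grip bar and fit it on the open junction box on the sloping bracket, square to the slope. Press it fully home, until the clips at both ends have snapped over the box's rim and the plate lies flush on the rim all along, then let go of it. Press firmly but do not slam or crush it, and leave the tin and the screwdriver where they are.

Things in the scene. Friction and masses are not known exactly. Their poses are not given: they have to be found in the camera images.
- cover_grip (a point): Centre of the grip bar on the loose cover. The cover is a mid-grey plastic plate 96 (x) x 172 (y) x 5 (z) mm; the bar on its middle is 16 wide (x), 60 long (y), 24 high (z), so this point is 12 mm above the plate's upper face and 17 mm above its underside. z: plate normal, from clips to bar; y: long direction. Mass about 0.17 kg. It lies on the bench bar upward.
- cover: The whole cover; origin between the feet of its clip arms, 35 mm below cover_grip, same axes. Four tapered locating posts (10 mm thick, 16 mm long, at x +-37, y +-64) under the plate drop inside the box's corners; a sprung clip arm 40 mm wide at each y end reaches 18 mm below the plate and spreads 2.5 mm over the rim lip. It fits either way round (half a turn).
- cover_end_a (a point): Where to press for the clip at the cover's -y end: on the plate's upper face, 63 mm from the middle along -y, 12 mm below cover_grip along z. A black pad 40 (x) x 22 (y) mm marks it; nothing stands on the plate between 35 and 86 mm from its middle.
- cover_end_b (a point): The same point for the clip at the cover's +y end (63 mm along +y).
- housing_rim (a point): Centre of the open mouth of the grey junction box, level with the top of its rim. Box 96 (x) x 150 (y) x 40 (z) mm, walls 4 mm, rim lips at both y ends 5 mm thick, outer faces y +-79. z: outward normal of the mouth, tilted 30 degrees from vertical toward the box's low side (-x); y: long direction, level; x: up the slope.
- rim_end_a (a point): Where cover_end_a is when the cover is home (5 mm out of the rim plane, 63 mm along the box's -y). Home, the plate's underside lies on the rim and cover_grip is 17 mm out from housing_rim; a snapped clip has up to 1.5 mm of play. Coming in along z: posts enter with the plate 16 mm out (4 mm lead, 2 mm play), clips touch the lip at 14 mm, are fully spread at 7 mm, snap at 2 mm.
- rim_end_b (a point): The same point at the box's +y end. Each end takes about 6 to 18 N of push to snap, both together twice that. The box rides on four soft rubber mounts: pushed with more than about 3 N it sinks along its -z, some 2.5 N per mm, up to 8 mm, and comes back when let go, so where a pushing finger has got to does not tell how far the cover is on.
- stand: Steel bracket 124 x 164 mm, fixed to the bench, that carries the box on its slope; origin in the centre of its foot on the bench, x from the low to the high side. Box and bracket are damaged if the cover is driven against them with more than 100 N.
- tin: Bystander: closed paint tin, 68 mm in diameter, 72 mm high, standing on the bench; origin in the centre of its underside.
- screwdriver: Bystander: screwdriver 207 mm long lying on the bench; origin at the underside of its middle.

How it is judged:
By the outcome, as a careful person would: the job done as asked, in the order asked, and still so for the second after the job is handed in, with the robot touching nothing.
It also fails if it takes over 58 s, if anything falls off the work surface, if the arm or the gripper's body presses on something with over 40 N, if the wrist force passes 120 N, or if a joint passes its speed limit or range.

## Working session

There is one attempt and no reset: what is moved stays moved. The work goes in short steps, Python scripts to look and compute and a tool call to move; the robot and the scene stay as the last step left them, time stands still between calls to the robot, and variables do not carry over. Pictures are saved under pics/ and viewed, and the job is handed in when it is done.

Besides the shell and the picture viewer there is one more tool, called after "Call:" by a JSON object that holds its "fn" and its "kwargs". play_rows: Moves the arm, as the interface text tells. Its arguments: {"type":"object","properties":{"commands":{"type":"array"}},"required":["commands"]}

```bash
ls; mkdir -p pics
python3 - <<'E'
from station import manip
import cv2
s=manip.sense(); print(s)
for n in("scene","top"):
    cv2.imwrite(f"pics/{n}0.png",manip.camera(n)); c=manip.calibration(n); print(n,c)
E
```

```text
pics
{'t': 0.0, 'joint_positions': array([ 1.18399580e+00,  4.23846962e-01,  1.63068802e+00, -2.78971199e-05,
        1.08859788e+00, -1.90000198e-02]), 'qvel': array([ 7.92273250e-05, -2.67122604e-04,  1.79255213e-04,  3.85533771e-04,
        1.86964890e-03,  3.29901703e-05]), 'joint_efforts': array([-1.55610087e-03, -5.44641745e+01, -2.73656523e+01,  6.43699500e-02,
        2.29716307e-02, -1.48224149e-04]), 'ee_pos': array([224.51050333, 582.71676761, 240.89863096]), 'orientation': array([ 4.33960330e-04,  8.24484996e-01,  5.65883290e-01, -6.36313232e-04]), 'force': array([ 0.56627422, -0.41821781,  0.64129932]), 'torque': array([ 0.023318  ,  0.02799738, -0.04246877]), 'width': 87.66800623356527}
scene {'camera_matrix': array([[520.30797851,   0.        , 276.23884652],
       [  0.        , 520.30797851, 192.89140924],
       [  0.        ,   0.        ,   1.        ]]), 'R': array([[ 0.8558387 , -0.51719244, -0.00721841],
       [-0.26882546, -0.43283715, -0.8604562 ],
       [ 0.44189704,  0.73835221, -0.50947328]]), 't': array([-381.01571817,  223.83796382, 1163.23858098])}
top {'camera_matrix': array([[494.73555523,   0.        , 289.09858648],
       [  0.        , 494.73555523, 214.61624591],
       [  0.        ,   0.        ,   1.        ]]), 'R': array([[-0.01278973, -0.99991682,  0.00166474],
       [-0.9914203 ,  0.01246442, -0.13011697],
       [ 0.1300854 , -0.00331462, -0.99149725]]), 't': array([  56.47553228,  505.17672749, 1157.9829641 ])}
```

View pics/scene0.png

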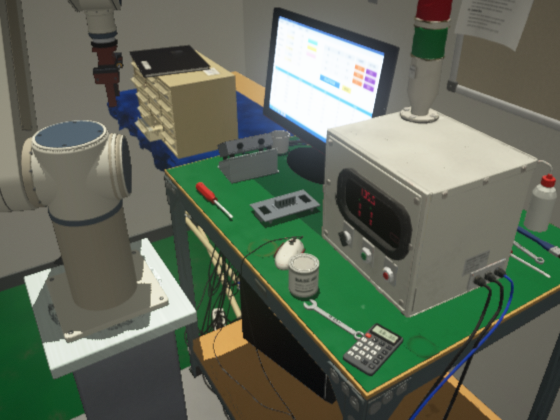

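View pics/top0.png

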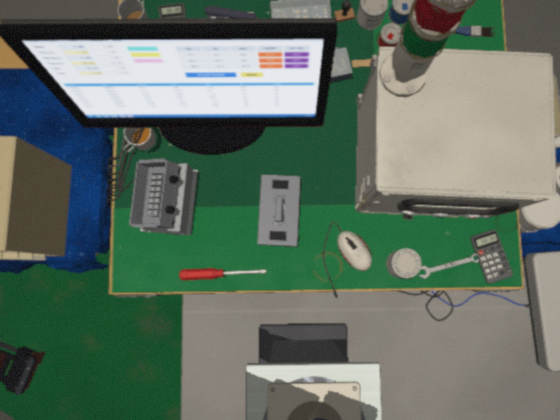

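The top view shows the cover at about (279,210) and the box on its bracket at (163,197). The screwdriver is at (222,273) and the tin at (405,263). I'll zoom in on the cover and the box.

Run:
```python
import cv2
a=cv2.imread("pics/top0.png");b=cv2.imread("pics/scene0.png")
cv2.imwrite("pics/topz.png",cv2.resize(a[140:260,110:310],None,fx=4,fy=4,interpolation=cv2.INTER_CUBIC))
cv2.imwrite("pics/scz.png",cv2.resize(b[110:235,190:350],None,fx=4.8,fy=4.8,interpolation=cv2.INTER_CUBIC))
```

```text
(no output)
```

View pics/topz.png

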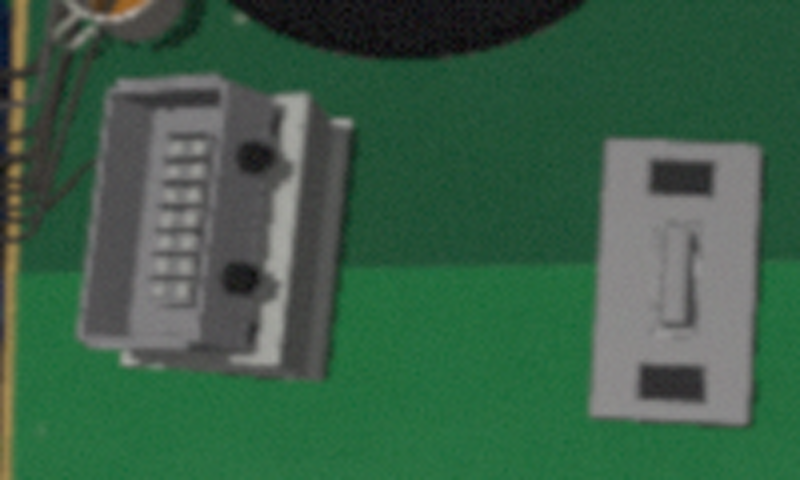

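View pics/scz.png

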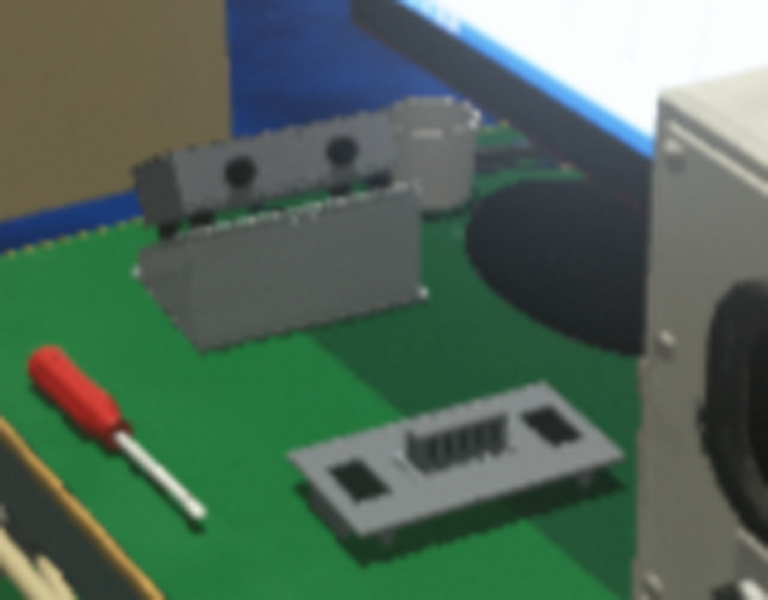

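Run:
```python
import cv2,numpy as np
from station import manip
T=[];S=[]
for i in range(6):
    T.append(manip.camera("top").astype(float)); S.append(manip.camera("scene").astype(float))
np.save("T.npy",np.mean(T,0));np.save("S.npy",np.mean(S,0))
def z(a,r0,r1,c0,c1,f,n):
    a=a[r0:r1,c0:c1]; a=np.clip(a*1.5,0,255).astype(np.uint8)
    b=cv2.resize(a,None,fx=f,fy=f,interpolation=cv2.INTER_LINEAR)
    for c in range(c0,c1,10): cv2.putText(b,str(c),(int((c-c0+.5)*f),10),0,.35,(0,255,255)); cv2.line(b,(int((c-c0+.5)*f),12),(int((c-c0+.5)*f),18),(0,255,255))
    for r in range(r0,r1,10): cv2.putText(b,str(r),(0,int((r-r0+.5)*f)),0,.35,(0,255,255))
    cv2.imwrite(n,b)
z(np.mean(T,0),150,242,120,210,6.5,"pics/tbox.png")
z(np.mean(S,0),125,190,210,300,8,"pics/sbox.png")
z(np.mean(T,0),165,255,245,315,6.6,"pics/tcov.png")
```

```text
(no output)
```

View pics/tbox.png

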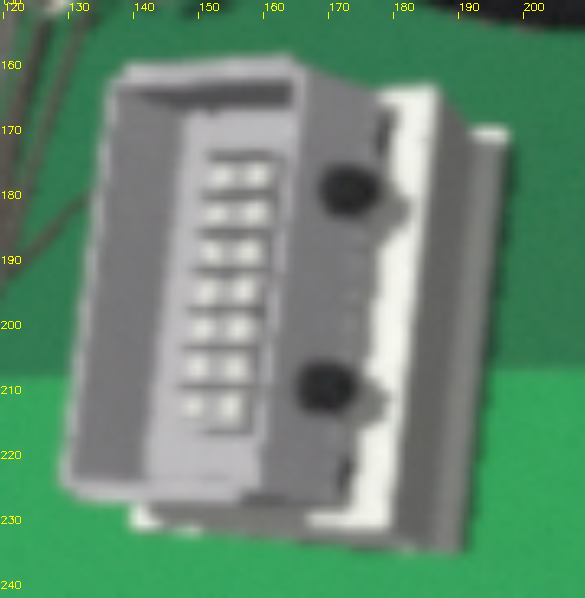

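View pics/sbox.png

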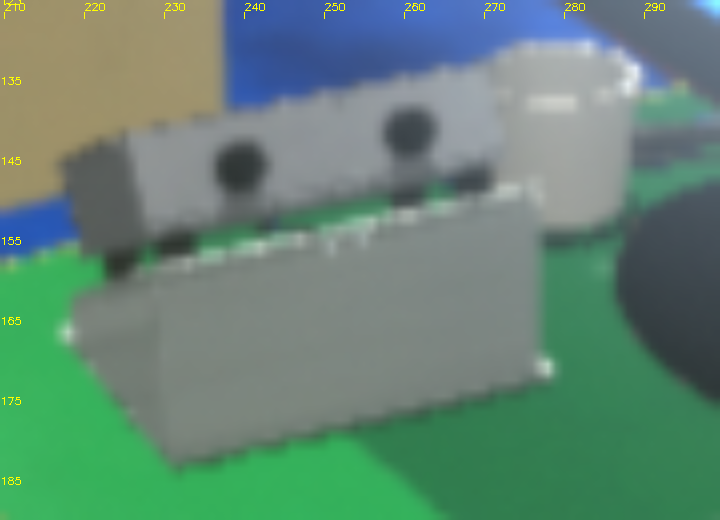

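View pics/tcov.png

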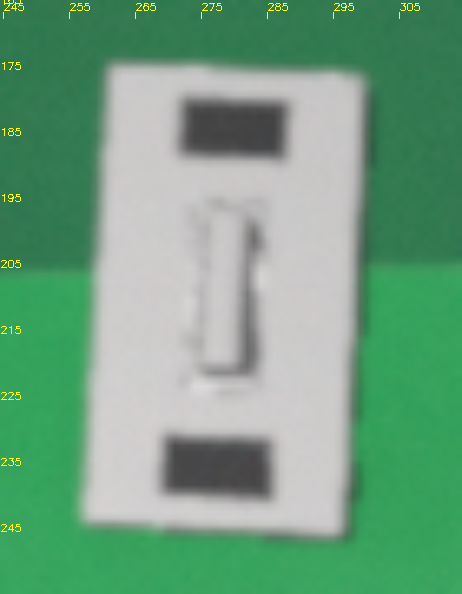

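```bash
cat > h.py <<'E'
import numpy as np, cv2
from station import manip
C={n:manip.calibration(n) for n in("scene","top")}
def P(n): c=C[n]; return c["camera_matrix"]@np.c_[c["R"],c["t"]]
def ray(n,uv):
    c=C[n]; d=c["R"].T@np.linalg.inv(c["camera_matrix"])@np.r_[uv,1]; o=-c["R"].T@c["t"]; return o,d
def onz(n,uv,z):
    o,d=ray(n,uv); return o+d*(z-o[2])/d[2]
def tri(t,s):
    X=cv2.triangulatePoints(P("top"),P("scene"),np.array(t,float).reshape(2,1),np.array(s,float).reshape(2,1))[:,0]
    return X[:3]/X[3]
def proj(n,X): p=P(n)@np.r_[X,1]; return p[:2]/p[2]
E
python3 - <<'E'
from h import *
zt=lambda x,y:(120+x/6.5-.5,150+y/6.5-.5)
zs=lambda x,y:(210+x/8-.5,125+y/8-.5)
zc=lambda x,y:(245+x/6.6-.5,165+y/6.6-.5)
tp=dict(NH=zt(262,497),NL=zt(62,487),FH=zt(300,58)); sp=dict(NH=zs(128,135),NL=zs(62,160),FH=zs(497,68))
R={}
for k in tp:
    R[k]=tri(tp[k],sp[k]); print(k,R[k].round(1),(proj("top",R[k])-tp[k]).round(2),(proj("scene",R[k])-sp[k]).round(2))
print([np.linalg.norm(R[a]-R[b]).round(1) for a,b in(("NH","NL"),("NH","FH"))])
print("foot top",onz("top",zt(508,133),0).round(1),onz("top",zt(464,552),0).round(1))
for k in((175,470),(545,378),(62,330)): print("foot sc",onz("scene",zs(*k),0).round(1))
c=[onz("top",zc(*k),23) for k in((108,63),(366,73),(346,540),(82,522))]
for k in c: print("cov",k.round(1))
print(np.mean(c,0), [np.linalg.norm(c[i]-c[i-1]).round(1) for i in range(4)])
for k in((233,128),(216,467)): print("pads",onz("top",zc(*k),23).round(1))
print("bar",[onz("top",zc(*k),47).round(1) for k in((212,205),(245,210),(240,375),(203,372))])
E
```

```text
NH [472.4 337.4 122.2] [ 0.01 -0.02] [-0.02  0.  ]
NL [481.8 420.6  76.2] [-0.02  0.06] [ 0.04 -0.  ]
FH [627.6 328.8 115.9] [ 0.09 -0.17] [-0.13  0.02]
[np.float64(95.6), np.float64(155.5)]
foot top [625.8 277.4   0. ] [464.1 292.2   0. ]
foot sc [464.5 296.6   0. ]
foot sc [622.7 285.2   0. ]
foot sc [477.8 423.8   0. ]
cov [608.4 118.   23. ]
cov [603.4  22.2  23. ]
cov [430.   32.2  23. ]
cov [437.7 128.4  23. ]
[519.89260259  75.19858702  23.        ] [np.float64(171.0), np.float64(96.0), np.float64(173.8), np.float64(96.6)]
pads [583.3  71.8  23. ]
pads [457.3  79.3  23. ]
bar [array([550.3,  79.4,  47. ]), array([548.3,  67.4,  47. ]), array([488.2,  69.9,  47. ]), array([489.5,  83.2,  47. ])]
```

```bash
cat > edges.py <<'E'
from h import *
T=cv2.GaussianBlur(np.load("T.npy"),(0,0),0.7);S=cv2.GaussianBlur(np.load("S.npy"),(0,0),0.7)
def edge(I,p0,p1,half=4,n=25,trim=.1,sgn=0):
    """sub-pixel edge points along segment p0-p1, line-fitted; returns two end pts on the fitted line, rms"""
    p0=np.array(p0,float);p1=np.array(p1,float);d=(p1-p0)/np.linalg.norm(p1-p0);nn=np.array([-d[1],d[0]])
    pts=[]
    for a in np.linspace(trim,1-trim,n):
        c=p0+(p1-p0)*a; s=np.arange(-half,half+.01,.1)
        xy=(c+s[:,None]*nn).astype(np.float32)
        v=np.stack([cv2.remap(I[:,:,k].astype(np.float32),xy[:,:1],xy[:,1:],cv2.INTER_LINEAR)[:,0] for k in range(3)],1)
        g=np.gradient(v,axis=0)/.1
        m=np.linalg.norm(g,axis=1); m=np.where(m>.5*m.max(),m,0); i=m.argmax()
        w=m*(abs(s-s[i])<1.2); pts.append(c+nn*(w*s).sum()/w.sum())
    pts=np.array(pts); 
    for _ in range(3):
        vx,vy,x,y=cv2.fitLine(pts.astype(np.float32),cv2.DIST_HUBER,0,.01,.01).ravel()
        r=(pts-[x,y])@[-vy,vx]; k=abs(r)<max(.25,2*r.std()); pts=pts[k]
    e=lambda p:np.array([x,y])+np.array([vx,vy])*((p-[x,y])@[vx,vy])
    return e(p0),e(p1),r.std().round(2),len(pts)
E
python3 - <<'E'
from edges import *
zt=lambda x,y:(120+x/6.5-.5,150+y/6.5-.5)
zs=lambda x,y:(210+x/8-.5,125+y/8-.5)
L=dict(low=(T,zt(108,90),zt(64,470)),high=(T,zt(303,75),zt(263,480)),far=(T,zt(130,67),zt(290,56)),near=(T,zt(75,497),zt(240,499)),
 fhigh=(T,zt(507,140),zt(466,545)),fnear=(T,zt(250,540),zt(450,550)),
 shigh=(S,zs(150,130),zs(480,72)),snear=(S,zs(66,158),zs(124,136)),sfhigh=(S,zs(190,468),zs(530,383)),sfnear=(S,zs(70,338),zs(170,462)))
E={k:edge(*v) for k,v in L.items()}
for k,v in E.items(): print(k,v[0].round(1),v[1].round(1),v[2:])
def ln(k,cam,z):
    a,b=onz(cam,E[k][0],z),onz(cam,E[k][1],z); d=b-a; print(k,z,a.round(1),b.round(1),"ang",np.degrees(np.arctan2(d[1],d[0])).round(2)); return a,b
for h in(94,97,100):
    ln("low","top",h-24);ln("high","top",h+24);ln("shigh","scene",h+24)
for z in (97,): ln("far","top",z);ln("near","top",z)
ln("fhigh","top",0);ln("fnear","top",0);ln("sfhigh","scene",0);ln("sfnear","scene",0)
E
```

```text
low [135.6 163.3] [128.3 221.7] (np.float64(0.1), 24)
high [167.7 161.4] [154. 222.] (np.float64(1.87), 19)
far [139.5 159.3] [164.1 159.2] (np.float64(1.69), 25)
near [131.  226.7] [156.4 226.6] (np.float64(0.13), 18)
fhigh [197.1 171. ] [190.2 233.2] (np.float64(0.15), 22)
fnear [158.  232.5] [188.6 231.2] (np.float64(1.6), 24)
shigh [228.2 140.4] [269.2 132.1] (np.float64(0.16), 16)
snear [217.7 144.1] [224.7 140.8] (np.float64(0.09), 22)
sfhigh [233.1 182.6] [275.7 172.1] (np.float64(0.14), 23)
sfnear [217.6 167.3] [230.4 182.5] (np.float64(0.11), 25)
low 70 [627.9 411.3  70. ] [489.1 424.3  70. ] ang 174.65
high 118 [619.7 323.8 118. ] [481.9 351.7 118. ] ang 168.55
shigh 118 [486.2 347.3 118. ] [622.6 334.2 118. ] ang -5.48
low 73 [627.1 410.4  73. ] [488.8 423.3  73. ] ang 174.65
high 121 [619.  323.1 121. ] [481.6 350.9 121. ] ang 168.55
shigh 121 [483.4 341.4 121. ] [619.2 328.4 121. ] ang -5.48
low 76 [626.4 409.4  76. ] [488.4 422.4  76. ] ang 174.65
high 124 [618.3 322.3 124. ] [481.2 350.1 124. ] ang 168.55
shigh 124 [480.6 335.5 124. ] [615.8 322.6 124. ] ang -5.48
far 97 [630.6 394.1  97. ] [630.1 337.3  97. ] ang -90.46
near 97 [474.4 409.1  97. ] [473.8 351.6  97. ] ang -90.56
fhigh 0 [623.2 278.7   0. ] [467. 294.   0.] ang 174.4
fnear 0 [469.9 373.3   0. ] [472.2 298.    0. ] ang -88.27
sfhigh 0 [471.1 297.6   0. ] [616.2 286.2   0. ] ang -4.48
sfnear 0 [474.2 413.5   0. ] [464.1 302.2   0. ] ang -95.16
```

Run:
```python
from h import *
for t,s in(((83,126),(266,97)),((322,125),(375,151)),((358,212),(412,318)),((373,72),(328,130)),((335,22),(397,45)),((358,205),(325,135))):
    X=tri(t,s); print(t,X.round(0),(proj("top",X)-t).round(1))
from edges import *
b=cv2.resize(np.clip(np.load("S.npy")*1.3,0,255).astype(np.uint8)[0:330,220:520],None,fx=1.8,fy=1.8); cv2.imwrite("pics/mon.png",b)
```

```text
(83, 126) [696. 494. 168.] [ 1.7 -3.4]
(322, 125) [702. -36. 180.] [ 5.7 -9.6]
(358, 212) [ 655. -215. -266.] [ 17.3 -34.3]
(373, 72) [661. -68. 315.] [-21.9  40.5]
(335, 22) [771. -29. 448.] [ 0.3 -0.5]
(358, 205) [504. -88. 296.] [ 4.9 -8.5]
```

View pics/mon.png

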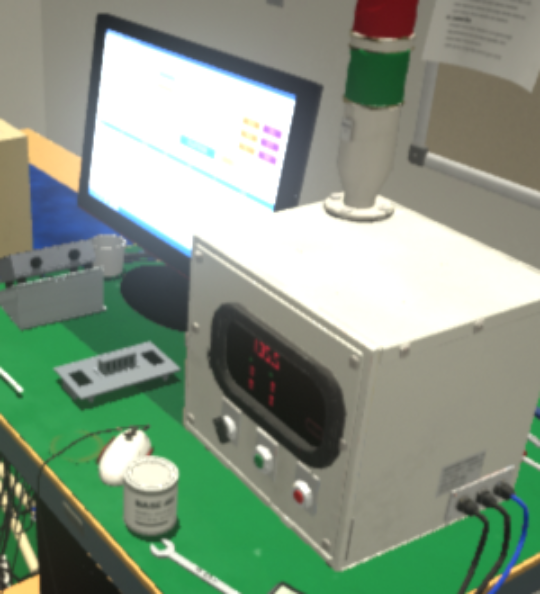

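Call:
{"fn": "play_rows", "kwargs": {"commands": [{"jaw": -1,"yaw": 6.6},{"jaw": -1,"yaw": 6.6},{"jaw": -1,"yaw": 6.6},{"jaw": -1,"yaw": 6.6},{"jaw": -1,"yaw": 6.6},{"jaw": -1,"yaw": 6.6},{"jaw": -1,"yaw": 6.6},{"jaw": -1,"yaw": 6.6},{"jaw": -1,"yaw": 6.6},{"jaw": -1,"yaw": 6.6},{"jaw": -1,"yaw": 6.6}]}}

```text
validation failed for argument at $.co...
```

```bash
cat >> h.py <<'E'
from scipy.spatial.transform import Rotation as Ro
def st(tgt=None,ang=None):
    s=manip.sense(); q=s["orientation"]; R=Ro.from_quat(q[[1,2,3,0]]).as_matrix()
    th=np.degrees(np.arctan2(R[1,0],R[0,0]))
    print("t %.2f"%s["t"],"pos",s["ee_pos"].round(1),"ang %.2f"%th,"z",R[:,2].round(3),"F",s["force"].round(1),"M",s["torque"].round(2),"w %.1f"%s["width"])
    if tgt is not None: print("to go tool mm",(R.T@(np.array(tgt)-s["ee_pos"])).round(1))
    if ang is not None: print("yaw",round(th-ang,2))
    return s,R
E
python3 -c "
from h import *
st([520,75.4,150],-3.4)"
```

```text
t 0.70 pos [224.7 583.2 241.7] ang 68.93 z [ 0.  0. -1.] F [-0.3  1.2 -0.4] M [-0.04 -0.04 -0.02] w 87.7
to go tool mm [-367.7  458.1   91.7]
yaw 72.33
```

Call:
{"fn": "play_rows", "kwargs": {"commands": [{"jaw": -1,"tx": 0,"ty": 0,"tz": 0,"yaw": 6.6},{"jaw": -1,"tx": 0,"ty": 0,"tz": 0,"yaw": 6.6},{"jaw": -1,"tx": 0,"ty": 0,"tz": 0,"yaw": 6.6},{"jaw": -1,"tx": 0,"ty": 0,"tz": 0,"yaw": 6.6},{"jaw": -1,"tx": 0,"ty": 0,"tz": 0,"yaw": 6.6},{"jaw": -1,"tx": 0,"ty": 0,"tz": 0,"yaw": 6.6},{"jaw": -1,"tx": 0,"ty": 0,"tz": 0,"yaw": 6.6},{"jaw": -1,"tx": 0,"ty": 0,"tz": 0,"yaw": 6.6},{"jaw": -1,"tx": 0,"ty": 0,"tz": 0,"yaw": 6.6},{"jaw": -1,"tx": 0,"ty": 0,"tz": 0,"yaw": 6.6}]}}

```text
t: 1.53
ee_pos: [224.7, 583.2, 241.9]
orientation: [-0.0, 1.0, -0.001, 0.0]
force: [-0.1, 0.3, -0.1]
width: 87.8
```

```bash
python3 -c "
from h import *
st([520,75.4,150],-3.4)"
```

```text
t 1.53 pos [224.7 583.2 241.9] ang -0.06 z [ 0.  0. -1.] F [-0.1  0.3 -0.1] M [-0.04  0.11 -0.04] w 87.8
to go tool mm [295.8 507.5  91.8]
yaw 3.34
```

Call:
{"fn": "play_rows", "kwargs": {"commands": [{"jaw": -1,"tx": 1.4,"ty": 2.45,"tz": 0,"yaw": 0.3},{"jaw": -1,"tx": 1.4,"ty": 2.45,"tz": 0,"yaw": 0.3},{"jaw": -1,"tx": 1.4,"ty": 2.45,"tz": 0,"yaw": 0.3},{"jaw": -1,"tx": 1.4,"ty": 2.45,"tz": 0,"yaw": 0.3},{"jaw": -1,"tx": 1.4,"ty": 2.45,"tz": 0,"yaw": 0.3},{"jaw": -1,"tx": 1.4,"ty": 2.45,"tz": 0,"yaw": 0.3},{"jaw": -1,"tx": 1.4,"ty": 2.45,"tz": 0,"yaw": 0.3},{"jaw": -1,"tx": 1.4,"ty": 2.45,"tz": 0,"yaw": 0.3},{"jaw": -1,"tx": 1.4,"ty": 2.45,"tz": 0,"yaw": 0.3},{"jaw": -1,"tx": 1.4,"ty": 2.45,"tz": 0,"yaw": 0.3},{"jaw": -1,"tx": 1.4,"ty": 2.45,"tz": 0,"yaw": 0},{"jaw": -1,"tx": 1.4,"ty": 2.45,"tz": 0,"yaw": 0},{"jaw": -1,"tx": 1.4,"ty": 2.45,"tz": 0,"yaw": 0},{"jaw": -1,"tx": 1.4,"ty": 2.45,"tz": 0,"yaw": 0},{"jaw": -1,"tx": 1.4,"ty": 2.45,"tz": 0,"yaw": 0},{"jaw": -1,"tx": 1.4,"ty": 2.45,"tz": 0,"yaw": 0},{"jaw": -1,"tx": 1.4,"ty": 2.45,"tz": 0,"yaw": 0},{"jaw": -1,"tx": 1.4,"ty": 2.45,"tz": 0,"yaw": 0},{"jaw": -1,"tx": 1.4,"ty": 2.45,"tz": 0,"yaw": 0}]}}

```text
t: 3.12
ee_pos: [477.9, 90.0, 243.3]
orientation: [-0.004, 1.0, -0.028, 0.004]
force: [0.7, -0.1, 0.2]
width: 88.3
```

```bash
python3 -c "
from h import *
st([520,75.4,75],-3.4)"
```

```text
t 3.12 pos [477.9  90.  243.3] ang -3.17 z [ 0.007  0.008 -1.   ] F [ 0.7 -0.1  0.2] M [-0.03  0.06  0.03] w 88.3
to go tool mm [ 41.7  13.6 168.5]
yaw 0.23
```

Call:
{"fn": "play_rows", "kwargs": {"commands": [{"jaw": -1,"tx": 0,"ty": 0,"tz": 0,"yaw": 0},{"jaw": -1,"tx": 1,"ty": 0.2,"tz": 2,"yaw": 0},{"jaw": -1,"tx": 1,"ty": 0.2,"tz": 2.5,"yaw": 0},{"jaw": -1,"tx": 1,"ty": 0.2,"tz": 2.5,"yaw": 0},{"jaw": -1,"tx": 0.7,"ty": 0.2,"tz": 2.5,"yaw": 0.2},{"jaw": -1,"tx": 0,"ty": 0,"tz": 2.5,"yaw": 0},{"jaw": -1,"tx": 0,"ty": 0,"tz": 2,"yaw": 0},{"jaw": -1,"tx": 0,"ty": 0,"tz": 1,"yaw": 0},{"jaw": -1,"tx": 0,"ty": 0,"tz": 0,"yaw": 0}]}}

```text
t: 3.87
ee_pos: [523.2, 78.1, 91.2]
orientation: [-0.005, 0.999, -0.034, 0.009]
force: [-0.3, 0.7, 0.1]
width: 87.7
```

```bash
python3 -c "
from h import *
st([520,75.4,47],-3.4)
cv2.imwrite('pics/s1.png',cv2.resize(manip.camera('scene')[100:260,200:400],None,fx=4,fy=3.7))"
```

```text
t 3.87 pos [523.2  78.1  91.2] ang -3.88 z [ 0.018  0.009 -1.   ] F [-0.3  0.7  0.1] M [-0.11  0.05 -0.03] w 87.7
to go tool mm [-3.8  3.4 44.1]
yaw -0.48
```

View pics/s1.png

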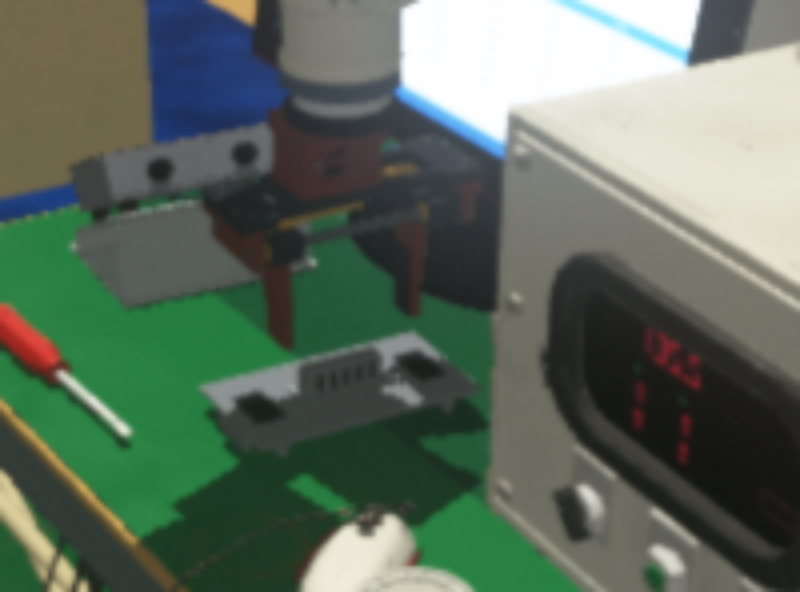

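Call:
{"fn": "play_rows", "kwargs": {"commands": [{"jaw": -1,"tx": -0.3,"ty": 0.3,"tz": 0.8,"yaw": -0.5},{"jaw": -1,"tx": -0.1,"ty": 0,"tz": 0.8,"yaw": 0},{"jaw": -1,"tx": 0,"ty": 0,"tz": 0.8,"yaw": 0},{"jaw": -1,"tx": 0,"ty": 0,"tz": 0.7,"yaw": 0},{"jaw": -1,"tx": 0,"ty": 0,"tz": 0,"yaw": 0}]}}

```text
t: 4.33
ee_pos: [522.1, 76.5, 62.6]
orientation: [-0.005, 0.999, -0.029, 0.013]
force: [-0.8, 0.7, -0.4]
width: 87.8
```

```bash
python3 -c "
from h import *
st([520,75.4,47],-3.4)"
```

```text
t 4.33 pos [522.1  76.5  62.6] ang -3.28 z [ 0.027  0.01  -1.   ] F [-0.8  0.7 -0.4] M [-0.08  0.11 -0.01] w 87.8
to go tool mm [-2.4  1.4 15.5]
yaw 0.12
```

Call:
{"fn": "play_rows", "kwargs": {"commands": [{"jaw": -1,"tx": -0.2,"ty": 0.1,"tz": 0.5,"yaw": 0},{"jaw": -1,"tx": 0,"ty": 0,"tz": 0.5,"yaw": 0},{"jaw": -1,"tx": 0,"ty": 0,"tz": 0.5,"yaw": 0},{"jaw": -1,"tx": 0,"ty": 0,"tz": 0.2,"yaw": 0},{"jaw": -1,"tx": 0,"ty": 0,"tz": 0,"yaw": 0}]}}

```text
t: 4.75
ee_pos: [520.8, 75.7, 44.1]
orientation: [-0.006, 0.999, -0.029, 0.014]
force: [0.0, 0.2, 0.0]
width: 88.2
```

```bash
python3 -c "
from h import *
st([520,75.4,47],-3.4)
cv2.imwrite('pics/s2.png',cv2.resize(manip.camera('scene')[140:240,220:360],None,fx=5.5,fy=5.5))"
```

```text
t 4.75 pos [520.8  75.7  44.1] ang -3.30 z [ 0.028  0.01  -1.   ] F [0.  0.2 0. ] M [-0.06  0.06  0.01] w 88.2
to go tool mm [-0.7  0.3 -2.9]
yaw 0.1
```

View pics/s2.png

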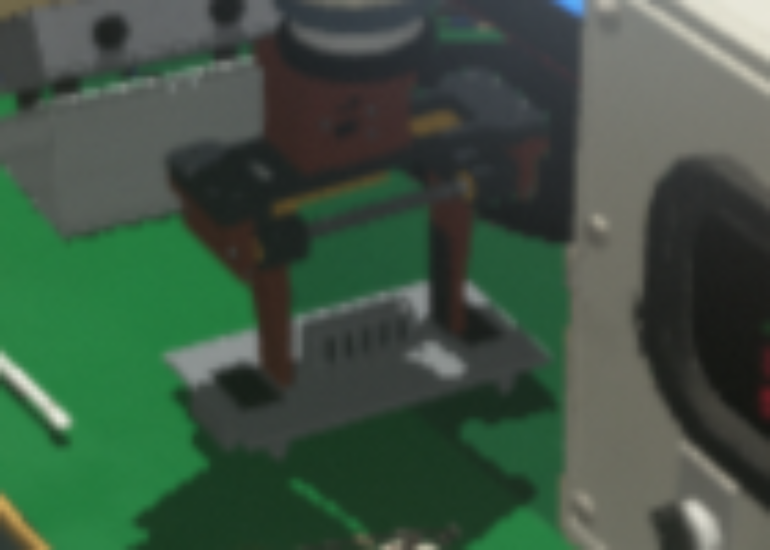

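Call:
{"fn": "play_rows", "kwargs": {"commands": [{"jaw": -1,"tx": 0,"ty": 0,"tz": -0.3,"yaw": 0},{"jaw": -1,"tx": 0,"ty": 0,"tz": 0,"yaw": 0},{"jaw": 1,"tx": 0,"ty": 0,"tz": 0,"yaw": 0},{"jaw": 1,"tx": 0,"ty": 0,"tz": 0,"yaw": 0},{"jaw": 1,"tx": 0,"ty": 0,"tz": 0,"yaw": 0},{"jaw": 1,"tx": 0,"ty": 0,"tz": 0,"yaw": 0},{"jaw": 1,"tx": 0,"ty": 0,"tz": 0,"yaw": 0},{"jaw": 1,"tx": 0,"ty": 0,"tz": 0,"yaw": 0}]}}

```text
t: 5.47
ee_pos: [521.2, 75.8, 48.5]
orientation: [-0.006, 0.999, -0.029, 0.014]
force: [0.4, 0.1, -1.1]
width: 59.9
```

```bash
python3 -c "
from h import *
st([520,75.4,47],-3.4)"
```

```text
t 5.47 pos [521.2  75.8  48.5] ang -3.30 z [ 0.029  0.011 -1.   ] F [ 0.4  0.1 -1.1] M [-0.1   0.18  0.01] w 59.9
to go tool mm [-1.2  0.5  1.4]
yaw 0.1
```

Call:
{"fn": "play_rows", "kwargs": {"commands": [{"jaw": 1,"tx": 0,"ty": 0,"tz": -0.5,"yaw": 0},{"jaw": 1,"tx": 0,"ty": 0,"tz": -1,"yaw": 0},{"jaw": 1,"tx": 0,"ty": 0,"tz": -1.5,"yaw": 0},{"jaw": 1,"tx": 0,"ty": 0,"tz": -1.5,"yaw": 0},{"jaw": 1,"tx": 0,"ty": 0,"tz": -1.5,"yaw": 0},{"jaw": 1,"tx": 0,"ty": 0,"tz": -1.5,"yaw": 0},{"jaw": 1,"tx": 0,"ty": 0,"tz": -1.5,"yaw": 0},{"jaw": 1,"tx": 0,"ty": 0,"tz": -1.5,"yaw": 0},{"jaw": 1,"tx": 0,"ty": 0,"tz": -1.5,"yaw": 0},{"jaw": 1,"tx": 0,"ty": 0,"tz": -1.5,"yaw": 0},{"jaw": 1,"tx": 0,"ty": 0,"tz": -1.5,"yaw": 0},{"jaw": 1,"tx": 0,"ty": 0,"tz": -1.5,"yaw": 0},{"jaw": 1,"tx": 0,"ty": 0,"tz": -1,"yaw": 0},{"jaw": 1,"tx": 0,"ty": 0,"tz": 0,"yaw": 0}]}}

```text
t: 6.63
ee_pos: [512.9, 73.4, 239.4]
orientation: [-0.005, 0.999, -0.029, 0.014]
force: [1.0, 0.7, -0.7]
width: 59.8
```

```bash
python3 -c "
from h import *
st([552.3,340,200],-5.4)
cv2.imwrite('pics/s3.png',cv2.resize(manip.camera('scene')[60:240,190:400],None,fx=3.6,fy=3.3))"
```

```text
t 6.63 pos [512.9  73.4 239.4] ang -3.29 z [ 0.028  0.01  -1.   ] F [ 1.   0.7 -0.7] M [-0.05  0.03  0.02] w 59.8
to go tool mm [  23.  -268.    43.2]
yaw 2.11
```

View pics/s3.png

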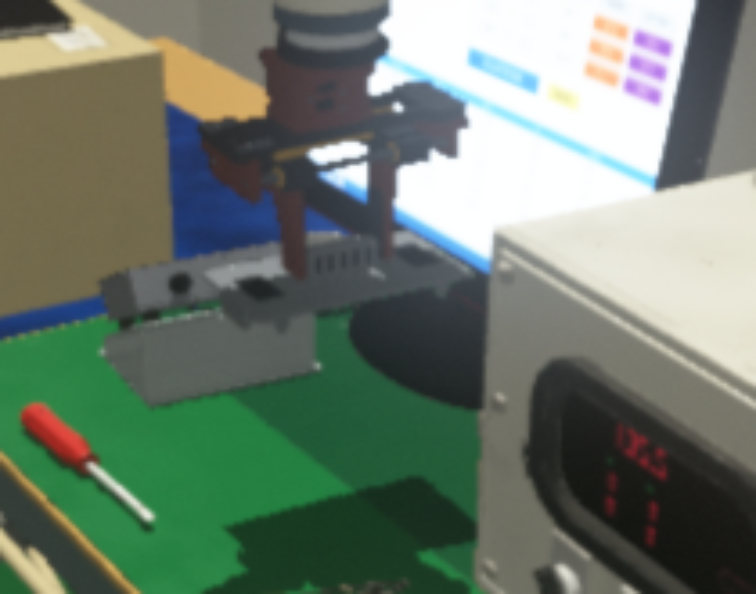

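Call:
{"fn": "play_rows", "kwargs": {"commands": [{"jaw": 1,"tx": 0.1,"ty": -1,"tz": 0,"yaw": 0.2},{"jaw": 1,"tx": 0.1,"ty": -2,"tz": 0,"yaw": 0.2},{"jaw": 1,"tx": 0.1,"ty": -2,"tz": 0,"yaw": 0.2},{"jaw": 1,"tx": 0.1,"ty": -2,"tz": 0,"yaw": 0.2},{"jaw": 1,"tx": 0.1,"ty": -2,"tz": 0,"yaw": 0.2},{"jaw": 1,"tx": 0.1,"ty": -2,"tz": 0,"yaw": 0.2},{"jaw": 1,"tx": 0.1,"ty": -2,"tz": 0,"yaw": 0.2},{"jaw": 1,"tx": 0.1,"ty": -2,"tz": 0,"yaw": 0.2},{"jaw": 1,"tx": 0.1,"ty": -2,"tz": 0,"yaw": 0.2},{"jaw": 1,"tx": 0.1,"ty": -2,"tz": 0,"yaw": 0.2},{"jaw": 1,"tx": 0.1,"ty": -2,"tz": 0,"yaw": 0},{"jaw": 1,"tx": 0.1,"ty": -2,"tz": 0,"yaw": 0},{"jaw": 1,"tx": 0.1,"ty": -2,"tz": 0,"yaw": 0},{"jaw": 1,"tx": 0.1,"ty": -2,"tz": 0,"yaw": 0},{"jaw": 1,"tx": 0.1,"ty": -1.5,"tz": 0,"yaw": 0},{"jaw": 1,"tx": 0.1,"ty": -1,"tz": 0,"yaw": 0},{"jaw": 1,"tx": 0,"ty": 0,"tz": 0,"yaw": 0}]}}

```text
t: 8.1
ee_pos: [542.7, 387.1, 217.9]
orientation: [0.001, 0.999, -0.05, -0.002]
force: [-0.2, 0.6, -1.3]
width: 59.9
```

```bash
python3 -c "
from h import *
st([552.6,381.5,192],-5.4)
cv2.imwrite('pics/s4.png',cv2.resize(manip.camera('scene')[60:240,190:400],None,fx=3.6,fy=3.3))
cv2.imwrite('pics/t4.png',cv2.resize(manip.camera('top')[130:260,100:300],None,fx=4,fy=4))"
```

```text
t 8.10 pos [542.7 387.1 217.9] ang -5.69 z [-0.004 -0.002 -1.   ] F [-0.2  0.6 -1.3] M [-0.07  0.08 -0.07] w 59.9
to go tool mm [10.5  4.5 25.9]
yaw -0.29
```

View pics/s4.png

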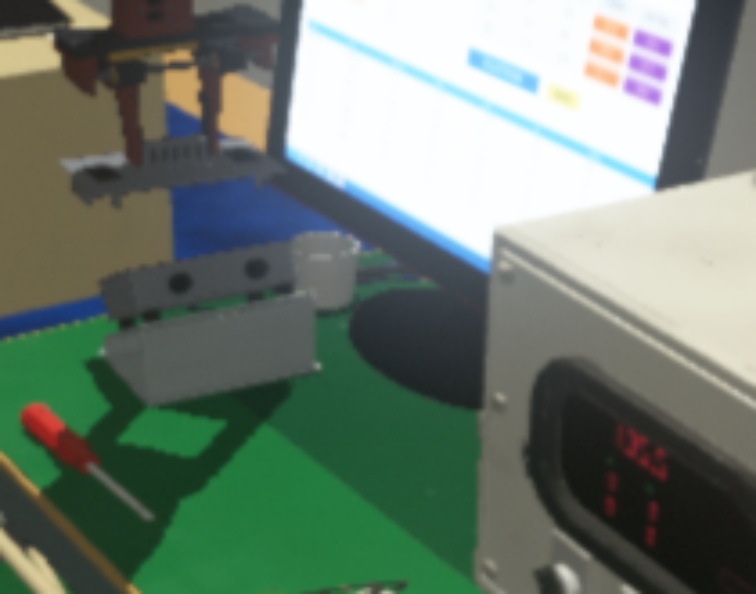

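View pics/t4.png

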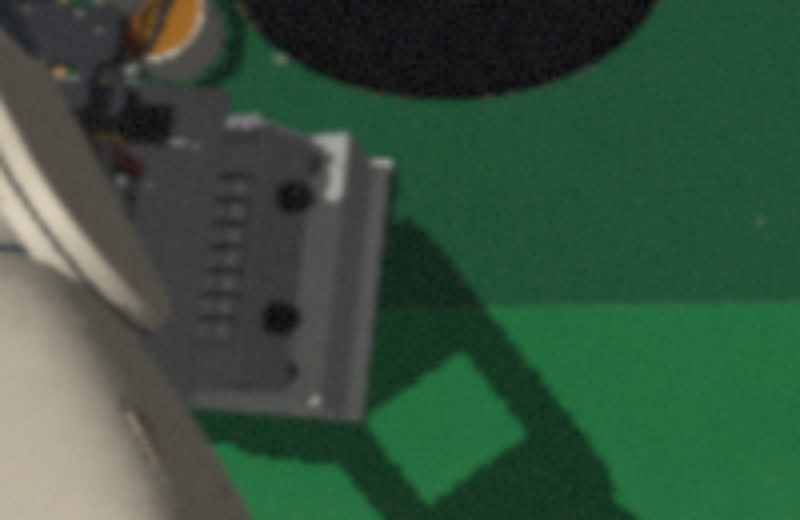

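Call:
{"fn": "play_rows", "kwargs": {"commands": [{"jaw": 1,"tx": 0.5,"ty": 0.2,"tz": 0.6,"yaw": -0.3},{"jaw": 1,"tx": 0.5,"ty": 0.2,"tz": 0.8,"yaw": 0},{"jaw": 1,"tx": 0,"ty": 0,"tz": 0.8,"yaw": 0},{"jaw": 1,"tx": 0,"ty": 0,"tz": 0.8,"yaw": 0},{"jaw": 1,"tx": 0,"ty": 0,"tz": 0.8,"yaw": 0},{"jaw": 1,"tx": 0,"ty": 0,"tz": 0.8,"yaw": 0},{"jaw": 1,"tx": 0,"ty": 0,"tz": 0,"yaw": 0}]}}

```text
t: 8.78
ee_pos: [553.0, 374.6, 166.6]
orientation: [0.002, 0.999, -0.049, -0.003]
force: [-0.8, 2.0, 2.6]
width: 60.0
```

```bash
python3 -c "
from h import *
st([552.8,381.5,160],-5.4)
cv2.imwrite('pics/s5.png',cv2.resize(manip.camera('scene')[80:190,190:330],None,fx=5.4,fy=5.4))
"
```

```text
t 8.78 pos [553.  374.6 166.6] ang -5.65 z [-0.005 -0.005 -1.   ] F [-0.8  2.   2.6] M [0.31 0.03 0.13] w 60.0
to go tool mm [-0.8 -6.9  6.6]
yaw -0.25
```

View pics/s5.png

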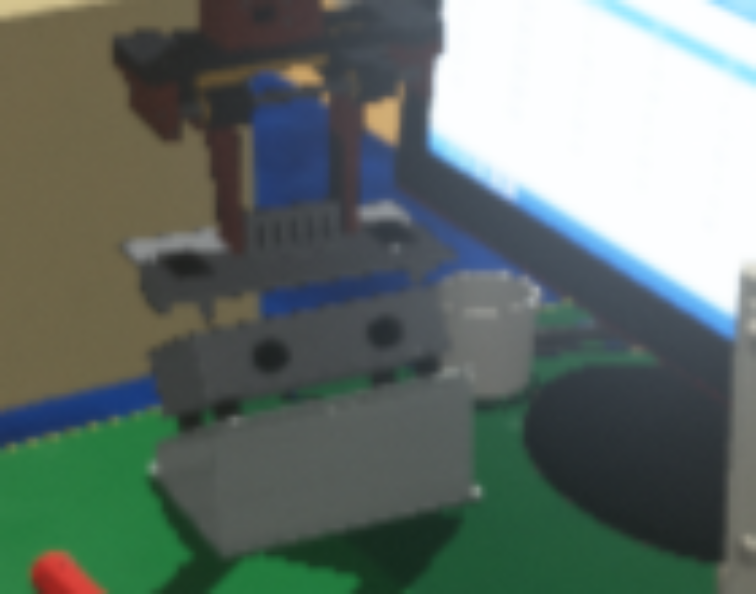

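Call:
{"fn": "play_rows", "kwargs": {"commands": [{"jaw": 1,"tx": 0,"ty": -0.2,"tz": -0.5,"yaw": -0.2},{"jaw": 1,"tx": 0,"ty": -0.4,"tz": 0,"yaw": 0},{"jaw": 1,"tx": 0,"ty": -0.3,"tz": 0,"yaw": 0},{"jaw": 1,"tx": 0,"ty": 0,"tz": 0,"yaw": 0}]}}

```text
t: 9.17
ee_pos: [554.1, 384.8, 173.6]
orientation: [0.002, 0.999, -0.047, -0.002]
force: [0.1, 0.0, -2.4]
width: 60.2
```

```bash
python3 -c "
from h import *
st([552.8,381.5,160],-5.4)
"
```

```text
t 9.17 pos [554.1 384.8 173.6] ang -5.44 z [-0.005 -0.004 -1.   ] F [ 0.1  0.  -2.4] M [-0.03  0.02 -0.01] w 60.2
to go tool mm [-0.9  3.4 13.6]
yaw -0.04
```

Call:
{"fn": "play_rows", "kwargs": {"commands": [{"jaw": 1,"tx": -0.1,"ty": 0.1,"tz": 0.4,"yaw": 0},{"jaw": 1,"tx": 0,"ty": 0,"tz": 0.4,"yaw": 0},{"jaw": 1,"tx": 0,"ty": 0,"tz": 0.4,"yaw": 0},{"jaw": 1,"tx": 0,"ty": 0,"tz": 0,"yaw": 0}]}}

```text
t: 9.5
ee_pos: [552.7, 384.5, 161.2]
orientation: [0.002, 0.999, -0.047, -0.002]
force: [-0.2, -0.3, -0.8]
width: 59.6
```

```bash
python3 -c "
from h import *
st([552.8,381.5,153],-5.4)
"
```

```text
t 9.50 pos [552.7 384.5 161.2] ang -5.38 z [-0.004 -0.004 -1.   ] F [-0.2 -0.3 -0.8] M [-0.1   0.09 -0.05] w 59.6
to go tool mm [0.4 2.9 8.2]
yaw 0.02
```

Call:
{"fn": "play_rows", "kwargs": {"commands": [{"jaw": 1,"tx": 0,"ty": 0.15,"tz": 0.3,"yaw": 0},{"jaw": 1,"tx": 0,"ty": 0.15,"tz": 0.3,"yaw": 0},{"jaw": 1,"tx": 0,"ty": 0,"tz": 0.2,"yaw": 0},{"jaw": 1,"tx": 0,"ty": 0,"tz": 0,"yaw": 0}]}}

```text
t: 9.83
ee_pos: [552.6, 381.0, 152.0]
orientation: [0.002, 0.999, -0.047, -0.002]
force: [1.0, 1.5, 0.8]
width: 59.8
```

```bash
python3 -c "
from h import *
st([552.8,381.5,150],-5.4)
cv2.imwrite('pics/s6.png',cv2.resize(manip.camera('scene')[80:190,190:330],None,fx=5.4,fy=5.4))
"
```

```text
t 9.83 pos [552.6 381.  152. ] ang -5.39 z [-0.004 -0.004 -1.   ] F [1.  1.5 0.8] M [0.02 0.03 0.04] w 59.8
to go tool mm [ 0.2 -0.5  2. ]
yaw 0.01
```

View pics/s6.png

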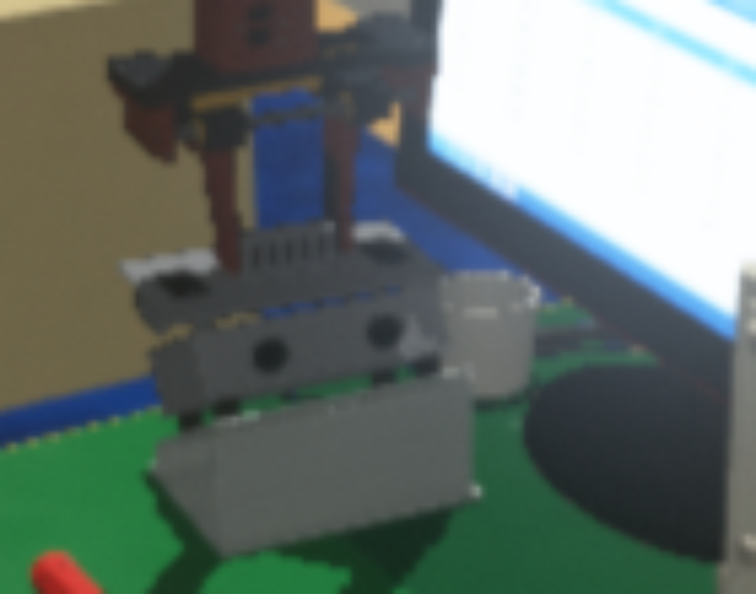

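```bash
cat >> h.py <<'E'
cb=np.array([552.3,375.5,97.5]); a=np.radians(-5.4)
yb=np.array([np.cos(a),np.sin(a),0]); xh=np.array([np.sin(a),-np.cos(a),0]); s3,c3=.5,np.sqrt(.75)
xb=xh*c3+np.array([0,0,s3]); zb=-xh*s3+np.array([0,0,c3])
def bw(x,y,z): return cb+x*xb+y*yb+z*zb
def draw(name,pts,roi,f,out,gain=1.6):
    I=manip.camera(name); r0,r1,c0,c1=roi
    b=cv2.resize(np.clip(I[r0:r1,c0:c1].astype(float)*gain,0,255).astype(np.uint8),None,fx=f,fy=f,interpolation=cv2.INTER_CUBIC)
    for X,col in pts:
        p=proj(name,X); cv2.circle(b,(int((p[0]-c0+.5)*f),int((p[1]-r0+.5)*f)),2,col,-1)
    cv2.imwrite(out,b)
E
python3 - <<'E'
from h import *
s,R=st()
y=R[:,0];x=np.cross(y,[0,0,1]);x/=np.linalg.norm(x)
pv=s["ee_pos"]+10.25*R[:,2]
# plate corners underside/top
pts=[(pv+i*48*x+j*86*y-[0,0,dz],(0,255,255)) for i in(-1,1) for j in(-1,1) for dz in(20.25,15.25)]
pts+=[(bw(i*48,j*75,0),(0,0,255)) for i in(-1,1) for j in(-1,1)]
draw("scene",pts,(100,170,200,290),8,"pics/s7.png",2.2)
E
```

```text
t 9.88 pos [552.6 381.  152.2] ang -5.39 z [-0.004 -0.004 -1.   ] F [ 0.3  0.4 -0.8] M [-0.09 -0.06  0.01] w 59.9
```

View pics/s7.png

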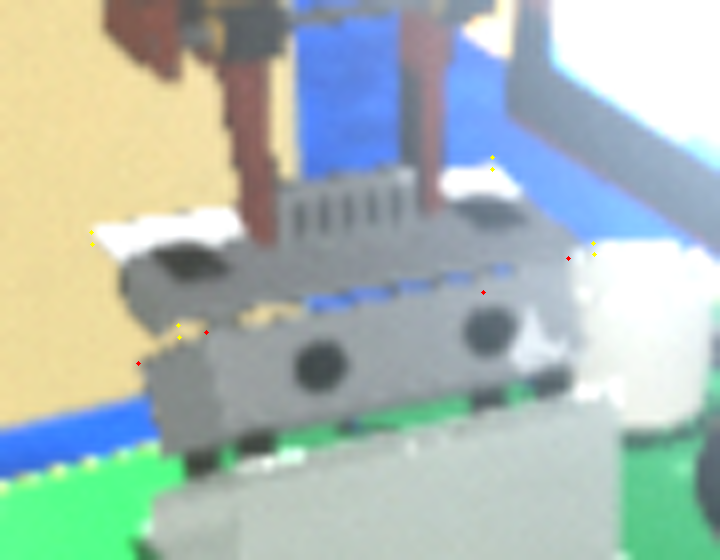

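Call:
{"fn": "play_rows", "kwargs": {"commands": [{"jaw": 1,"tx": 0,"ty": -0.1,"tz": 0.2,"yaw": 0},{"jaw": 1,"tx": 0,"ty": -0.1,"tz": 0.2,"yaw": 0},{"jaw": 1,"tx": 0,"ty": 0,"tz": 0,"yaw": 0}]}}

```text
t: 10.18
ee_pos: [553.2, 383.0, 149.2]
orientation: [0.002, 0.999, -0.047, -0.001]
force: [-0.5, -1.2, 0.9]
width: 59.5
```

```bash
python3 -c "
from h import *
st([552.8,383,145],-5.4)
"
```

```text
t 10.18 pos [553.2 383.  149.2] ang -5.41 z [-0.003 -0.004 -1.   ] F [-0.5 -1.2  0.9] M [-0.35  0.03 -0.1 ] w 59.5
to go tool mm [-0.4 -0.   4.2]
yaw -0.01
```

Call:
{"fn": "play_rows", "kwargs": {"commands": [{"jaw": 1,"tx": 0,"ty": -0.05,"tz": 0.25,"yaw": 0},{"jaw": 1,"tx": 0,"ty": -0.05,"tz": 0.25,"yaw": 0},{"jaw": 1,"tx": 0,"ty": 0,"tz": 0.1,"yaw": 0}]}}

```text
t: 10.43
ee_pos: [553.3, 384.4, 143.9]
orientation: [0.002, 0.999, -0.047, -0.001]
force: [-2.5, 0.1, 4.9]
width: 59.9
```

```bash
python3 -c "
from h import *
st([552.8,384.5,142],-5.4)
draw('scene',[],(100,170,200,290),8,'pics/s8.png',2.2)
"
```

```text
t 10.43 pos [553.3 384.4 143.9] ang -5.43 z [-0.002 -0.003 -1.   ] F [-2.5  0.1  4.9] M [-0.49  0.24 -0.13] w 59.9
to go tool mm [-0.5 -0.1  1.9]
yaw -0.03
```

View pics/s8.png

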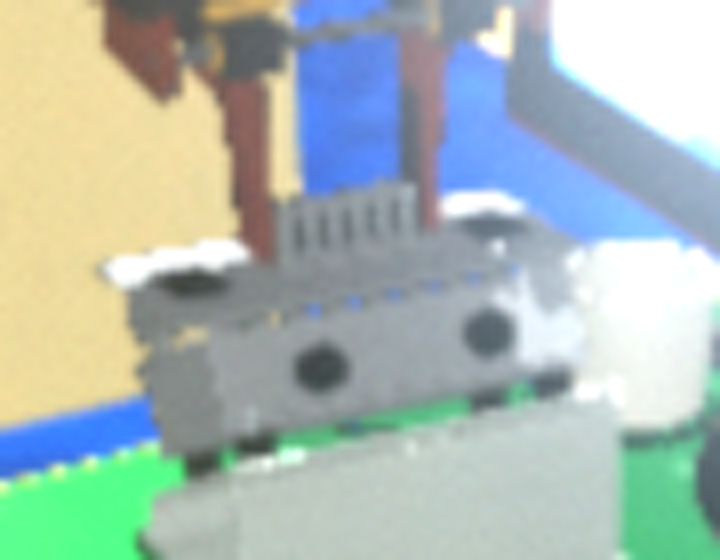

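Call:
{"fn": "play_rows", "kwargs": {"commands": [{"jaw": 1,"tx": 0,"ty": -0.05,"tz": 0.25,"yaw": 0},{"jaw": 1,"tx": 0,"ty": -0.05,"tz": 0.25,"yaw": 0},{"jaw": 1,"tx": 0,"ty": 0,"tz": 0.1,"yaw": 0}]}}

```text
t: 10.73
ee_pos: [553.5, 386.3, 139.3]
orientation: [0.001, 0.999, -0.047, -0.001]
force: [-2.7, -0.2, 7.7]
width: 60.1
```

```bash
python3 -c "
from h import *
st([552.8,385,135],-5.4)
draw('scene',[],(100,170,200,290),8,'pics/s9.png',2.2)
"
```

```text
t 10.73 pos [553.5 386.3 139.3] ang -5.44 z [-0.002 -0.002 -1.   ] F [-2.7 -0.2  7.7] M [-0.41  0.57 -0.06] w 60.1
to go tool mm [-0.6  1.4  4.3]
yaw -0.04
```

View pics/s9.png

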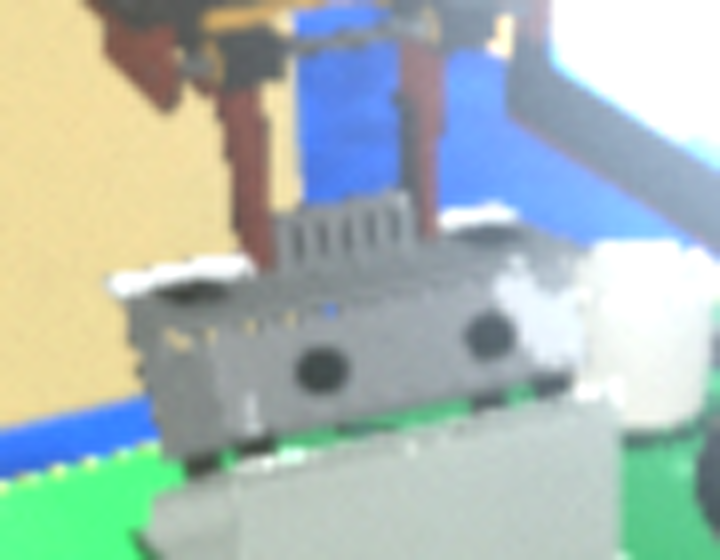

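Call:
{"fn": "play_rows", "kwargs": {"commands": [{"jaw": 1,"tx": -0.1,"ty": 0,"tz": 0.2,"yaw": 0},{"jaw": 1,"tx": -0.05,"ty": 0,"tz": 0.25,"yaw": 0},{"jaw": 1,"tx": 0,"ty": 0,"tz": 0.1,"yaw": 0}]}}

```text
t: 11.03
ee_pos: [553.3, 387.8, 136.4]
orientation: [-0.001, 0.999, -0.047, 0.001]
force: [-2.1, -1.5, 8.5]
width: 59.8
```

```bash
python3 -c "
from h import *
st([552.8,385,135],-5.4)
draw('scene',[],(100,170,200,290),8,'pics/s10.png',2.2)
"
```

```text
t 11.03 pos [553.3 387.8 136.4] ang -5.41 z [ 0.001  0.001 -1.   ] F [-2.1 -1.5  8.5] M [-0.64  0.81 -0.13] w 59.8
to go tool mm [-0.2  2.9  1.4]
yaw -0.01
```

View pics/s10.png

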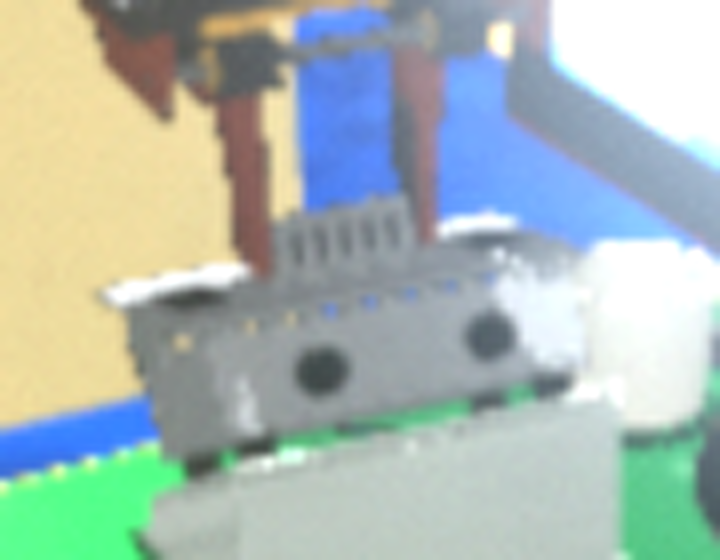

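Call:
{"fn": "play_rows", "kwargs": {"commands": [{"jaw": 1,"tx": -0.1,"ty": 0.2,"tz": 0.1,"yaw": 0},{"jaw": 1,"tx": -0.05,"ty": 0.2,"tz": 0.2,"yaw": 0},{"jaw": 1,"tx": 0,"ty": 0.1,"tz": 0.2,"yaw": 0}]}}

```text
t: 11.33
ee_pos: [553.3, 387.2, 135.1]
orientation: [-0.005, 0.999, -0.048, 0.003]
force: [-3.7, 1.9, 11.0]
width: 59.7
```

```bash
python3 -c "
from h import *
st([552.8,385,130],-5.4)
draw('scene',[],(100,170,200,290),8,'pics/s11.png',2.2)
draw('top',[],(140,240,110,210),6,'pics/t11.png',2)
"
```

```text
t 11.33 pos [553.3 387.2 135.1] ang -5.45 z [ 0.007  0.01  -1.   ] F [-3.7  1.9 11. ] M [ 0.02  0.98 -0.07] w 59.7
to go tool mm [-0.3  2.3  5. ]
yaw -0.05
```

View pics/s11.png

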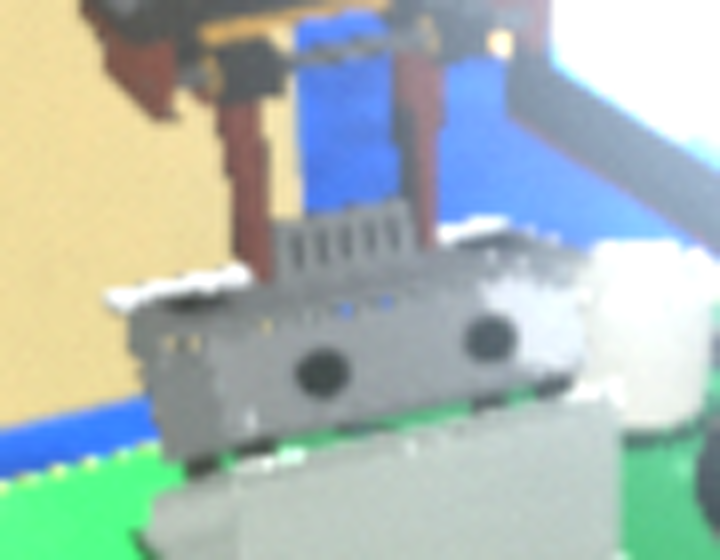

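View pics/t11.png

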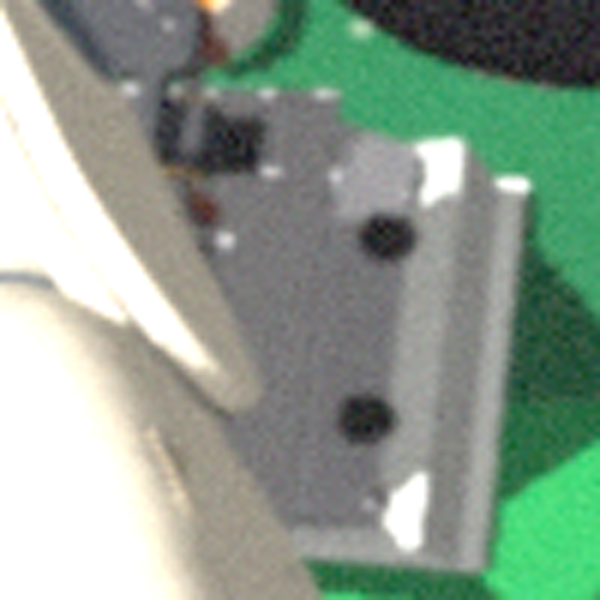

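Call:
{"fn": "play_rows", "kwargs": {"commands": [{"jaw": 1,"tx": -0.2,"ty": 0.2,"tz": 0.3,"yaw": 0},{"jaw": 1,"tx": -0.2,"ty": 0.2,"tz": 0.4,"yaw": 0},{"jaw": 1,"tx": -0.1,"ty": 0.1,"tz": 0.4,"yaw": 0}]}}

```text
t: 11.68
ee_pos: [552.6, 388.4, 129.9]
orientation: [-0.011, 0.999, -0.047, 0.009]
force: [-1.2, 2.8, 7.5]
width: 59.8
```

```bash
python3 -c "
from h import *
st([552.8,385,130],-5.4)
draw('scene',[],(100,170,200,290),8,'pics/s12.png',2.2)
"
```

```text
t 11.68 pos [552.6 388.4 129.9] ang -5.45 z [ 0.019  0.021 -1.   ] F [-1.2  2.8  7.5] M [ 0.28  0.72 -0.02] w 59.8
to go tool mm [ 0.5  3.3 -0.2]
yaw -0.05
```

View pics/s12.png

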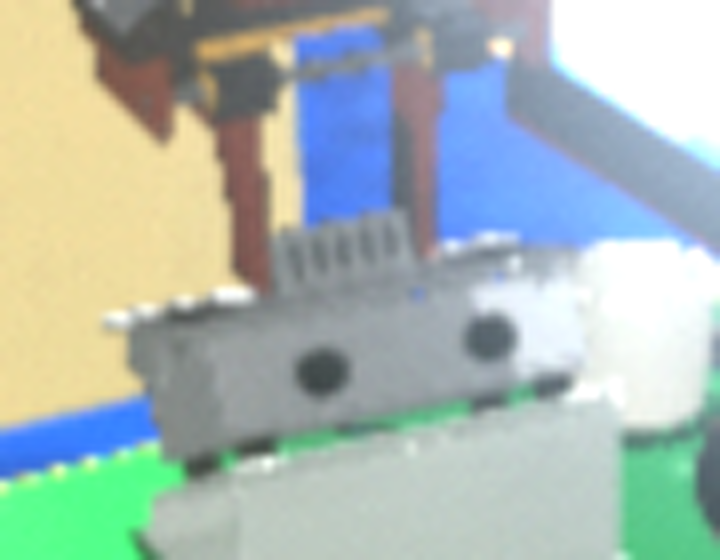

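Call:
{"fn": "play_rows", "kwargs": {"commands": [{"jaw": 1,"tx": -0.1,"ty": 0.1,"tz": 0.4,"yaw": 0},{"jaw": 1,"tx": -0.1,"ty": 0.1,"tz": 0.4,"yaw": 0},{"jaw": 1,"tx": 0,"ty": 0.1,"tz": 0.3,"yaw": 0}]}}

```text
t: 11.98
ee_pos: [552.7, 386.7, 124.2]
orientation: [-0.012, 0.999, -0.048, 0.011]
force: [-8.5, -1.2, 23.3]
width: 59.4
```

```bash
python3 -c "
from h import *
st([552.8,385,124],-5.4)
draw('scene',[],(100,170,200,290),8,'pics/s13.png',2.2)
"
```

```text
t 11.98 pos [552.7 386.7 124.2] ang -5.50 z [ 0.023  0.024 -0.999] F [-8.5 -1.2 23.3] M [-0.31  2.61 -0.07] w 59.4
to go tool mm [0.2 1.7 0.2]
yaw -0.1
```

View pics/s13.png

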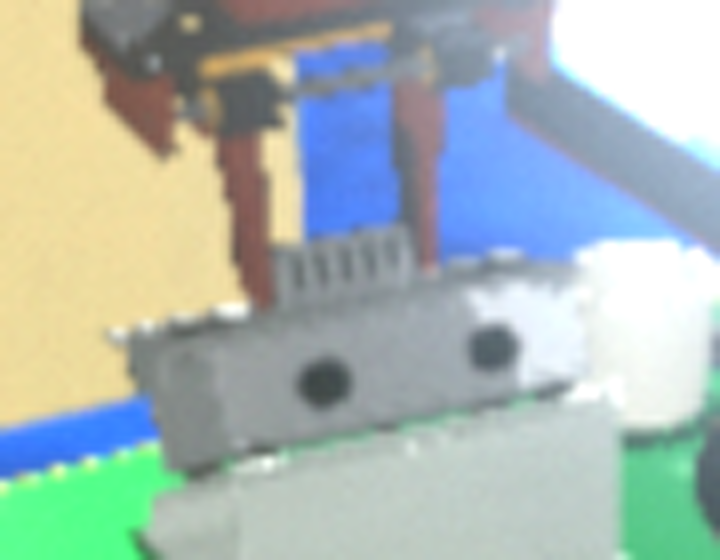

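Call:
{"fn": "play_rows", "kwargs": {"commands": [{"jaw": 1,"tx": -0.3,"ty": 0,"tz": -0.2,"yaw": 0},{"jaw": 1,"tx": -0.2,"ty": 0,"tz": 0,"yaw": 0},{"jaw": 1,"tx": 0,"ty": 0,"tz": 0,"yaw": 0}]}}

```text
t: 12.28
ee_pos: [552.3, 389.9, 131.1]
orientation: [-0.016, 0.999, -0.048, 0.016]
force: [-0.7, -1.4, -1.9]
width: 59.6
```

```bash
python3 -c "
from h import *
st([552.8,385,124],-5.4)
draw('scene',[],(100,170,200,290),8,'pics/s14.png',2.2)
"
```

```text
t 12.28 pos [552.3 389.9 131.1] ang -5.53 z [ 0.033  0.031 -0.999] F [-0.7 -1.4 -1.9] M [-0.42  0.85  0.04] w 59.6
to go tool mm [0.7 5.1 7. ]
yaw -0.13
```

View pics/s14.png

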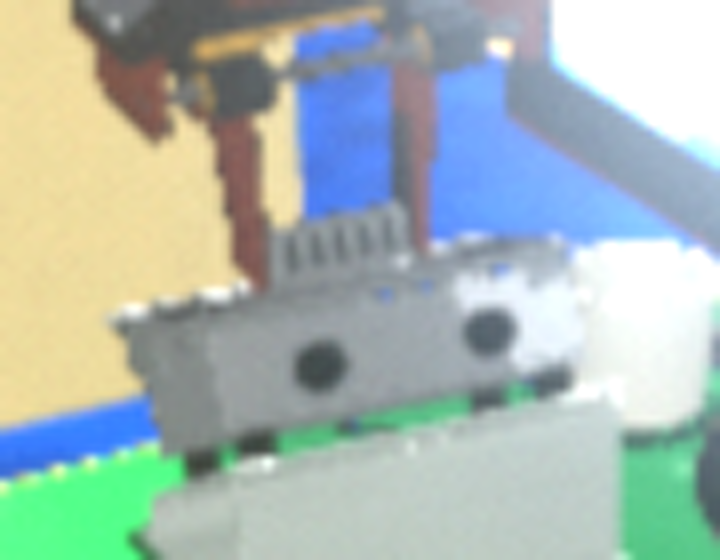

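Call:
{"fn": "play_rows", "kwargs": {"commands": [{"jaw": -1,"tx": 0,"ty": 0,"tz": 0,"yaw": 0},{"jaw": -1,"tx": 0,"ty": 0,"tz": 0,"yaw": 0},{"jaw": -1,"tx": 0,"ty": 0,"tz": 0,"yaw": 0},{"jaw": -1,"tx": 0,"ty": 0,"tz": 0,"yaw": 0},{"jaw": -1,"tx": 0,"ty": 0,"tz": -1,"yaw": 0},{"jaw": -1,"tx": 0,"ty": 0,"tz": -1,"yaw": 0}]}}

```text
t: 12.83
ee_pos: [550.1, 388.4, 147.4]
orientation: [-0.015, 0.999, -0.048, 0.013]
force: [0.2, -0.2, 0.2]
width: 87.8
```

```bash
python3 -c "
from h import *
st([552.8,385,124],-5.4)
draw('scene',[],(100,170,200,290),8,'pics/s15.png',2.2)
draw('top',[],(140,240,110,210),6,'pics/t15.png',2)
"
```

```text
t 12.83 pos [550.1 388.4 147.4] ang -5.55 z [ 0.028  0.029 -0.999] F [ 0.2 -0.2  0.2] M [-0.06  0.06  0.03] w 87.8
to go tool mm [ 2.5  3.9 23.4]
yaw -0.15
```

View pics/s15.png

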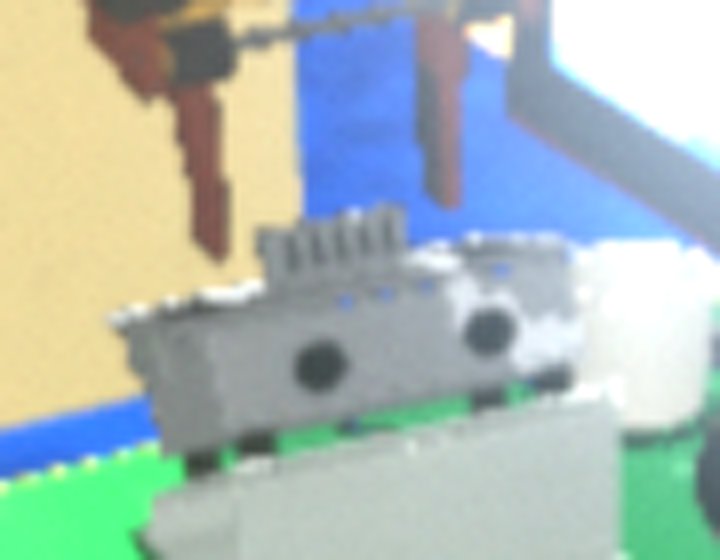

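View pics/t15.png

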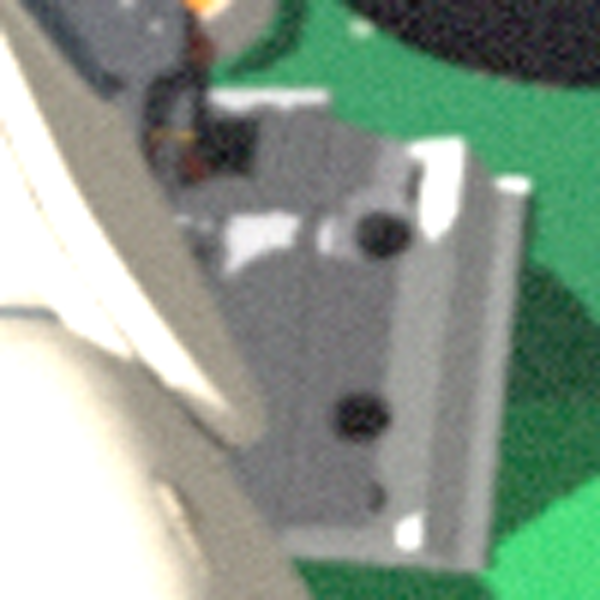

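Call:
{"fn": "play_rows", "kwargs": {"commands": [{"jaw": -1,"tx": 0,"ty": 0,"tz": -1,"yaw": 0},{"jaw": -1,"tx": 0,"ty": 0,"tz": -1.5,"yaw": -4},{"jaw": 1,"tx": 0,"ty": 0,"tz": -1,"yaw": -7},{"jaw": 1,"tx": 0,"ty": 0,"tz": 0,"yaw": -7},{"jaw": 1,"tx": 0,"ty": 0,"tz": 0,"yaw": -7},{"jaw": 1,"tx": 0,"ty": 0,"tz": 0,"yaw": -7},{"jaw": 1,"tx": 0,"ty": 0,"tz": 0,"yaw": -7},{"jaw": 1,"tx": 0,"ty": 0,"tz": 0,"yaw": -7},{"jaw": 1,"tx": 0,"ty": 0,"tz": 0,"yaw": -7},{"jaw": 1,"tx": 0,"ty": 0,"tz": 0,"yaw": -7},{"jaw": 1,"tx": 0,"ty": 0,"tz": 0,"yaw": -7},{"jaw": 1,"tx": 0,"ty": 0,"tz": 0,"yaw": -7},{"jaw": 1,"tx": 0,"ty": 0,"tz": 0,"yaw": -7},{"jaw": 1,"tx": 0,"ty": 0,"tz": 0,"yaw": -5}]}}

```text
t: 14.1
ee_pos: [551.0, 388.9, 199.3]
orientation: [-0.001, 0.75, 0.661, 0.027]
force: [-0.5, 0.2, -0.4]
width: 11.3
```

```bash
python3 -c "
from h import *
st(bw(0,63,5)+[0,0,19+30],84.6)
pts=[(bw(i*48,j*86,z),(0,255,255)) for i in(-1,1) for j in(-1,1) for z in(0,5)]+[(bw(0,j*30,29),(0,0,255)) for j in (-1,1)]
draw('scene',pts,(100,170,200,290),8,'pics/s16.png',2.2)
"
```

```text
t 14.10 pos [551.  388.9 199.3] ang 82.83 z [ 0.039  0.036 -0.999] F [-0.5  0.2 -0.4] M [0.01 0.   0.03] w 11.3
to go tool mm [-10.7  64.2  50.3]
yaw -1.77
```

View pics/s16.png

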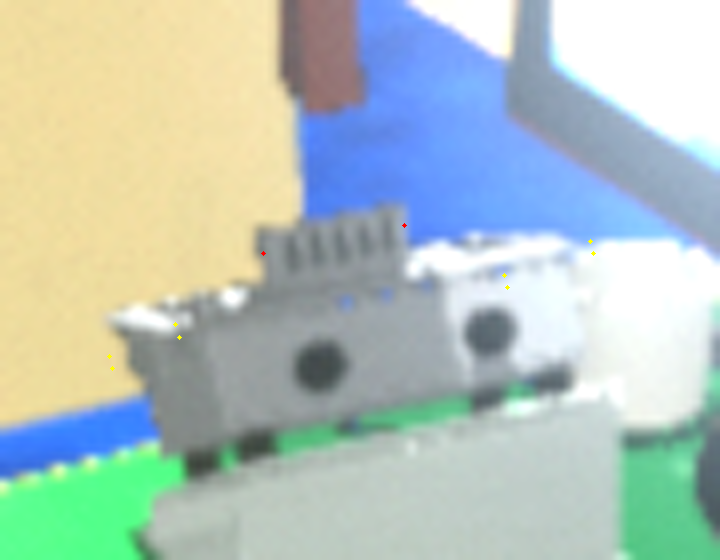

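Call:
{"fn": "play_rows", "kwargs": {"commands": [{"jaw": 1,"tx": 0,"ty": 1,"tz": 0,"yaw": -1},{"jaw": 1,"tx": 0,"ty": 1.5,"tz": 0,"yaw": -0.8},{"jaw": 1,"tx": 0,"ty": 1.5,"tz": 0.5,"yaw": 0},{"jaw": 1,"tx": 0,"ty": 1.2,"tz": 1,"yaw": 0},{"jaw": 1,"tx": 0,"ty": 0.5,"tz": 1,"yaw": 0},{"jaw": 1,"tx": 0,"ty": 0.3,"tz": 1,"yaw": 0},{"jaw": 1,"tx": 0,"ty": 0,"tz": 0.8,"yaw": 0},{"jaw": 1,"tx": 0,"ty": 0,"tz": 0,"yaw": 0}]}}

```text
t: 14.82
ee_pos: [614.3, 384.5, 158.8]
orientation: [-0.001, 0.741, 0.671, 0.028]
force: [-0.8, -1.0, -0.9]
width: 0.4
```

```bash
python3 -c "
from h import *
st([615.5,391,138],84.6)
draw('scene',[],(80,170,200,290),7,'pics/s17.png',2)
"
```

```text
t 14.82 pos [614.3 384.5 158.8] ang 84.30 z [ 0.04   0.038 -0.998] F [-0.8 -1.  -0.9] M [-0.    0.03 -0.04] w 0.4
to go tool mm [ 5.7 -0.2 21.1]
yaw -0.3
```

View pics/s17.png

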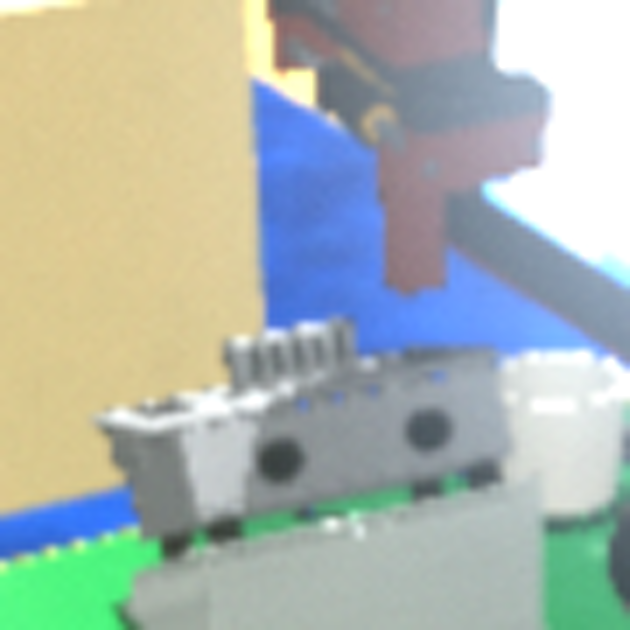

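Call:
{"fn": "play_rows", "kwargs": {"commands": [{"jaw": 1,"tx": 0.3,"ty": 0,"tz": 0.6,"yaw": 0},{"jaw": 1,"tx": 0.3,"ty": 0,"tz": 0.6,"yaw": 0},{"jaw": 1,"tx": 0,"ty": 0,"tz": 0.5,"yaw": 0},{"jaw": 1,"tx": 0,"ty": 0,"tz": 0,"yaw": 0}]}}

```text
t: 15.2
ee_pos: [614.3, 392.6, 141.3]
orientation: [-0.001, 0.741, 0.671, 0.027]
force: [0.1, 0.2, -0.1]
width: 0.7
```

```bash
python3 -c "
from h import *
st([615.5,391,130],84.6)
draw('scene',[],(80,170,200,290),7,'pics/s18.png',2)
"
```

```text
t 15.20 pos [614.3 392.6 141.3] ang 84.35 z [ 0.04   0.038 -0.998] F [ 0.1  0.2 -0.1] M [ 0.01 -0.    0.01] w 0.7
to go tool mm [-1.9  1.  11.3]
yaw -0.25
```

View pics/s18.png

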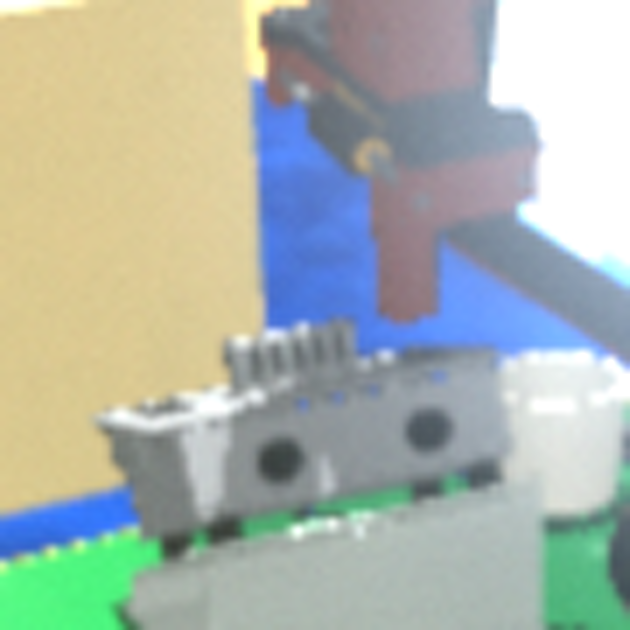

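Call:
{"fn": "play_rows", "kwargs": {"commands": [{"jaw": 1,"tx": -0.1,"ty": 0,"tz": 0.4,"yaw": 0},{"jaw": 1,"tx": -0.1,"ty": 0,"tz": 0.4,"yaw": 0},{"jaw": 1,"tx": -0.1,"ty": 0,"tz": 0.4,"yaw": 0},{"jaw": 1,"tx": 0,"ty": 0,"tz": 0,"yaw": 0}]}}

```text
t: 15.58
ee_pos: [614.8, 390.5, 129.6]
orientation: [-0.001, 0.741, 0.671, 0.028]
force: [0.4, 0.2, -1.0]
width: 0.3
```

```bash
python3 -c "
from h import *
st([615.9,389,117],84.6)
"
```

```text
t 15.58 pos [614.8 390.5 129.6] ang 84.39 z [ 0.041  0.039 -0.998] F [ 0.4  0.2 -1. ] M [0.03 0.04 0.02] w 0.3
to go tool mm [-1.9  0.8 12.5]
yaw -0.21
```

Call:
{"fn": "play_rows", "kwargs": {"commands": [{"jaw": 1,"tx": -0.1,"ty": 0,"tz": 0.3,"yaw": 0},{"jaw": 1,"tx": -0.1,"ty": 0,"tz": 0.3,"yaw": 0},{"jaw": 1,"tx": 0,"ty": 0,"tz": 0.2,"yaw": 0}]}}

```text
t: 15.83
ee_pos: [615.6, 388.7, 122.5]
orientation: [-0.0, 0.741, 0.671, 0.029]
force: [-2.0, -2.2, 9.6]
width: 0.3
```

```bash
python3 -c "
from h import *
st([615.9,389,117],84.6)
"
```

```text
t 15.83 pos [615.6 388.7 122.5] ang 84.37 z [ 0.043  0.04  -0.998] F [-2.  -2.2  9.6] M [-0.34  0.43 -0.01] w 0.3
to go tool mm [0.1 0.1 5.5]
yaw -0.23
```

Call:
{"fn": "play_rows", "kwargs": {"commands": [{"jaw": 1,"tx": -0.1,"ty": 0,"tz": 0.3,"yaw": 0},{"jaw": 1,"tx": -0.1,"ty": 0,"tz": 0.3,"yaw": 0}]}}

```text
t: 16.0
ee_pos: [615.9, 387.4, 119.3]
orientation: [-0.001, 0.741, 0.671, 0.03]
force: [-8.3, -1.0, 17.8]
width: 0.3
```

```bash
python3 -c "
from h import *
st([615.9,389,117],84.6)
draw('scene',[],(80,170,200,290),7,'pics/s19.png',2)
"
```

```text
t 16.00 pos [615.9 387.4 119.3] ang 84.35 z [ 0.043  0.041 -0.998] F [-8.3 -1.  17.8] M [-0.39  1.36 -0.01] w 0.3
to go tool mm [ 1.5 -0.2  2.3]
yaw -0.25
```

View pics/s19.png

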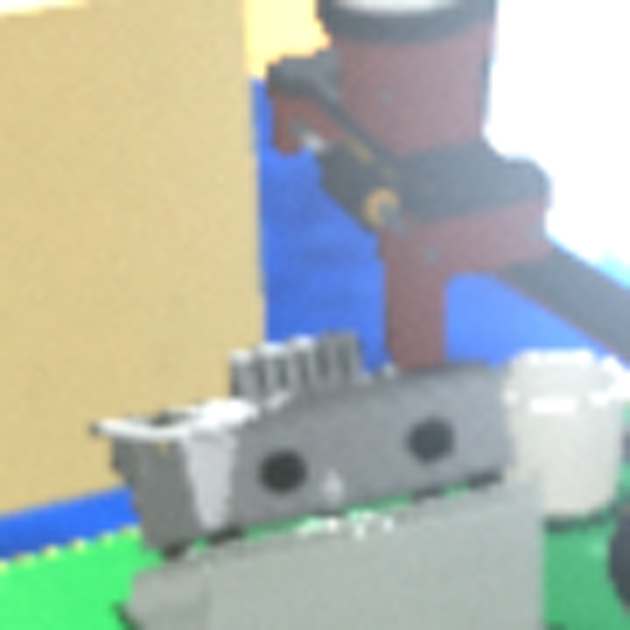

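Call:
{"fn": "play_rows", "kwargs": {"commands": [{"jaw": 1,"tx": -0.1,"ty": -0.2,"tz": 0.3,"yaw": 0},{"jaw": 1,"tx": -0.1,"ty": -0.1,"tz": 0.3,"yaw": 0}]}}

```text
t: 16.22
ee_pos: [615.7, 387.2, 119.1]
orientation: [-0.0, 0.741, 0.671, 0.034]
force: [-5.9, -1.7, 18.9]
width: 0.4
```

```bash
python3 -c "
from h import *
st([615.9,389,117],84.6)
"
```

```text
t 16.22 pos [615.7 387.2 119.1] ang 84.35 z [ 0.05   0.045 -0.998] F [-5.9 -1.7 18.9] M [-0.36  1.05  0.06] w 0.4
to go tool mm [ 1.7 -0.1  2.2]
yaw -0.25
```

Call:
{"fn": "play_rows", "kwargs": {"commands": [{"jaw": 1,"tx": -0.1,"ty": -0.1,"tz": 0.4,"yaw": 0},{"jaw": 1,"tx": -0.1,"ty": -0.1,"tz": 0.5,"yaw": 0}]}}

```text
t: 16.38
ee_pos: [615.9, 386.9, 117.1]
orientation: [0.0, 0.741, 0.67, 0.037]
force: [-7.4, -5.3, 25.7]
width: 0.5
```

```bash
python3 -c "
from h import *
st([615.9,389,117],84.6)
"
```

```text
t 16.38 pos [615.9 386.9 117.1] ang 84.35 z [ 0.055  0.048 -0.997] F [-7.4 -5.3 25.7] M [-0.91  1.37 -0.05] w 0.5
to go tool mm [ 2.1 -0.3  0.2]
yaw -0.25
```

Call:
{"fn": "play_rows", "kwargs": {"commands": [{"jaw": 1,"tx": -0.1,"ty": -0.1,"tz": 0.55,"yaw": 0},{"jaw": 1,"tx": -0.1,"ty": -0.1,"tz": 0.6,"yaw": 0}]}}

```text
t: 16.55
ee_pos: [616.8, 387.3, 115.1]
orientation: [0.001, 0.741, 0.67, 0.041]
force: [-14.8, -7.0, 43.1]
width: 0.5
```

```bash
python3 -c "
from h import *
st([615.9,389,117],84.6)
draw('scene',[],(80,170,200,290),7,'pics/s20.png',2)
"
```

```text
t 16.55 pos [616.8 387.3 115.1] ang 84.34 z [ 0.061  0.053 -0.997] F [-14.8  -7.   43.1] M [-1.05  2.46 -0.07] w 0.5
to go tool mm [ 1.7 -0.9 -1.9]
yaw -0.26
```

View pics/s20.png

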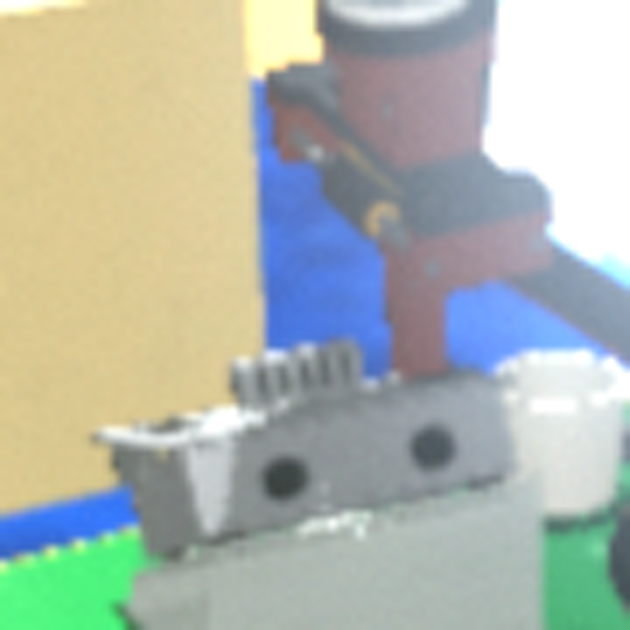

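Call:
{"fn": "play_rows", "kwargs": {"commands": [{"jaw": 1,"tx": 0,"ty": 0,"tz": -0.3,"yaw": 0},{"jaw": 1,"tx": 0,"ty": 0,"tz": -0.8,"yaw": 0},{"jaw": 1,"tx": 0,"ty": -0.5,"tz": -1.2,"yaw": 0},{"jaw": 1,"tx": 0,"ty": -1,"tz": -1.2,"yaw": 0},{"jaw": 1,"tx": 0,"ty": -1,"tz": -0.5,"yaw": 0}]}}

```text
t: 17.02
ee_pos: [590.9, 390.0, 160.7]
orientation: [0.001, 0.742, 0.669, 0.045]
force: [0.2, 0.3, 0.5]
width: 0.4
```

```bash
python3 -c "
from h import *
p=bw(-8,-63,5)
st(p+[0,10,19+20],84.6)
pts=[(bw(i*48,j*86,z),(0,255,255)) for i in(-1,1) for j in(-1,1) for z in(0,5)]+[(bw(0,j*30,29),(0,0,255)) for j in (-1,1)]
draw('scene',pts,(80,170,200,290),7,'pics/s21.png',2)
"
```

```text
t 17.02 pos [590.9 390.  160.7] ang 84.24 z [ 0.068  0.06  -0.996] F [0.2 0.3 0.5] M [-0.01 -0.04  0.02] w 0.4
to go tool mm [  -0.9 -102.3   17.6]
yaw -0.36
```

View pics/s21.png

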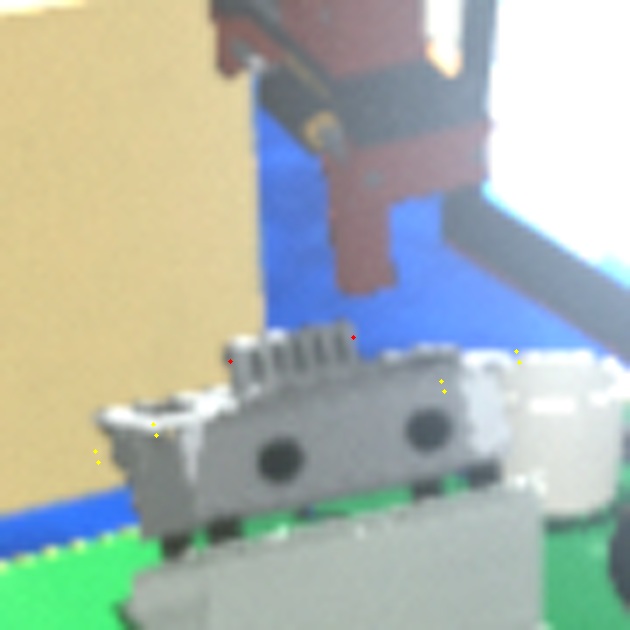

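Run:
```python
from h import *
I=np.mean([manip.camera('scene').astype(float) for _ in range(4)],0)
np.save('S21.npy',I)
b=cv2.resize(np.clip(I[120:165,205:285]*2,0,255).astype(np.uint8),None,fx=10,fy=10,interpolation=cv2.INTER_CUBIC)
cv2.imwrite('pics/s22.png',b)
```

```text
(no output)
```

View pics/s22.png

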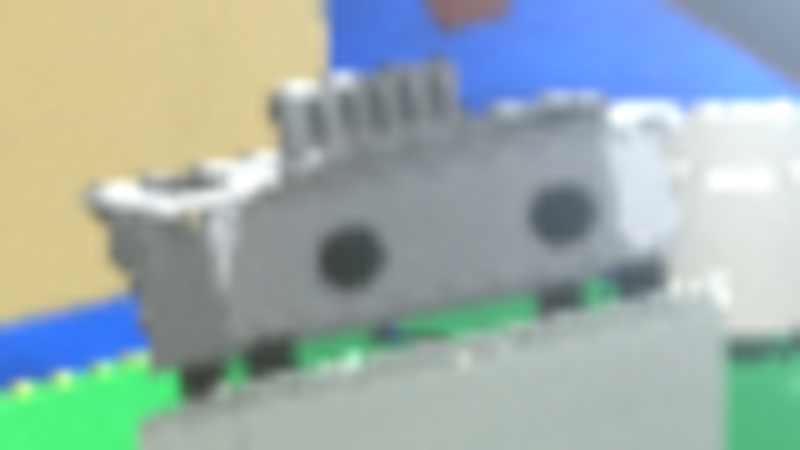

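Call:
{"fn": "play_rows", "kwargs": {"commands": [{"jaw": 1,"tx": 0,"ty": 0,"tz": -1.5,"yaw": 0},{"jaw": 1,"tx": -1,"ty": -0.5,"tz": -1.5,"yaw": 0},{"jaw": 1,"tx": -2.5,"ty": -1,"tz": 0,"yaw": 0},{"jaw": 1,"tx": -3.5,"ty": -1,"tz": 0,"yaw": 0},{"jaw": 1,"tx": -3.5,"ty": -1,"tz": 0,"yaw": 0},{"jaw": 1,"tx": -3.5,"ty": -1,"tz": 0,"yaw": 0},{"jaw": 1,"tx": -3.5,"ty": -1,"tz": 0,"yaw": 0},{"jaw": 1,"tx": -3.5,"ty": 0,"tz": 0,"yaw": 0},{"jaw": 1,"tx": -2,"ty": 0,"tz": 0,"yaw": 0}]}}

```text
t: 18.02
ee_pos: [510.6, 161.0, 172.6]
orientation: [0.0, 0.74, 0.672, 0.045]
force: [0.6, 0.2, 0.2]
width: 0.7
```

Run:
```python
from h import *
st()
I=np.mean([manip.camera('top').astype(float) for _ in range(4)],0)
np.save('T23.npy',I)
b=cv2.resize(np.clip(I[150:245,115:215]*1.6,0,255).astype(np.uint8),None,fx=6.2,fy=6.2,interpolation=cv2.INTER_CUBIC)
cv2.imwrite('pics/t23.png',b)
pts=[(bw(i*48,j*86,5),(0,255,255)) for i in(-1,1) for j in(-1,1)]+[(bw(i*8,j*30,29),(0,0,255)) for j in (-1,1) for i in(-1,1)]
for X,c in pts:
    p=proj('top',X); cv2.circle(b,(int((p[0]-115+.5)*6.2),int((p[1]-150+.5)*6.2)),2,c,-1)
cv2.imwrite('pics/t24.png',b)
```

```text
t 18.02 pos [510.6 161.  172.6] ang 84.60 z [ 0.067  0.06  -0.996] F [0.6 0.2 0.2] M [-0.02  0.   -0.03] w 0.7
```

View pics/t24.png

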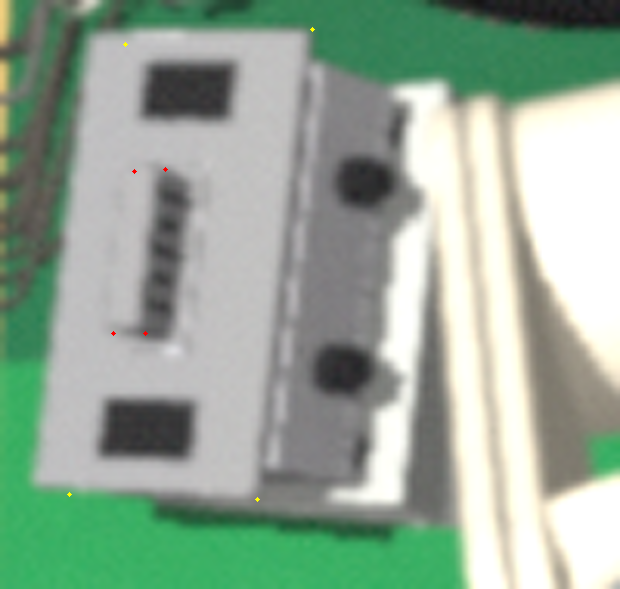

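```bash
cat > fitphi.py <<'E'
from h import *
from scipy.optimize import least_squares
def corners(I_px, tag=""):
    # observed top-face corners (FL,FH,NH,NL) in pixels -> cover tilt phi about y_b, offsets x,z in box frame
    loc=[(-48,86),(48,86),(48,-86),(-48,-86)]
    def pt(p,l):
        ph,x0,y0,z0,pit=p; x,y=l
        c,s=np.cos(ph),np.sin(ph)
        return bw(x0+x*c+5*s, y0+y, z0-x*s+5*c+y*np.sin(pit))
    f=lambda p:np.concatenate([proj("top",pt(p,l))-o for l,o in zip(loc,I_px)])
    r=least_squares(f,[.05,0,0,3,0]); p=r.x
    print(tag,"phi %.1f deg, x0 %.1f y0 %.1f z0 %.1f pitch %.1f deg"%(np.degrees(p[0]),p[1],p[2],p[3],np.degrees(p[4])),"res px",r.fun.round(2))
E
python3 - <<'E'
from fitphi import *
z=lambda x,y:np.array([115+x/6.2-.5,150+y/6.2-.5])
corners([z(92,33),z(310,30),z(258,495),z(35,485)])
E
```

```text
phi 11.0 deg, x0 -8.6 y0 2.2 z0 1.4 pitch 0.2 deg res px [-0.05 -0.13  0.06  0.1  -0.13  0.13  0.12 -0.1 ]
```

Run:
```python
from fitphi import *
z=lambda x,y:np.array([115+x/6.2-.5,150+y/6.2-.5]); s=lambda x,y:np.array([205+x/10-.5,120+y/10-.5])
t=dict(FL=z(92,33),FH=z(310,30),NH=z(258,495),NL=z(35,485)); q=dict(FL=s(602,95),FH=s(678,110),NH=s(200,208),NL=s(88,190))
for k in t:
    X=tri(t[k],q[k]); d=X-cb
    print(k,X.round(1),"box",np.round([d@xb,d@yb,d@zb],1),(proj("scene",X)-q[k]).round(2))
b=cv2.resize(np.clip(np.mean([manip.camera('scene').astype(float) for _ in range(4)],0)[115:170,205:285]*2,0,255).astype(np.uint8),None,fx=10,fy=10,interpolation=cv2.INTER_CUBIC)
cv2.imwrite('pics/s25.png',b)
```

```text
FL [648.1 417.4  91.3] box [-47.1  91.4  20. ] [-1.51  0.17]
FH [633.5 330.9 122.5] box [44.3 85.1  3.2] [ 0.47 -0.06]
NH [468.3 343.3 124.2] box [ 47.9 -80.6   3.2] [-1.18  0.05]
NL [474.1 434.4  93.4] box [-46.4 -83.4  22.1] [-0.46  0.01]
```

View pics/s25.png

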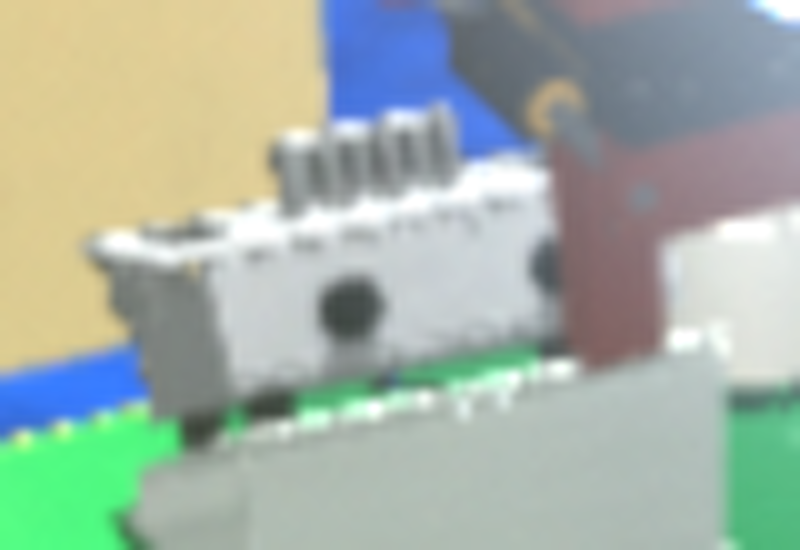

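Call:
{"fn": "play_rows", "kwargs": {"commands": [{"jaw": 1,"tx": 1.5,"ty": 0.2,"tz": -0.3,"yaw": 0},{"jaw": 1,"tx": 3,"ty": 0.2,"tz": 0,"yaw": 0},{"jaw": 1,"tx": 3.5,"ty": 0.2,"tz": 0,"yaw": 0},{"jaw": 1,"tx": 3.5,"ty": 0.2,"tz": 0,"yaw": 0},{"jaw": 1,"tx": 3.5,"ty": 0.2,"tz": 0,"yaw": 0},{"jaw": 1,"tx": 3.5,"ty": 0.2,"tz": 0,"yaw": 0},{"jaw": 1,"tx": 3.5,"ty": 0.2,"tz": 0,"yaw": 0},{"jaw": 1,"tx": 3,"ty": 0.2,"tz": 0,"yaw": 0},{"jaw": 1,"tx": 1,"ty": 0.2,"tz": 0,"yaw": 0},{"jaw": 1,"tx": 0,"ty": 0,"tz": 0,"yaw": 0}]}}

```text
t: 19.25
ee_pos: [551.1, 444.9, 193.5]
orientation: [-0.0, 0.735, 0.676, 0.046]
force: [0.2, 0.0, -0.6]
width: 0.3
```

Run:
```python
from h import *
st([553,418,128],84.6)
draw('scene',[],(70,170,195,295),7,'pics/s26.png',2)
```

```text
t 19.25 pos [551.1 444.9 193.5] ang 85.33 z [ 0.068  0.063 -0.996] F [ 0.2  0.  -0.6] M [-0.04  0.07  0.05] w 0.3
to go tool mm [-31.1   0.2  63.6]
yaw 0.73
```

View pics/s26.png

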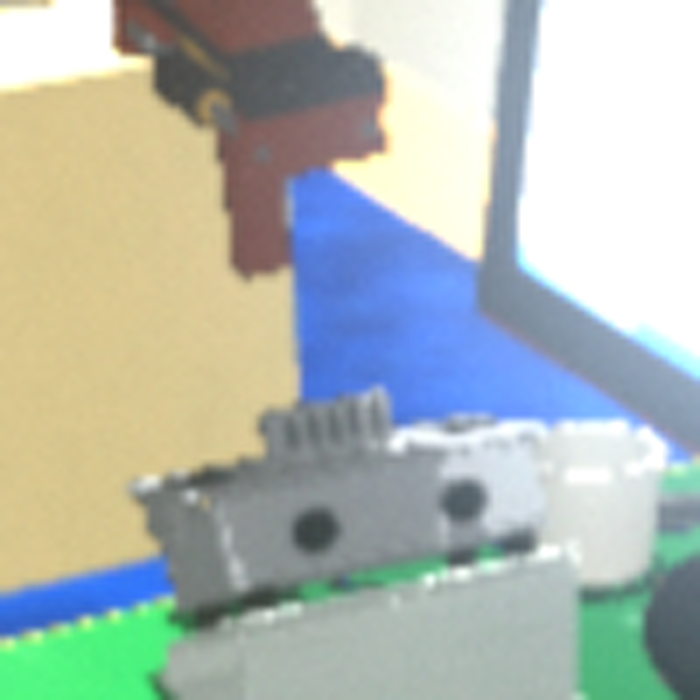

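Call:
{"fn": "play_rows", "kwargs": {"commands": [{"jaw": 1,"tx": -0.8,"ty": 0,"tz": 0.8,"yaw": 0.7},{"jaw": 1,"tx": -0.8,"ty": 0,"tz": 1,"yaw": 0},{"jaw": 1,"tx": -0.4,"ty": 0,"tz": 1,"yaw": 0},{"jaw": 1,"tx": 0,"ty": 0,"tz": 1,"yaw": 0},{"jaw": 1,"tx": 0,"ty": 0,"tz": 1,"yaw": 0},{"jaw": 1,"tx": 0,"ty": 0,"tz": 0.6,"yaw": 0},{"jaw": 1,"tx": 0,"ty": 0,"tz": 0,"yaw": 0}]}}

```text
t: 19.88
ee_pos: [550.2, 419.4, 129.8]
orientation: [-0.001, 0.741, 0.67, 0.042]
force: [0.2, 0.9, -0.3]
width: 0.1
```

Run:
```python
from h import *
st([553,416,126],84.6)
draw('scene',[],(70,170,195,295),7,'pics/s27.png',2)
```

```text
t 19.88 pos [550.2 419.4 129.8] ang 84.32 z [ 0.062  0.058 -0.996] F [ 0.2  0.9 -0.3] M [0.   0.03 0.02] w 0.1
to go tool mm [-3.3  2.9  3.7]
yaw -0.28
```

View pics/s27.png

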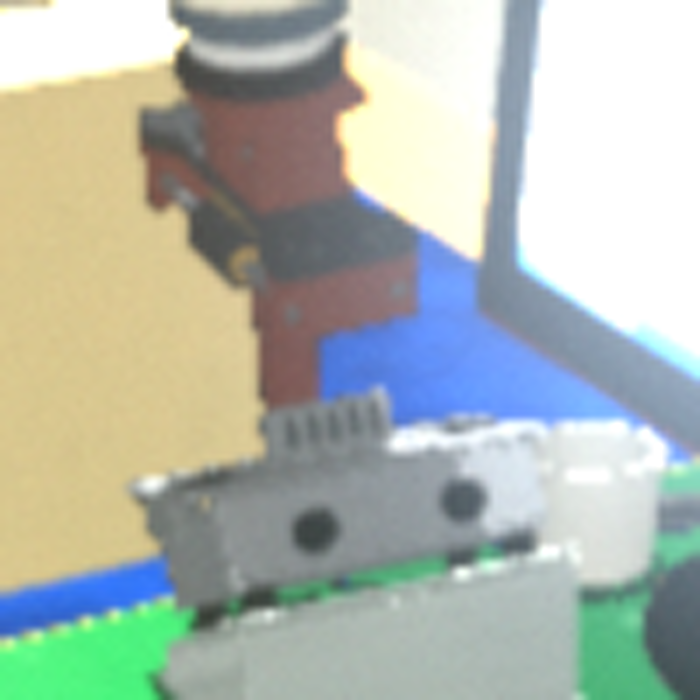

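Call:
{"fn": "play_rows", "kwargs": {"commands": [{"jaw": 1,"tx": -0.3,"ty": 0.1,"tz": 0.1,"yaw": 0},{"jaw": 1,"tx": -0.3,"ty": 0.1,"tz": 0.1,"yaw": 0},{"jaw": 1,"tx": -0.3,"ty": 0,"tz": 0,"yaw": 0}]}}

```text
t: 20.18
ee_pos: [552.4, 410.7, 128.2]
orientation: [-0.001, 0.741, 0.67, 0.043]
force: [0.8, -0.3, 0.1]
width: 0.7
```

Run:
```python
from h import *
st([553,410,126],84.6)
```

```text
t 20.18 pos [552.4 410.7 128.2] ang 84.36 z [ 0.063  0.059 -0.996] F [ 0.8 -0.3  0.1] M [-0.01  0.03  0.01] w 0.7
to go tool mm [-0.8  0.6  2.1]
yaw -0.24
```

Call:
{"fn": "play_rows", "kwargs": {"commands": [{"jaw": 1,"tx": -0.3,"ty": 0,"tz": 0.1,"yaw": 0},{"jaw": 1,"tx": -0.2,"ty": 0,"tz": 0,"yaw": 0}]}}

```text
t: 20.35
ee_pos: [552.5, 408.5, 128.3]
orientation: [-0.002, 0.741, 0.669, 0.046]
force: [-1.5, 12.8, -3.5]
width: 0.3
```

Run:
```python
from h import *
st([553,410,126],84.6)
```

```text
t 20.35 pos [552.5 408.5 128.3] ang 84.29 z [ 0.066  0.065 -0.996] F [-1.5 12.8 -3.5] M [2.06 0.48 0.13] w 0.3
to go tool mm [1.4 0.2 2.4]
yaw -0.31
```

Call:
{"fn": "play_rows", "kwargs": {"commands": [{"jaw": 1,"tx": -0.1,"ty": 0,"tz": 0.3,"yaw": 0},{"jaw": 1,"tx": -0.1,"ty": 0,"tz": 0.3,"yaw": 0},{"jaw": 1,"tx": -0.1,"ty": 0,"tz": 0.3,"yaw": 0}]}}

```text
t: 20.6
ee_pos: [554.4, 409.4, 122.6]
orientation: [-0.003, 0.741, 0.669, 0.051]
force: [0.5, 3.3, 3.1]
width: 0.5
```

Run:
```python
from h import *
st([553,410,120],84.6)
```

```text
t 20.60 pos [554.4 409.4 122.6] ang 84.33 z [ 0.072  0.073 -0.995] F [0.5 3.3 3.1] M [0.44 0.05 0.03] w 0.5
to go tool mm [ 0.2 -1.6  2.5]
yaw -0.27
```

Call:
{"fn": "play_rows", "kwargs": {"commands": [{"jaw": 1,"tx": -0.2,"ty": -0.1,"tz": 0.3,"yaw": 0},{"jaw": 1,"tx": -0.2,"ty": -0.1,"tz": 0.3,"yaw": 0}]}}

```text
t: 20.77
ee_pos: [554.6, 408.2, 118.3]
orientation: [-0.003, 0.741, 0.669, 0.055]
force: [-0.2, 6.9, 8.0]
width: 0.8
```

Run:
```python
from h import *
st([553,410,120],84.6)
```

```text
t 20.77 pos [554.6 408.2 118.3] ang 84.36 z [ 0.078  0.078 -0.994] F [-0.2  6.9  8. ] M [ 1.07 -0.06  0.05] w 0.8
to go tool mm [ 1.7 -1.7 -1.6]
yaw -0.24
```

Call:
{"fn": "play_rows", "kwargs": {"commands": [{"jaw": 1,"tx": -0.15,"ty": -0.1,"tz": 0.4,"yaw": 0},{"jaw": 1,"tx": -0.15,"ty": -0.1,"tz": 0.4,"yaw": 0}]}}

```text
t: 20.93
ee_pos: [555.4, 408.3, 113.6]
orientation: [-0.003, 0.741, 0.669, 0.059]
force: [-4.0, -1.7, 20.6]
width: 0.2
```

Run:
```python
from h import *
st([553,410,120],84.6)
draw('scene',[],(70,170,195,295),7,'pics/s28.png',2)
```

```text
t 20.93 pos [555.4 408.3 113.6] ang 84.38 z [ 0.084  0.083 -0.993] F [-4.  -1.7 20.6] M [-0.25  0.65 -0.01] w 0.2
to go tool mm [ 2.1 -2.1 -6.4]
yaw -0.22
```

View pics/s28.png

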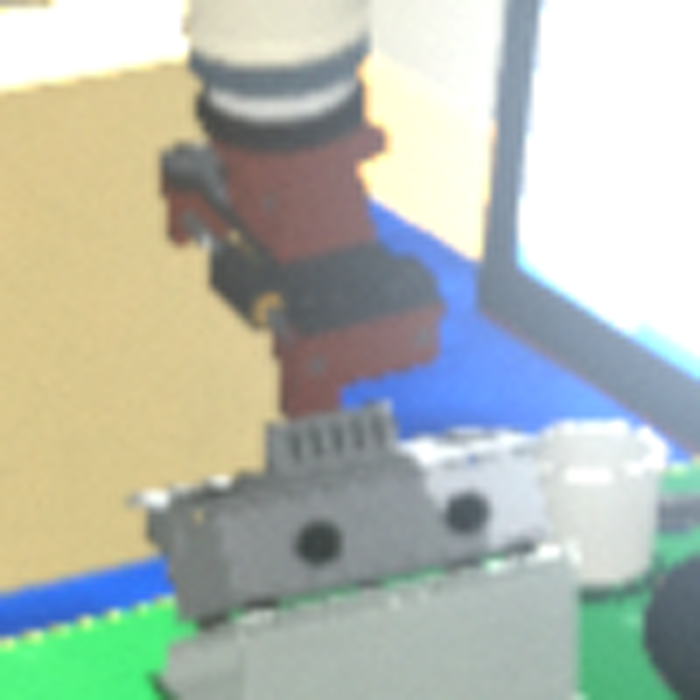

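Call:
{"fn": "play_rows", "kwargs": {"commands": [{"jaw": 1,"tx": -0.4,"ty": -0.1,"tz": 0.4,"yaw": 0},{"jaw": 1,"tx": -0.4,"ty": -0.1,"tz": 0.5,"yaw": 0}]}}

```text
t: 21.15
ee_pos: [555.8, 406.4, 110.9]
orientation: [-0.004, 0.741, 0.668, 0.066]
force: [-16.5, 8.4, 42.4]
width: 0.6
```

Run:
```python
from h import *
st([553,410,120],84.6)
draw('scene',[],(70,170,195,295),7,'pics/s29.png',2)
```

```text
t 21.15 pos [555.8 406.4 110.9] ang 84.32 z [ 0.092  0.094 -0.991] F [-16.5   8.4  42.4] M [1.77 2.58 0.24] w 0.6
to go tool mm [ 4.2 -2.4 -8.9]
yaw -0.28
```

View pics/s29.png

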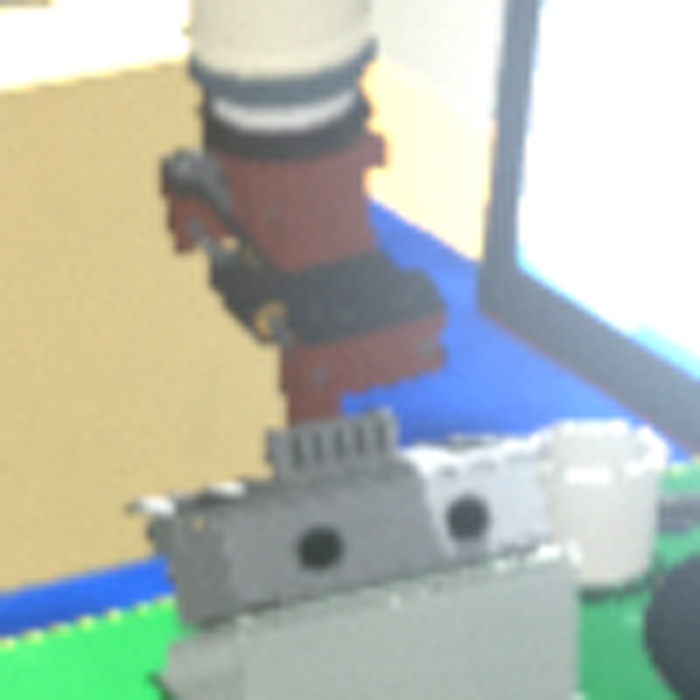

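Call:
{"fn": "play_rows", "kwargs": {"commands": [{"jaw": 1,"tx": -0.2,"ty": -0.5,"tz": 0.1,"yaw": 0},{"jaw": 1,"tx": -0.3,"ty": -0.5,"tz": 0.3,"yaw": 0}]}}

```text
t: 21.37
ee_pos: [554.5, 408.9, 115.0]
orientation: [-0.002, 0.74, 0.668, 0.079]
force: [7.5, 2.4, 12.4]
width: 0.4
```

Run:
```python
from h import *
st([553,410,120],84.6)
draw('scene',[],(70,170,195,295),7,'pics/s30.png',2)
```

```text
t 21.37 pos [554.5 408.9 115. ] ang 84.49 z [ 0.113  0.109 -0.988] F [ 7.5  2.4 12.4] M [ 0.45 -1.38 -0.08] w 0.4
to go tool mm [ 1.6 -1.1 -5. ]
yaw -0.11
```

View pics/s30.png

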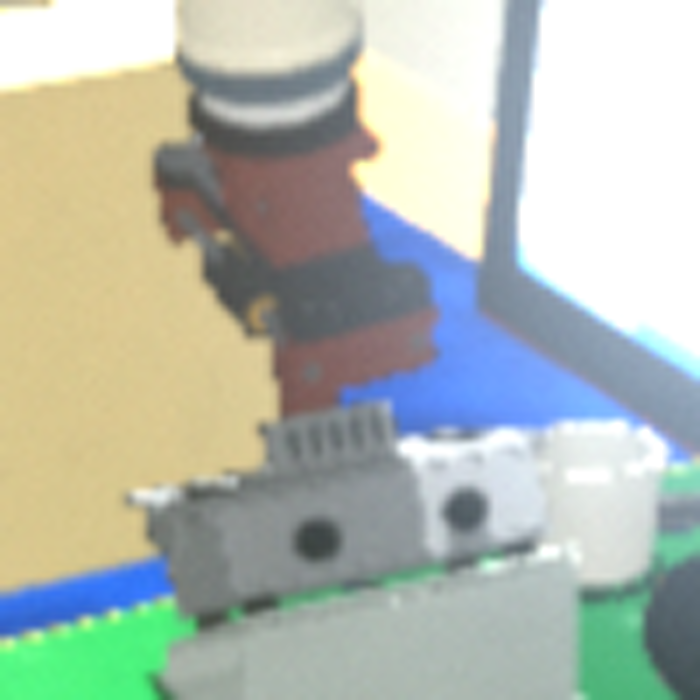

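Call:
{"fn": "play_rows", "kwargs": {"commands": [{"jaw": 1,"tx": -0.2,"ty": -0.4,"tz": 0.5,"yaw": 0},{"jaw": 1,"tx": -0.2,"ty": -0.3,"tz": 0.6,"yaw": 0}]}}

```text
t: 21.58
ee_pos: [554.6, 408.7, 110.8]
orientation: [-0.0, 0.739, 0.668, 0.087]
force: [-5.6, -6.8, 29.3]
width: 0.7
```

Run:
```python
from h import *
st([553,410,120],84.6)
draw('scene',[],(70,170,195,295),7,'pics/s31.png',2)
```

```text
t 21.58 pos [554.6 408.7 110.8] ang 84.61 z [ 0.128  0.116 -0.985] F [-5.6 -6.8 29.3] M [-0.68  0.55 -0.04] w 0.7
to go tool mm [ 2.3 -0.7 -9.1]
yaw 0.01
```

View pics/s31.png

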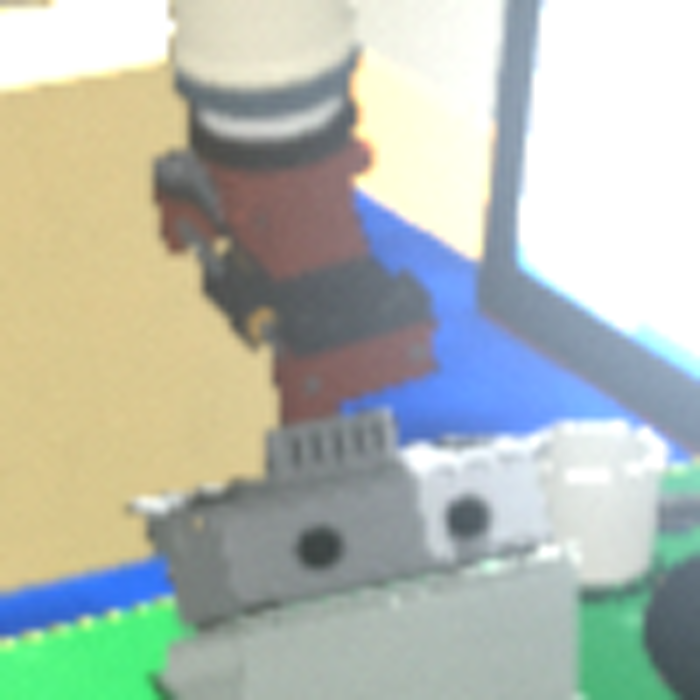

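Call:
{"fn": "play_rows", "kwargs": {"commands": [{"jaw": 1,"tx": 0.2,"ty": 0,"tz": -0.5,"yaw": 0},{"jaw": 1,"tx": 0.3,"ty": 0,"tz": -2,"yaw": 0},{"jaw": 1,"tx": 0,"ty": 0,"tz": -3,"yaw": 0},{"jaw": 1,"tx": -2,"ty": 0,"tz": -2.5,"yaw": 0},{"jaw": 1,"tx": -4,"ty": 0,"tz": 0,"yaw": 0},{"jaw": 1,"tx": -4,"ty": 0,"tz": 0,"yaw": 0},{"jaw": 1,"tx": -4,"ty": 0,"tz": 0,"yaw": 0},{"jaw": 1,"tx": -4,"ty": 0,"tz": 0,"yaw": 0},{"jaw": 1,"tx": -4,"ty": 0,"tz": 0,"yaw": 0},{"jaw": 1,"tx": -3,"ty": 0,"tz": 0,"yaw": 0},{"jaw": 1,"tx": -1,"ty": 0,"tz": 0,"yaw": 0}]}}

```text
t: 22.55
ee_pos: [516.9, 136.7, 159.1]
orientation: [0.001, 0.737, 0.67, 0.087]
force: [-0.6, 1.1, -0.4]
width: 0.5
```

Run:
```python
from h import *
st()
for n,(r0,r1,c0,c1),f in(("top",(150,245,115,215),6.2),("scene",(115,170,205,285),10)):
    I=np.mean([manip.camera(n).astype(float) for _ in range(3)],0); np.save(n+"32.npy",I)
    b=cv2.resize(np.clip(I[r0:r1,c0:c1]*(1.6 if n=="top" else 2),0,255).astype(np.uint8),None,fx=f,fy=f,interpolation=cv2.INTER_CUBIC)
    for X in [bw(i*48,j*86,5) for i in(-1,1) for j in(-1,1)]:
        p=proj(n,X); cv2.circle(b,(int((p[0]-c0+.5)*f),int((p[1]-r0+.5)*f)),2,(0,255,255),-1)
    cv2.imwrite(f'pics/{n}32.png',b)
```

```text
t 22.55 pos [516.9 136.7 159.1] ang 85.02 z [ 0.13   0.115 -0.985] F [-0.6  1.1 -0.4] M [0.   0.   0.01] w 0.5
```

View pics/top32.png

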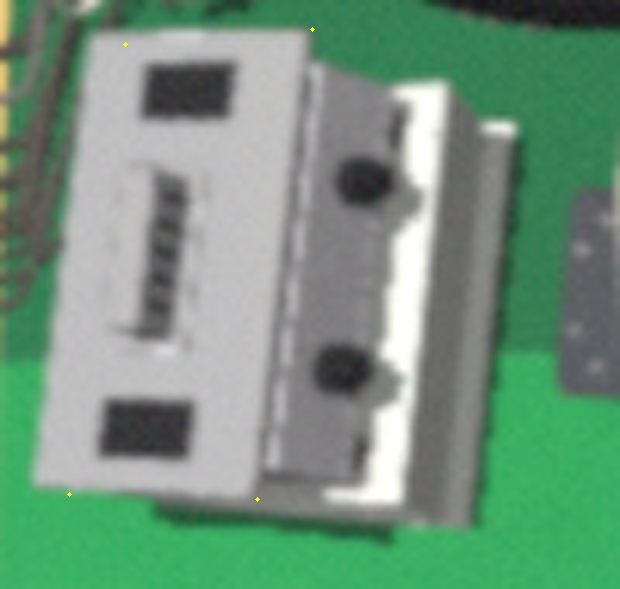

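View pics/scene32.png

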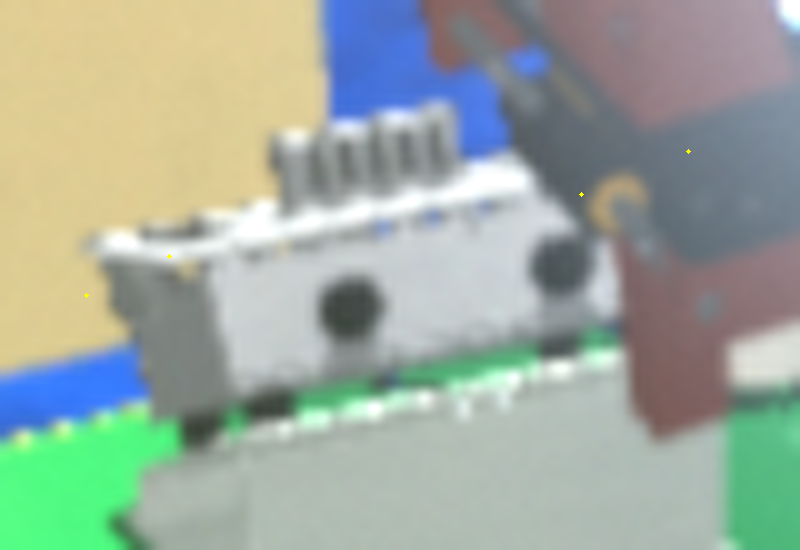

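Call:
{"fn": "play_rows", "kwargs": {"commands": [{"jaw": 1,"tx": 1,"ty": 0,"tz": -1.5,"yaw": 0},{"jaw": 1,"tx": 3,"ty": 0.5,"tz": -0.5,"yaw": 0},{"jaw": 1,"tx": 4,"ty": 0.3,"tz": 0,"yaw": 0},{"jaw": 1,"tx": 4,"ty": 0,"tz": 0,"yaw": 0},{"jaw": 1,"tx": 4,"ty": 0,"tz": 0,"yaw": 0},{"jaw": 1,"tx": 4,"ty": 0,"tz": 0,"yaw": 0},{"jaw": 1,"tx": 4,"ty": 0,"tz": 0,"yaw": 0},{"jaw": 1,"tx": 3,"ty": 0,"tz": 0,"yaw": 0},{"jaw": 1,"tx": 0,"ty": 0,"tz": 0,"yaw": 0}]}}

```text
t: 23.6
ee_pos: [543.2, 425.8, 218.9]
orientation: [0.001, 0.732, 0.675, 0.091]
force: [0.4, 0.1, 1.0]
width: 0.4
```

Run:
```python
from h import *
st([552,422,125],84.6)
```

```text
t 23.60 pos [543.2 425.8 218.9] ang 85.87 z [ 0.135  0.122 -0.983] F [0.4 0.1 1. ] M [-0.02  0.11  0.04] w 0.4
to go tool mm [-15.5  -2.7  93.1]
yaw 1.27
```

Call:
{"fn": "play_rows", "kwargs": {"commands": [{"jaw": 1,"tx": -0.3,"ty": 0,"tz": 1.5,"yaw": 0.6},{"jaw": 1,"tx": -0.3,"ty": 0,"tz": 2,"yaw": 0.6},{"jaw": 1,"tx": -0.3,"ty": -0.1,"tz": 2,"yaw": 0},{"jaw": 1,"tx": -0.2,"ty": -0.1,"tz": 1.5,"yaw": 0},{"jaw": 1,"tx": -0.1,"ty": 0,"tz": 1,"yaw": 0},{"jaw": 1,"tx": 0,"ty": 0,"tz": 0.6,"yaw": 0},{"jaw": 1,"tx": 0,"ty": 0,"tz": 0,"yaw": 0}]}}

```text
t: 24.18
ee_pos: [547.7, 434.8, 129.8]
orientation: [-0.0, 0.733, 0.673, 0.093]
force: [0.2, -0.7, -0.3]
width: 0.4
```

Run:
```python
from h import *
st([552,412,123],84.6)
```

```text
t 24.18 pos [547.7 434.8 129.8] ang 85.60 z [ 0.136  0.125 -0.983] F [ 0.2 -0.7 -0.3] M [-0.07  0.05  0.01] w 0.4
to go tool mm [-23.2   5.5   4.4]
yaw 1.0
```

Call:
{"fn": "play_rows", "kwargs": {"commands": [{"jaw": 1,"tx": -0.8,"ty": 0.2,"tz": 0.3,"yaw": 0.5},{"jaw": 1,"tx": -0.8,"ty": 0,"tz": 0.3,"yaw": 0.5},{"jaw": 1,"tx": -0.5,"ty": 0,"tz": 0,"yaw": 0},{"jaw": 1,"tx": -0.4,"ty": 0,"tz": 0,"yaw": 0}]}}

```text
t: 24.52
ee_pos: [549.2, 410.2, 122.1]
orientation: [-0.001, 0.739, 0.667, 0.095]
force: [-1.9, 7.9, -0.6]
width: 0.4
```

Run:
```python
from h import *
st([552,409,123],84.6)
```

```text
t 24.52 pos [549.2 410.2 122.1] ang 84.59 z [ 0.139  0.127 -0.982] F [-1.9  7.9 -0.6] M [1.26 0.16 0.14] w 0.4
to go tool mm [-0.8  3.  -0.6]
yaw -0.01
```

Call:
{"fn": "play_rows", "kwargs": {"commands": [{"jaw": 1,"tx": -0.5,"ty": 0,"tz": 0,"yaw": 0},{"jaw": 1,"tx": -0.6,"ty": 0,"tz": 0,"yaw": 0}]}}

```text
t: 24.68
ee_pos: [549.6, 405.0, 124.1]
orientation: [-0.004, 0.74, 0.665, 0.101]
force: [-9.6, 23.4, 6.1]
width: 0.3
```

Run:
```python
from h import *
st([552,409,123],84.6)
```

```text
t 24.68 pos [549.6 405.  124.1] ang 84.43 z [ 0.145  0.14  -0.979] F [-9.6 23.4  6.1] M [3.57 1.54 0.63] w 0.3
to go tool mm [4.  1.8 2. ]
yaw -0.17
```

Call:
{"fn": "play_rows", "kwargs": {"commands": [{"jaw": 1,"tx": -0.3,"ty": -0.1,"tz": 0.5,"yaw": 0},{"jaw": 1,"tx": -0.3,"ty": -0.1,"tz": 0.5,"yaw": 0}]}}

```text
t: 24.85
ee_pos: [550.4, 408.1, 119.5]
orientation: [-0.007, 0.74, 0.663, 0.11]
force: [-3.1, 11.0, 4.3]
width: 1.0
```

Run:
```python
from h import *
st([552,405,115],84.6)
draw('scene',[],(70,170,195,295),7,'pics/s33.png',2)
```

```text
t 24.85 pos [550.4 408.1 119.5] ang 84.38 z [ 0.154  0.155 -0.976] F [-3.1 11.   4.3] M [1.67 0.46 0.22] w 1.0
to go tool mm [-3.7  1.3  4.1]
yaw -0.22
```

View pics/s33.png

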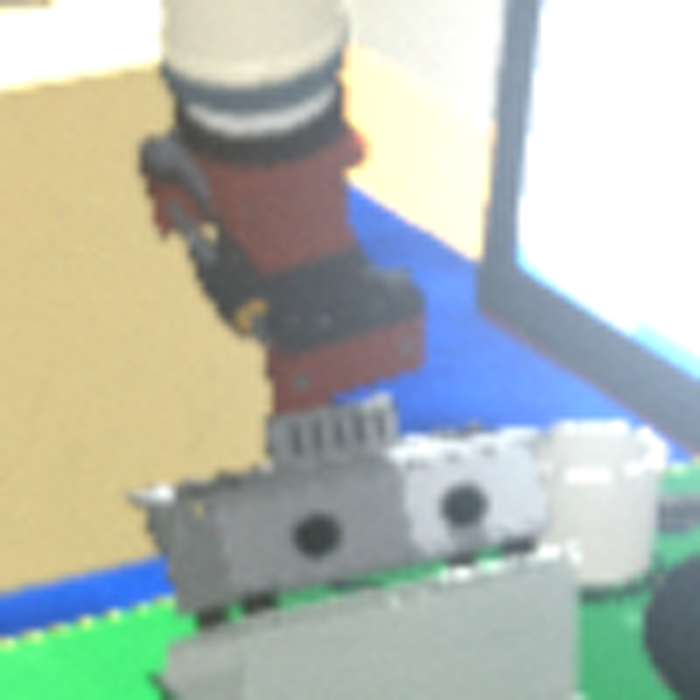

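Run:
```python
from h import *
I=np.load("top32.npy").mean(2); T=np.load("T.npy").mean(2)
for r in (175,190,205,215):
    print(r,"now",I[r,152:172].round(0).astype(int)); print("   init",T[r,152:172].round(0).astype(int))
for y in(-60,-30,0,30,60):
    o=[proj("top",bw(*p)).round(1) for p in((48,y,0),(44,y,0),(48,y,5),(48.4,y,7))]
    print(y,o)
print("dpx per mm x_b",proj("top",bw(48,0,5))-proj("top",bw(47,0,5)),"z_b",proj("top",bw(48,0,6))-proj("top",bw(48,0,5)))
print("scene per mm z_b at high",proj("scene",bw(48,0,6))-proj("scene",bw(48,0,5)))
```

```text
175 now [121 121 120 121 122 119 121 120 119 109  90  83  97  98  87  82  79  76
  69  59]
   init [117 116 118 111 105 107 118 126 120 107  99  93 100 100  87  82  80  74
  65  59]
190 now [119 121 121 121 120 119 120 114  92  77  97 107  91  81  80  80  81  81
  80  81]
   init [119 119 111 108 112 119 120 112  99  88 103 107  88  81  80  80  80  79
  79  79]
205 now [119 120 120 120 121 117 101  83  99 109  90  79  80  78  73  66  59  60
  58  63]
   init [117 115 122 132 136 123 100  85 102 110  90  80  80  78  73  65  60  59
  60  64]
215 now [118 120 122 120 116  99  82 101 111  90  80  81  81  81  80  78  79  79
  81  83]
   init [112 111 112 112 108  96  88 107 110  91  81  82  81  79  79  80  79  78
  80  83]
-60 [array([159. , 218.7]), array([157.7, 218.7]), array([157.3, 218.4]), array([156.8, 218.3])]
-30 [array([160.5, 205.4]), array([159.2, 205.4]), array([158.9, 205. ]), array([158.4, 204.9])]
0 [array([162.1, 192.2]), array([160.8, 192.2]), array([160.5, 191.8]), array([160. , 191.6])]
30 [array([163.6, 179.1]), array([162.3, 179.2]), array([162. , 178.6]), array([161.5, 178.4])]
60 [array([165.1, 166.1]), array([163.8, 166.2]), array([163.5, 165.6]), array([163. , 165.3])]
dpx per mm x_b [ 0.32851927 -0.0081724 ] z_b [-0.32260527 -0.08639295]
scene per mm z_b at high [-0.07405352 -0.32041918]
```

Call:
{"fn": "play_rows", "kwargs": {"commands": [{"jaw": 1,"tx": 0.4,"ty": 0,"tz": -0.5,"yaw": 0},{"jaw": 1,"tx": 0.3,"ty": 0,"tz": -2,"yaw": 0},{"jaw": 1,"tx": 0,"ty": 0,"tz": -2.5,"yaw": 0},{"jaw": -1,"tx": 0,"ty": 0,"tz": -2,"yaw": 6},{"jaw": -1,"tx": 0,"ty": 0,"tz": 0,"yaw": 7},{"jaw": -1,"tx": 0,"ty": 0,"tz": 0,"yaw": 7},{"jaw": -1,"tx": 0,"ty": 0,"tz": 0,"yaw": 7},{"jaw": -1,"tx": 0,"ty": 0,"tz": 0,"yaw": 7},{"jaw": -1,"tx": 0,"ty": 0,"tz": 0,"yaw": 7},{"jaw": -1,"tx": 0,"ty": 0,"tz": 0,"yaw": 7},{"jaw": -1,"tx": 0,"ty": 0,"tz": 0,"yaw": 7},{"jaw": -1,"tx": 0,"ty": 0,"tz": 0,"yaw": 7},{"jaw": -1,"tx": 0,"ty": 0,"tz": 0,"yaw": 7},{"jaw": -1,"tx": 0,"ty": 0,"tz": 0,"yaw": 7},{"jaw": -1,"tx": 0,"ty": 0,"tz": 0,"yaw": 7},{"jaw": -1,"tx": 0,"ty": 0,"tz": 0,"yaw": 5}]}}

```text
t: 26.23
ee_pos: [543.4, 398.3, 205.4]
orientation: [-0.087, 0.991, -0.058, 0.08]
force: [-0.6, 0.2, -0.3]
width: 83.9
```

Run:
```python
from h import *
st([552.7,385.8,131.5],-5.4)
draw('scene',[],(70,170,195,295),7,'pics/s34.png',2)
```

```text
t 26.23 pos [543.4 398.3 205.4] ang -7.46 z [ 0.169  0.164 -0.972] F [-0.6  0.2 -0.3] M [-0.09  0.16 -0.02] w 83.9
to go tool mm [-0.3 24.8 71.4]
yaw -2.06
```

View pics/s34.png

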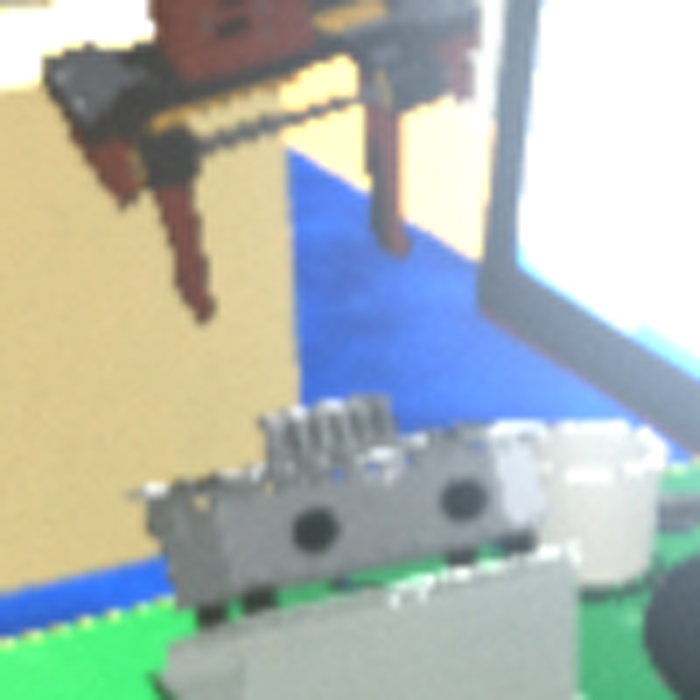

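Call:
{"fn": "play_rows", "kwargs": {"commands": [{"jaw": -1,"tx": 0,"ty": 0.6,"tz": 1,"yaw": -1},{"jaw": -1,"tx": 0,"ty": 0.6,"tz": 1.2,"yaw": -1},{"jaw": -1,"tx": 0,"ty": 0.6,"tz": 1.2,"yaw": 0},{"jaw": -1,"tx": 0,"ty": 0.5,"tz": 1.2,"yaw": 0},{"jaw": -1,"tx": 0,"ty": 0,"tz": 0.8,"yaw": 0},{"jaw": -1,"tx": 0,"ty": 0,"tz": 0,"yaw": 0}]}}

```text
t: 26.78
ee_pos: [552.3, 381.2, 147.3]
orientation: [-0.086, 0.992, -0.032, 0.085]
force: [-0.6, -0.4, 0.1]
width: 87.7
```

Run:
```python
from h import *
st([552.7,385.8,138],-5.4)
draw('scene',[],(70,170,195,295),7,'pics/s35.png',2)
```

```text
t 26.78 pos [552.3 381.2 147.3] ang -4.58 z [ 0.173  0.165 -0.971] F [-0.6 -0.4  0.1] M [-0.12  0.08 -0.06] w 87.7
to go tool mm [-1.5 -2.9  9.9]
yaw 0.82
```

View pics/s35.png

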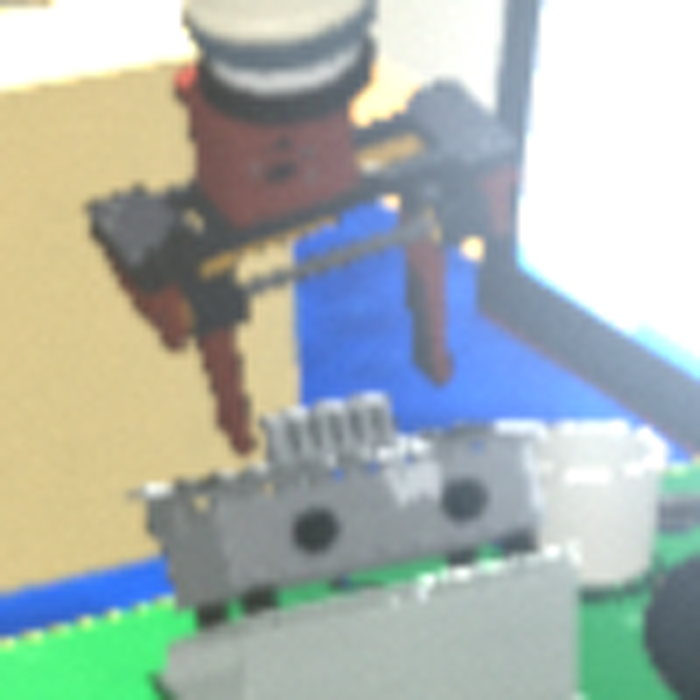

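Call:
{"fn": "play_rows", "kwargs": {"commands": [{"jaw": -1,"tx": 0,"ty": -0.2,"tz": 0.5,"yaw": 0.8},{"jaw": -1,"tx": 0,"ty": -0.1,"tz": 0.4,"yaw": 0},{"jaw": -1,"tx": 0.5,"ty": 0,"tz": 0,"yaw": 0},{"jaw": -1,"tx": 0.5,"ty": 0,"tz": 0,"yaw": 0},{"jaw": -1,"tx": 0.4,"ty": 0,"tz": 0,"yaw": 0}]}}

```text
t: 27.25
ee_pos: [565.8, 385.5, 141.4]
orientation: [-0.086, 0.992, -0.039, 0.081]
force: [-16.1, 6.0, -1.6]
width: 87.7
```

Run:
```python
from h import *
st([552.7,385.8,138],-5.4)
```

```text
t 27.25 pos [565.8 385.5 141.4] ang -5.26 z [ 0.168  0.165 -0.972] F [-16.1   6.   -1.6] M [0.91 3.15 0.39] w 87.7
to go tool mm [-13.4   1.1   1.1]
yaw 0.14
```

Call:
{"fn": "play_rows", "kwargs": {"commands": [{"jaw": -1,"tx": 0.6,"ty": 0,"tz": 0,"yaw": 0},{"jaw": -1,"tx": 0.6,"ty": 0,"tz": 0,"yaw": 0},{"jaw": -1,"tx": 0.6,"ty": 0,"tz": 0,"yaw": 0},{"jaw": -1,"tx": 0.6,"ty": 0,"tz": 0,"yaw": 0}]}}

```text
t: 27.58
ee_pos: [567.4, 384.9, 137.0]
orientation: [-0.082, 0.994, -0.041, 0.056]
force: [-19.7, 5.0, 6.6]
width: 87.7
```

Run:
```python
from h import *
st([552.7,385.8,138],-5.4)
```

```text
t 27.58 pos [567.4 384.9 137. ] ang -5.19 z [ 0.119  0.158 -0.98 ] F [-19.7   5.    6.6] M [0.99 3.92 0.42] w 87.7
to go tool mm [-14.5  -0.   -2.5]
yaw 0.21
```

Call:
{"fn": "play_rows", "kwargs": {"commands": [{"jaw": -1,"tx": 0.6,"ty": 0,"tz": -0.1,"yaw": 0},{"jaw": -1,"tx": 0.6,"ty": 0,"tz": -0.1,"yaw": 0},{"jaw": -1,"tx": 0.6,"ty": 0,"tz": -0.1,"yaw": 0},{"jaw": -1,"tx": 0.6,"ty": 0,"tz": -0.1,"yaw": 0},{"jaw": -1,"tx": 0.6,"ty": 0,"tz": -0.1,"yaw": 0}]}}

```text
t: 28.0
ee_pos: [568.7, 385.9, 136.2]
orientation: [-0.078, 0.996, -0.042, 0.026]
force: [-16.9, 7.6, 0.4]
width: 87.5
```

Run:
```python
from h import *
st([552.7,385.8,138],-5.4)
```

```text
t 28.00 pos [568.7 385.9 136.2] ang -5.02 z [ 0.057  0.153 -0.987] F [-16.9   7.6   0.4] M [1.18 3.27 0.2 ] w 87.5
to go tool mm [-15.8   1.1  -2.7]
yaw 0.38
```

Call:
{"fn": "play_rows", "kwargs": {"commands": [{"jaw": -1,"tx": 0.6,"ty": 0,"tz": 0,"yaw": 0},{"jaw": -1,"tx": 0.6,"ty": 0,"tz": 0,"yaw": 0},{"jaw": -1,"tx": 0.6,"ty": 0,"tz": 0,"yaw": 0.4},{"jaw": -1,"tx": 0.5,"ty": 0,"tz": 0,"yaw": 0},{"jaw": -1,"tx": 0,"ty": 0,"tz": 0,"yaw": 0}]}}

```text
t: 28.42
ee_pos: [567.4, 385.7, 131.9]
orientation: [-0.072, 0.996, -0.045, -0.002]
force: [-0.9, 0.3, 0.6]
width: 87.7
```

Run:
```python
from h import *
st([554.2,385.8,131.5],-5.4)
draw('scene',[],(70,170,195,295),7,'pics/s36.png',2)
```

```text
t 28.42 pos [567.4 385.7 131.9] ang -5.09 z [ 0.002  0.145 -0.989] F [-0.9  0.3  0.6] M [-0.29  0.27  0.11] w 87.7
to go tool mm [-13.2   1.1   0.4]
yaw 0.31
```

View pics/s36.png

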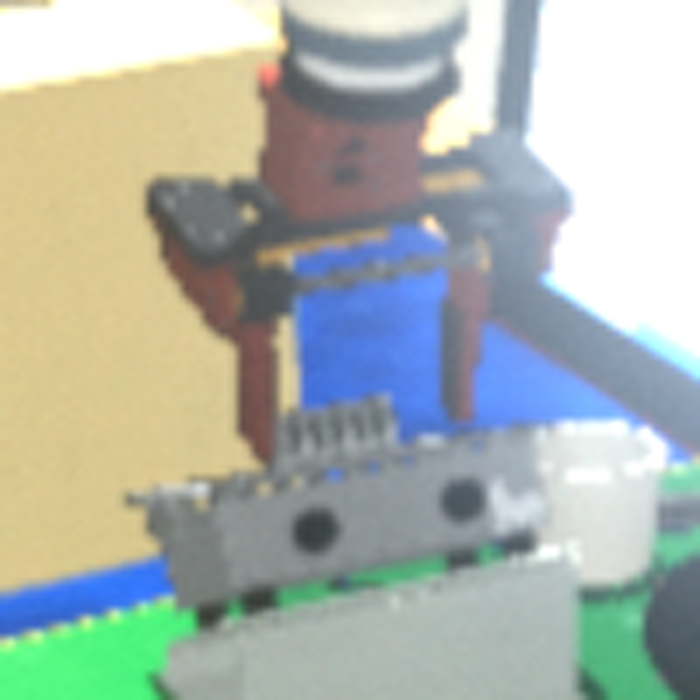

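Call:
{"fn": "play_rows", "kwargs": {"commands": [{"jaw": -1,"tx": -0.7,"ty": 0.05,"tz": 0,"yaw": 0.3},{"jaw": -1,"tx": -0.65,"ty": 0,"tz": 0,"yaw": 0},{"jaw": 1,"tx": 0,"ty": 0,"tz": 0,"yaw": 0},{"jaw": 1,"tx": 0,"ty": 0,"tz": 0,"yaw": 0},{"jaw": 1,"tx": 0,"ty": 0,"tz": 0,"yaw": 0},{"jaw": 1,"tx": 0,"ty": 0,"tz": 0,"yaw": 0},{"jaw": 1,"tx": 0,"ty": 0,"tz": 0,"yaw": 0}]}}

```text
t: 29.05
ee_pos: [554.3, 387.1, 133.7]
orientation: [-0.073, 0.996, -0.047, -0.001]
force: [-5.9, 2.8, 1.8]
width: 59.6
```

Run:
```python
from h import *
st([554.2,385.8,131.5],-5.4)
```

```text
t 29.05 pos [554.3 387.1 133.7] ang -5.39 z [ 0.006  0.146 -0.989] F [-5.9  2.8  1.8] M [ 0.28  0.91 -0.04] w 59.6
to go tool mm [-0.   1.6  2. ]
yaw 0.01
```

Call:
{"fn": "play_rows", "kwargs": {"commands": [{"jaw": 1,"tx": 0,"ty": -0.3,"tz": -0.4,"yaw": 0},{"jaw": 1,"tx": 0,"ty": -0.3,"tz": -0.4,"yaw": 0},{"jaw": 1,"tx": 0,"ty": -0.2,"tz": -0.3,"yaw": 0},{"jaw": 1,"tx": 0,"ty": 0,"tz": 0,"yaw": 0}]}}

```text
t: 29.38
ee_pos: [555.3, 392.4, 144.6]
orientation: [-0.072, 0.996, -0.047, -0.001]
force: [-0.3, -0.5, -1.2]
width: 59.8
```

Run:
```python
from h import *
st([554.2,385.8,131.5],-5.4)
draw('scene',[],(100,170,200,290),8,'pics/s37.png',2.2)
```

```text
t 29.38 pos [555.3 392.4 144.6] ang -5.42 z [ 0.004  0.144 -0.99 ] F [-0.3 -0.5 -1.2] M [-0.17  0.16  0.02] w 59.8
to go tool mm [-0.4  8.5 12. ]
yaw -0.02
```

View pics/s37.png

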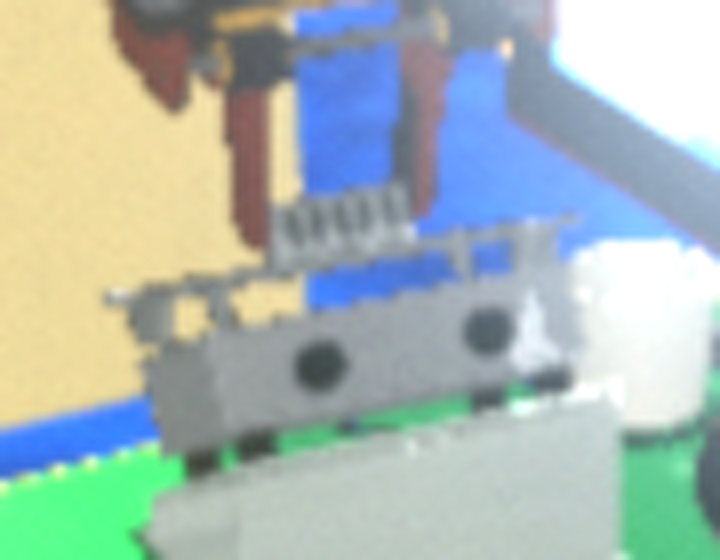

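Run:
```python
from h import *
st()
for n,(r0,r1,c0,c1),f in(("top",(145,240,120,215),6.2),("scene",(115,165,205,285),10)):
    I=np.mean([manip.camera(n).astype(float) for _ in range(3)],0); np.save(n+"38.npy",I)
    b=cv2.resize(np.clip(I[r0:r1,c0:c1]*(2 if n=="top" else 2),0,255).astype(np.uint8),None,fx=f,fy=f,interpolation=cv2.INTER_CUBIC)
    for z in(20,):
      for X in [bw(48,j*86,zz) for j in(-1,1) for zz in(z,z+5)]+[bw(37,j*64,z-16) for j in(-1,1)]:
        p=proj(n,X); cv2.circle(b,(int((p[0]-c0+.5)*f),int((p[1]-r0+.5)*f)),2,(0,255,255),-1)
    for X in [bw(48,j*75,0) for j in(-1,1)]:
        p=proj(n,X); cv2.circle(b,(int((p[0]-c0+.5)*f),int((p[1]-r0+.5)*f)),2,(0,0,255),-1)
    cv2.imwrite(f'pics/{n}38.png',b)
print("scene x_b,z_b,y_b",[(proj("scene",bw(48,0,6)+v)-proj("scene",bw(48,0,6))).round(3) for v in(xb,zb,yb)])
```

```text
t 29.43 pos [555.2 392.2 144.5] ang -5.42 z [ 0.004  0.144 -0.99 ] F [-0.1 -0.5 -1.2] M [-0.13  0.06 -0.  ] w 60.0
scene x_b,z_b,y_b [array([ 0.105, -0.046]), array([-0.074, -0.32 ]), array([ 0.301, -0.061])]
```

View pics/top38.png

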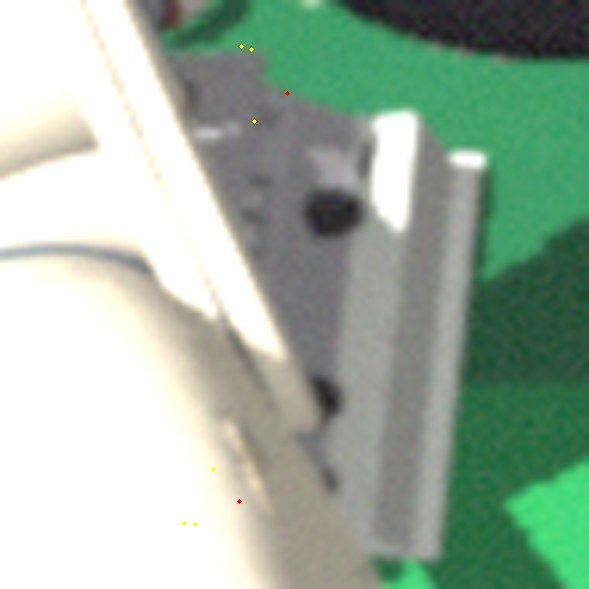

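View pics/scene38.png

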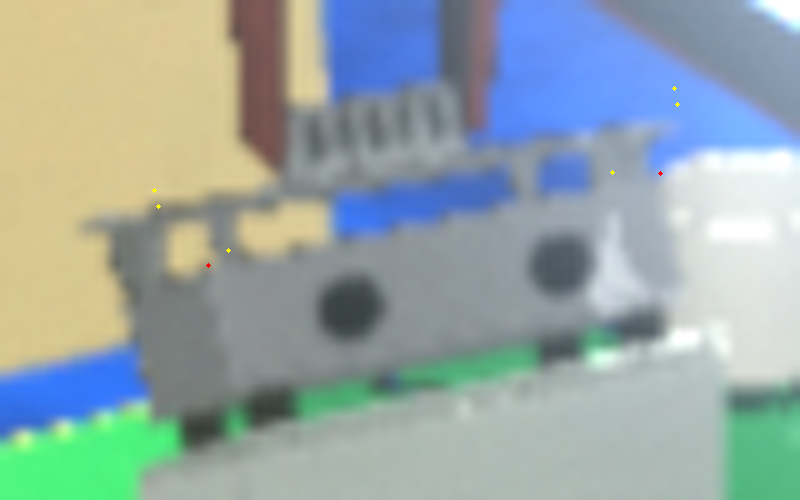

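Call:
{"fn": "play_rows", "kwargs": {"commands": [{"jaw": 1,"tx": -0.1,"ty": 0.2,"tz": -0.15,"yaw": 0},{"jaw": 1,"tx": -0.1,"ty": 0.2,"tz": -0.15,"yaw": 0},{"jaw": 1,"tx": 0,"ty": 0,"tz": 0,"yaw": 0},{"jaw": 1,"tx": 0,"ty": 0.25,"tz": 0.3,"yaw": 0},{"jaw": 1,"tx": 0,"ty": 0.25,"tz": 0.3,"yaw": 0}]}}

```text
t: 30.15
ee_pos: [553.5, 385.0, 141.4]
orientation: [-0.074, 0.996, -0.047, 0.001]
force: [-0.2, 5.1, 2.4]
width: 59.8
```

Run:
```python
from h import *
st([553.7,380.8,132.6],-5.4)
draw('scene',[],(115,165,205,285),10,'pics/s39.png',2.2)
```

```text
t 30.15 pos [553.5 385.  141.4] ang -5.41 z [ 0.009  0.147 -0.989] F [-0.2  5.1  2.4] M [0.92 0.45 0.19] w 59.8
to go tool mm [0.6 5.4 8.1]
yaw -0.01
```

View pics/s39.png

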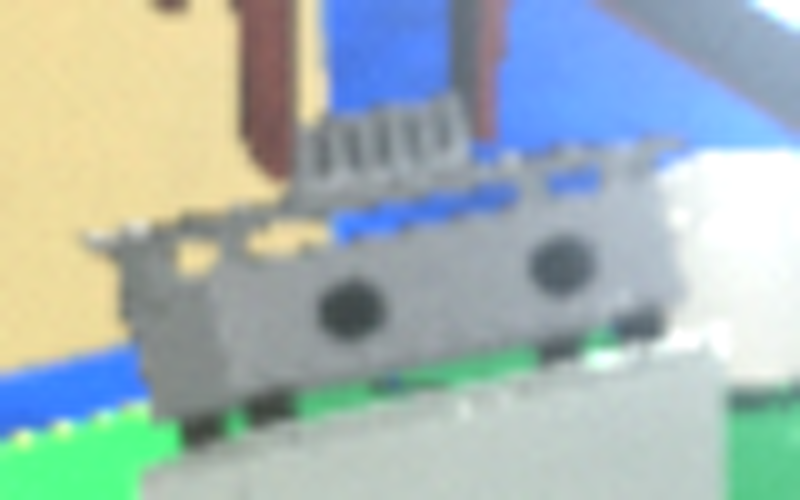

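Call:
{"fn": "play_rows", "kwargs": {"commands": [{"jaw": 1,"tx": 0,"ty": 0.05,"tz": 0.3,"yaw": 0},{"jaw": 1,"tx": 0,"ty": 0.2,"tz": 0.3,"yaw": 0}]}}

```text
t: 30.37
ee_pos: [553.7, 384.0, 136.2]
orientation: [-0.075, 0.996, -0.048, 0.001]
force: [-1.7, 2.2, 8.4]
width: 59.5
```

Run:
```python
from h import *
st([553.7,380.8,132.6],-5.4)
draw('scene',[],(115,165,205,285),10,'pics/s40.png',2.2)
```

```text
t 30.37 pos [553.7 384.  136.2] ang -5.44 z [ 0.009  0.149 -0.989] F [-1.7  2.2  8.4] M [0.32 0.92 0.01] w 59.5
to go tool mm [0.3 3.7 3.1]
yaw -0.04
```

View pics/s40.png

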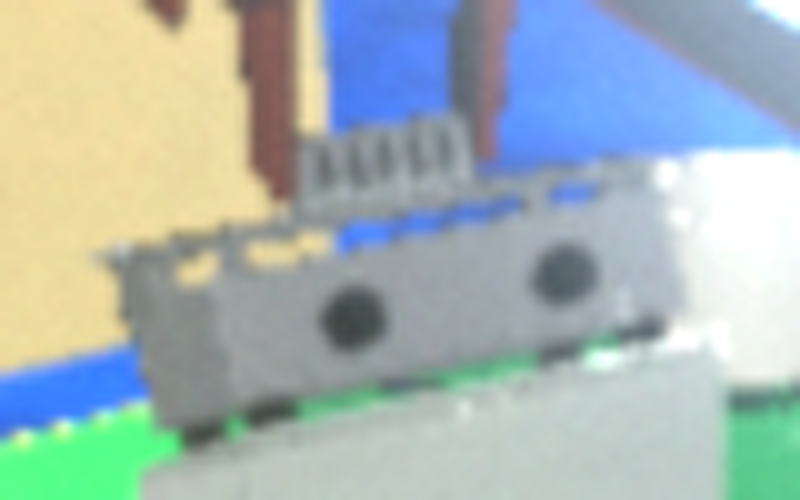

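Call:
{"fn": "play_rows", "kwargs": {"commands": [{"jaw": 1,"tx": 0,"ty": 0.2,"tz": 0.35,"yaw": 0},{"jaw": 1,"tx": 0,"ty": 0.2,"tz": 0.4,"yaw": 0}]}}

```text
t: 30.58
ee_pos: [553.2, 381.7, 129.8]
orientation: [-0.076, 0.996, -0.048, 0.001]
force: [-4.6, 2.8, 14.1]
width: 59.9
```

Run:
```python
from h import *
st([553.7,380.8,132.6],-5.4)
draw('scene',[],(115,165,205,285),10,'pics/s41.png',2.2)
```

```text
t 30.58 pos [553.2 381.7 129.8] ang -5.46 z [ 0.009  0.151 -0.989] F [-4.6  2.8 14.1] M [0.52 0.84 0.03] w 59.9
to go tool mm [ 0.6  0.4 -2.9]
yaw -0.06
```

View pics/s41.png

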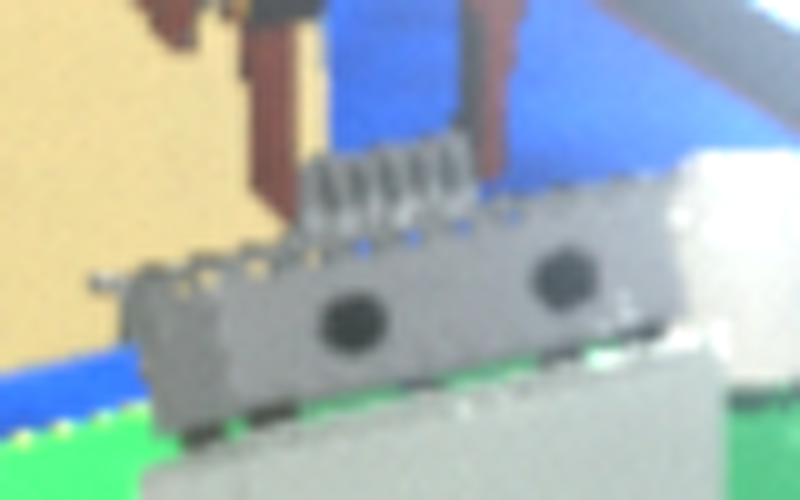

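Call:
{"fn": "play_rows", "kwargs": {"commands": [{"jaw": 1,"tx": -0.1,"ty": 0.2,"tz": 0.45,"yaw": 0},{"jaw": 1,"tx": -0.1,"ty": 0.25,"tz": 0.5,"yaw": 0}]}}

```text
t: 30.8
ee_pos: [552.8, 381.5, 123.8]
orientation: [-0.079, 0.996, -0.048, 0.003]
force: [-0.4, -0.6, 13.6]
width: 59.7
```

Run:
```python
from h import *
st([553.7,380.8,132.6],-5.4)
draw('scene',[],(115,165,205,285),10,'pics/s42.png',2.2)
```

```text
t 30.80 pos [552.8 381.5 123.8] ang -5.55 z [ 0.014  0.157 -0.988] F [-0.4 -0.6 13.6] M [ 0.38  0.84 -0.2 ] w 59.7
to go tool mm [ 0.9 -0.8 -8.8]
yaw -0.15
```

View pics/s42.png

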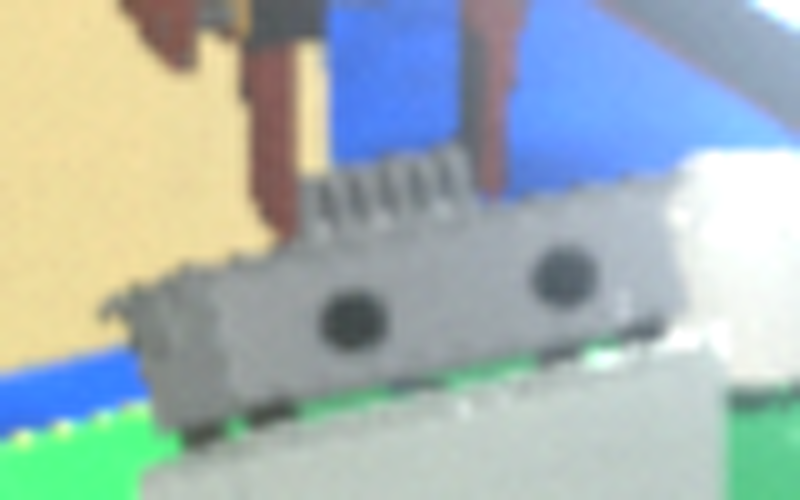

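Call:
{"fn": "play_rows", "kwargs": {"commands": [{"jaw": 1,"tx": 0,"ty": 0.25,"tz": 0.5,"yaw": 0},{"jaw": 1,"tx": 0,"ty": 0.25,"tz": 0.55,"yaw": 0}]}}

```text
t: 31.02
ee_pos: [553.7, 380.9, 118.7]
orientation: [-0.082, 0.995, -0.049, 0.005]
force: [-16.8, -4.0, 46.9]
width: 59.8
```

Run:
```python
from h import *
st([553.7,380.8,132.6],-5.4)
draw('scene',[],(115,165,205,285),10,'pics/s43.png',2.2)
```

```text
t 31.02 pos [553.7 380.9 118.7] ang -5.69 z [ 0.017  0.164 -0.986] F [-16.8  -4.   46.9] M [0.51 3.06 0.53] w 59.8
to go tool mm [  0.   -2.2 -13.7]
yaw -0.29
```

View pics/s43.png

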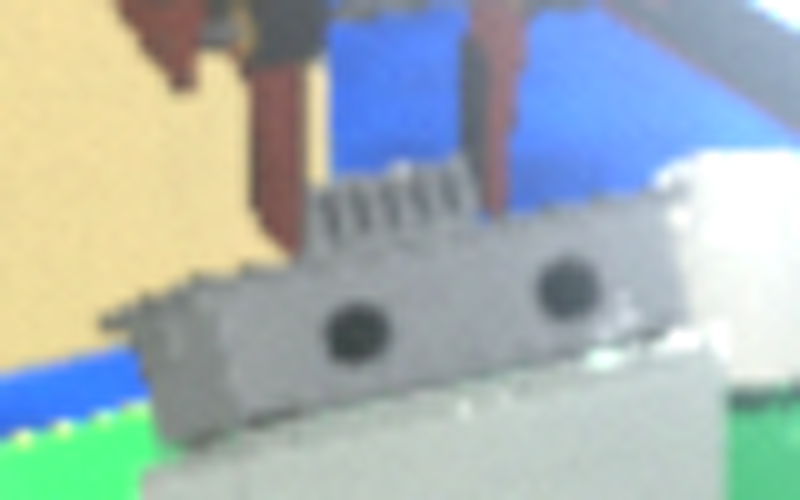

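Call:
{"fn": "play_rows", "kwargs": {"commands": [{"jaw": 1,"tx": 0,"ty": -0.1,"tz": -0.1,"yaw": 0},{"jaw": 1,"tx": 0,"ty": -0.1,"tz": -0.1,"yaw": 0},{"jaw": 1,"tx": 0,"ty": 0,"tz": 0,"yaw": 0},{"jaw": -1,"tx": 0,"ty": 0,"tz": 0,"yaw": 0},{"jaw": -1,"tx": 0,"ty": 0,"tz": 0,"yaw": 0},{"jaw": -1,"tx": 0,"ty": 0,"tz": 0,"yaw": 0},{"jaw": -1,"tx": 0,"ty": 0,"tz": 0,"yaw": 0}]}}

```text
t: 31.65
ee_pos: [552.6, 382.8, 124.1]
orientation: [-0.083, 0.995, -0.049, 0.004]
force: [0.4, 0.4, -0.2]
width: 82.7
```

Run:
```python
from h import *
st([553.7,380.8,132.6],-5.4)
draw('scene',[],(115,165,205,285),10,'pics/s44.png',2.2)
```

```text
t 31.65 pos [552.6 382.8 124.1] ang -5.69 z [ 0.016  0.165 -0.986] F [ 0.4  0.4 -0.2] M [-0.17  0.06 -0.03] w 82.7
to go tool mm [ 1.2  0.4 -8.7]
yaw -0.29
```

View pics/s44.png

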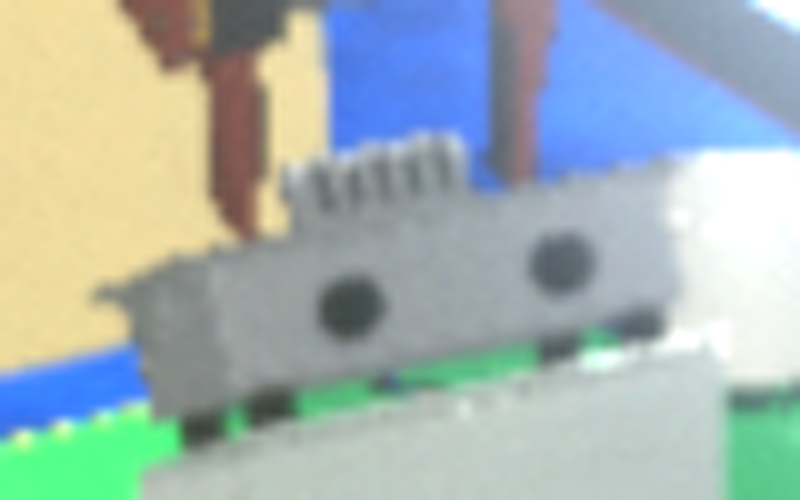

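Call:
{"fn": "play_rows", "kwargs": {"commands": [{"jaw": -1,"tx": 0,"ty": 0,"tz": 0.3,"yaw": 0},{"jaw": -1,"tx": 0,"ty": 0.1,"tz": 0.4,"yaw": 0},{"jaw": -1,"tx": 0,"ty": 0.15,"tz": 0.4,"yaw": 0}]}}

```text
t: 31.95
ee_pos: [554.3, 383.2, 115.3]
orientation: [-0.085, 0.995, -0.05, 0.005]
force: [-5.1, -0.8, 20.5]
width: 87.9
```

Run:
```python
from h import *
st()
```

```text
t 31.95 pos [554.3 383.2 115.3] ang -5.74 z [ 0.019  0.168 -0.986] F [-5.1 -0.8 20.5] M [0.04 0.93 0.05] w 87.9
```

Call:
{"fn": "play_rows", "kwargs": {"commands": [{"jaw": -1,"tx": -0.1,"ty": 0.15,"tz": 0.5,"yaw": 0},{"jaw": -1,"tx": -0.1,"ty": 0.15,"tz": 0.5,"yaw": 0}]}}

```text
t: 32.12
ee_pos: [555.8, 385.0, 111.2]
orientation: [-0.088, 0.995, -0.05, 0.009]
force: [-8.3, -3.4, 37.0]
width: 88.0
```

Run:
```python
from h import *
st()
```

```text
t 32.12 pos [555.8 385.  111.2] ang -5.81 z [ 0.027  0.175 -0.984] F [-8.3 -3.4 37. ] M [0.17 1.9  0.27] w 88.0
```

Call:
{"fn": "play_rows", "kwargs": {"commands": [{"jaw": -1,"tx": 0,"ty": 0,"tz": -0.5,"yaw": 0},{"jaw": -1,"tx": 0,"ty": 0,"tz": -1.5,"yaw": 0},{"jaw": -1,"tx": 0,"ty": 0,"tz": -3,"yaw": 0},{"jaw": -1,"tx": 0,"ty": 0,"tz": -3,"yaw": 0},{"jaw": -1,"tx": 0,"ty": 2,"tz": -1.5,"yaw": 0},{"jaw": -1,"tx": -0.5,"ty": 4,"tz": 0,"yaw": 0},{"jaw": -1,"tx": -0.5,"ty": 4,"tz": 0,"yaw": 0},{"jaw": -1,"tx": -0.5,"ty": 4,"tz": 0,"yaw": 0},{"jaw": -1,"tx": -0.5,"ty": 4,"tz": 0,"yaw": 0},{"jaw": -1,"tx": 0,"ty": 4,"tz": 0,"yaw": 0},{"jaw": -1,"tx": 0,"ty": 2,"tz": 0,"yaw": 0},{"jaw": -1,"tx": 0,"ty": 0,"tz": 0,"yaw": 0}]}}

```text
t: 33.12
ee_pos: [509.5, 130.9, 167.4]
orientation: [-0.093, 0.994, -0.048, 0.014]
force: [-0.6, 0.6, 0.4]
width: 87.9
```

Run:
```python
from h import *
st()
for n,(r0,r1,c0,c1),f in(("top",(150,245,115,215),6.2),("scene",(110,165,205,285),10)):
    I=np.mean([manip.camera(n).astype(float) for _ in range(3)],0); np.save(n+"45.npy",I)
    b=cv2.resize(np.clip(I[r0:r1,c0:c1]*(1.6 if n=="top" else 2),0,255).astype(np.uint8),None,fx=f,fy=f,interpolation=cv2.INTER_CUBIC)
    for X in [bw(i*48,j*86,5) for i in(-1,1) for j in(-1,1)]:
        p=proj(n,X); cv2.circle(b,(int((p[0]-c0+.5)*f),int((p[1]-r0+.5)*f)),2,(0,255,255),-1)
    cv2.imwrite(f'pics/{n}45.png',b)
```

```text
t 33.12 pos [509.5 130.9 167.4] ang -5.61 z [ 0.036  0.183 -0.982] F [-0.6  0.6  0.4] M [-0.12  0.05  0.06] w 87.9
```

View pics/top45.png

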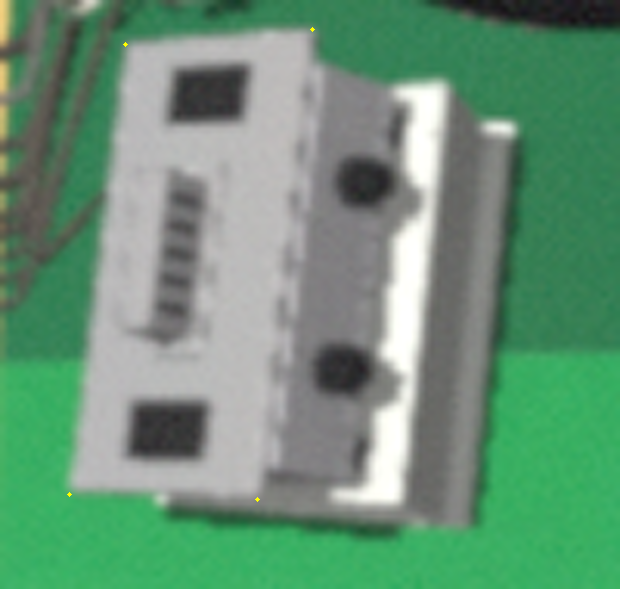

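View pics/scene45.png

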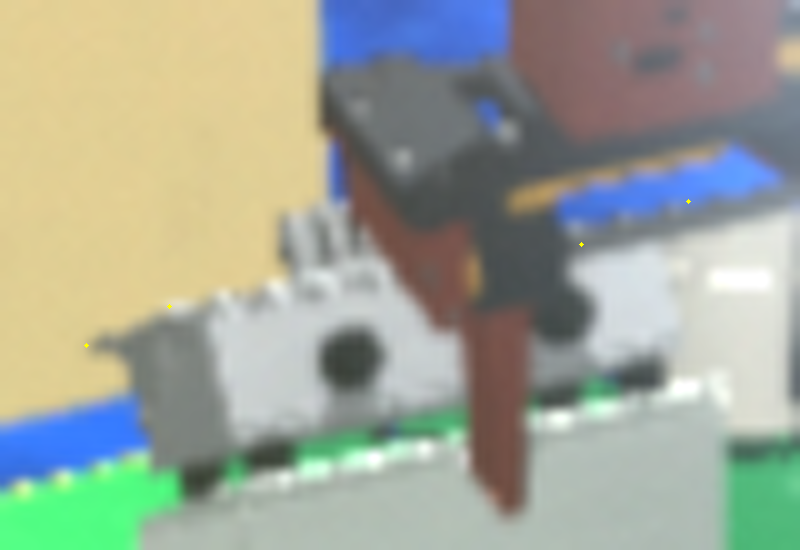

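Run:
```python
from h import *
I=np.load("top45.npy").mean(2)
for r in (170,180,190,205,215): print(r,I[r,152:172].round(0).astype(int))
from fitphi import corners
z=lambda x,y:np.array([115+x/6.2-.5,150+y/6.2-.5])
corners([z(125,44),z(315,29),z(265,495),z(71,491)])
```

```text
170 [108 109 111 116 118 116 118 117 116 117 116 109 109 112  95  84  82  83
  85  82]
180 [116 118 119 117 116 117 118 116 117 111 103 105 108  91  80  79  71  55
  40  30]
190 [117 118 117 117 116 116 117 114 106  94 101 105  88  80  80  80  80  81
  80  78]
205 [116 116 117 117 116 116 116 111 108 109  89  80  81  79  72  64  58  59
  59  64]
215 [117 117 117 116 117 117 109 108 108  89  81  81  82  80  79  80  79  78
  81  83]
 phi 1.6 deg, x0 -6.3 y0 2.2 z0 -7.0 pitch 0.5 deg res px [-0.04 -0.24  0.06  0.19 -0.16  0.19  0.15 -0.15]
```

Call:
{"fn": "play_rows", "kwargs": {"commands": [{"jaw": 1,"tx": 0,"ty": -1.5,"tz": -1,"yaw": 0},{"jaw": 1,"tx": 0,"ty": -3.5,"tz": -0.5,"yaw": 0},{"jaw": 1,"tx": 0,"ty": -4,"tz": 0,"yaw": 0},{"jaw": 1,"tx": 0,"ty": -4,"tz": 0,"yaw": 0},{"jaw": 1,"tx": 0,"ty": -4,"tz": 0,"yaw": 0},{"jaw": 1,"tx": 0,"ty": -4,"tz": 0,"yaw": 0},{"jaw": 1,"tx": 0,"ty": -3,"tz": 0,"yaw": 0},{"jaw": 1,"tx": 0,"ty": -1,"tz": 0,"yaw": 0},{"jaw": 1,"tx": 0,"ty": 0,"tz": 0,"yaw": 0}]}}

```text
t: 34.17
ee_pos: [529.7, 398.6, 234.3]
orientation: [-0.096, 0.995, -0.039, 0.016]
force: [-0.0, -0.2, -0.1]
width: 31.5
```

Run:
```python
from h import *
st([492,391,140],-5.4)
```

```text
t 34.17 pos [529.7 398.6 234.3] ang -4.66 z [ 0.04   0.189 -0.981] F [-0.  -0.2 -0.1] M [-0.13  0.09  0.03] w 31.5
to go tool mm [-39.3  28.3  89.6]
yaw 0.74
```

Call:
{"fn": "play_rows", "kwargs": {"commands": [{"jaw": 1,"tx": -1,"ty": 0.6,"tz": 1.5,"yaw": 0.7},{"jaw": 1,"tx": -1,"ty": 0.6,"tz": 2,"yaw": 0},{"jaw": 1,"tx": -1,"ty": 0.5,"tz": 2,"yaw": 0},{"jaw": 1,"tx": -0.8,"ty": 0.5,"tz": 1.5,"yaw": 0},{"jaw": 1,"tx": 0,"ty": 0.2,"tz": 1,"yaw": 0},{"jaw": 1,"tx": 0,"ty": 0,"tz": 0,"yaw": 0}]}}

```text
t: 34.67
ee_pos: [489.9, 391.3, 147.0]
orientation: [-0.095, 0.994, -0.043, 0.016]
force: [0.2, 0.2, -0.2]
width: 0.4
```

Run:
```python
from h import *
st([492,391,125],-5.4)
draw('scene',[],(80,170,195,290),7,'pics/s46.png',2)
```

```text
t 34.67 pos [489.9 391.3 147. ] ang -5.07 z [ 0.04   0.187 -0.981] F [ 0.2  0.2 -0.2] M [-0.1   0.06  0.01] w 0.4
to go tool mm [ 1.6  4.3 21.6]
yaw 0.33
```

View pics/s46.png

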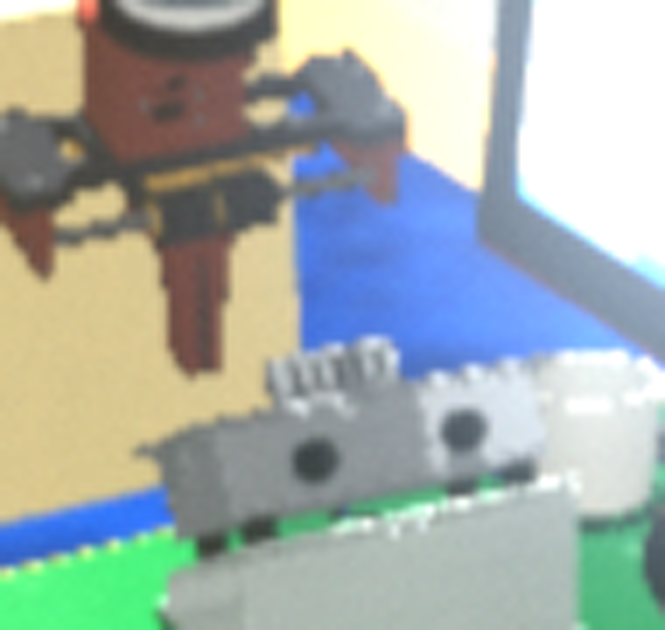

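The whole high edge of the cover is flush and edge-on in this view, and the closed finger is above the near end. I'll press there once more to be sure that clip has snapped.

Call:
{"fn": "play_rows", "kwargs": {"commands": [{"jaw": 1,"tx": 0.1,"ty": 0.3,"tz": 0.7,"yaw": 0},{"jaw": 1,"tx": 0,"ty": 0.2,"tz": 0.7,"yaw": 0},{"jaw": 1,"tx": 0,"ty": 0.1,"tz": 0.5,"yaw": 0},{"jaw": 1,"tx": 0,"ty": 0.1,"tz": 0.4,"yaw": 0}]}}

```text
t: 35.05
ee_pos: [495.6, 389.0, 125.7]
orientation: [-0.097, 0.994, -0.044, 0.019]
force: [-0.3, -0.2, -0.1]
width: 0.4
```

Run:
```python
from h import *
st([492,391,121],-5.4)
```

```text
t 35.05 pos [495.6 389.  125.7] ang -5.19 z [ 0.046  0.191 -0.98 ] F [-0.3 -0.2 -0.1] M [-0.16  0.1  -0.05] w 0.4
to go tool mm [-3.9 -0.8  4.8]
yaw 0.21
```

Call:
{"fn": "play_rows", "kwargs": {"commands": [{"jaw": 1,"tx": -0.2,"ty": 0.1,"tz": 0.4,"yaw": 0},{"jaw": 1,"tx": -0.2,"ty": 0.1,"tz": 0.4,"yaw": 0},{"jaw": 1,"tx": 0,"ty": 0.1,"tz": 0.4,"yaw": 0}]}}

```text
t: 35.3
ee_pos: [495.0, 390.2, 115.4]
orientation: [-0.099, 0.994, -0.044, 0.022]
force: [-5.2, -1.0, 17.6]
width: 0.8
```

Run:
```python
from h import *
st([492,391,121],-5.4)
```

```text
t 35.30 pos [495.  390.2 115.4] ang -5.27 z [ 0.053  0.196 -0.979] F [-5.2 -1.  17.6] M [0.06 0.92 0.13] w 0.8
to go tool mm [-2.9 -1.6 -5.5]
yaw 0.13
```

Call:
{"fn": "play_rows", "kwargs": {"commands": [{"jaw": 1,"tx": -0.1,"ty": 0.1,"tz": 0.5,"yaw": 0},{"jaw": 1,"tx": -0.1,"ty": 0.1,"tz": 0.5,"yaw": 0}]}}

```text
t: 35.47
ee_pos: [497.1, 393.4, 110.5]
orientation: [-0.103, 0.993, -0.044, 0.026]
force: [-4.1, -2.9, 24.3]
width: 0.3
```

Run:
```python
from h import *
st([492,391,121],-5.4)
```

```text
t 35.47 pos [497.1 393.4 110.5] ang -5.34 z [ 0.061  0.203 -0.977] F [-4.1 -2.9 24.3] M [0.1  0.56 0.09] w 0.3
to go tool mm [ -4.4   0.6 -11.1]
yaw 0.06
```

Call:
{"fn": "play_rows", "kwargs": {"commands": [{"jaw": 1,"tx": 0,"ty": 0,"tz": -0.5,"yaw": 0},{"jaw": 1,"tx": 0,"ty": 0,"tz": -2,"yaw": 0},{"jaw": 1,"tx": 0,"ty": 0,"tz": -3,"yaw": 0},{"jaw": 1,"tx": 0,"ty": 0,"tz": -2.5,"yaw": -6},{"jaw": 1,"tx": 0,"ty": 0,"tz": 0,"yaw": -7},{"jaw": 1,"tx": 0,"ty": 0,"tz": 0,"yaw": -7},{"jaw": 1,"tx": 0,"ty": 0,"tz": 0,"yaw": -7},{"jaw": 1,"tx": 0,"ty": 0,"tz": 0,"yaw": -7},{"jaw": 1,"tx": 0,"ty": 0,"tz": 0,"yaw": -7},{"jaw": 1,"tx": 0,"ty": 0,"tz": 0,"yaw": -7},{"jaw": 1,"tx": 0,"ty": 0,"tz": 0,"yaw": -7},{"jaw": 1,"tx": 0,"ty": 0,"tz": 0,"yaw": -7},{"jaw": 1,"tx": 0,"ty": 0,"tz": 0,"yaw": -7},{"jaw": 1,"tx": 0,"ty": 0,"tz": 0,"yaw": -7},{"jaw": 1,"tx": 0,"ty": 0,"tz": 0,"yaw": -7},{"jaw": 1,"tx": 0,"ty": 0,"tz": 0,"yaw": -5}]}}

```text
t: 36.8
ee_pos: [493.5, 382.4, 196.4]
orientation: [-0.055, 0.731, 0.672, 0.099]
force: [-0.2, -0.5, 0.3]
width: 0.6
```

Run:
```python
from h import *
st([612,386,140],84.6)
draw('scene',[(bw(i*48,j*86,5),(0,255,255)) for i in(-1,1) for j in(-1,1)],(110,165,205,285),10,'pics/s47.png',2)
```

```text
t 36.80 pos [493.5 382.4 196.4] ang 85.52 z [ 0.072  0.214 -0.974] F [-0.2 -0.5  0.3] M [-0.13  0.04  0.01] w 0.6
to go tool mm [  0.2 114.5  64.2]
yaw 0.92
```

View pics/s47.png

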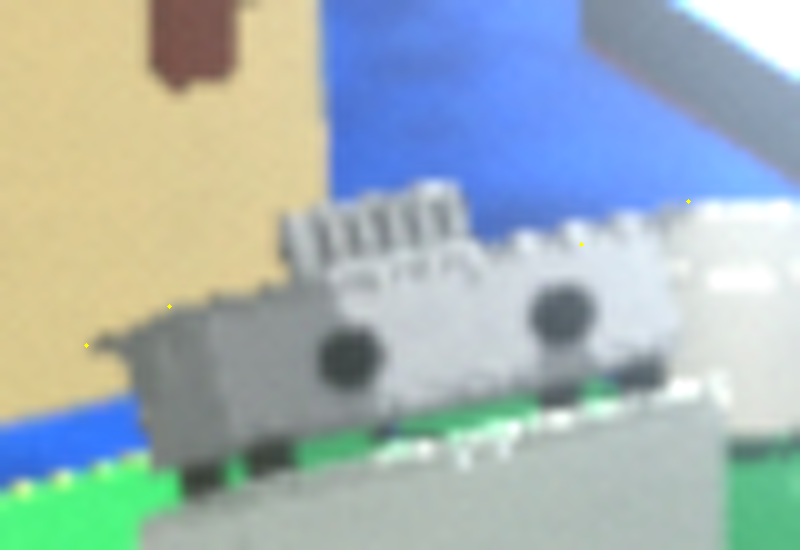

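Call:
{"fn": "play_rows", "kwargs": {"commands": [{"jaw": 1,"tx": 0,"ty": 1.5,"tz": 0,"yaw": 0.5},{"jaw": 1,"tx": 0,"ty": 2.5,"tz": 0,"yaw": 0.4},{"jaw": 1,"tx": 0,"ty": 3,"tz": 0,"yaw": 0},{"jaw": 1,"tx": -0.1,"ty": 2.5,"tz": 0.5,"yaw": 0},{"jaw": 1,"tx": -0.1,"ty": 1.2,"tz": 1.3,"yaw": 0},{"jaw": 1,"tx": -0.1,"ty": 0.3,"tz": 1.3,"yaw": 0},{"jaw": 1,"tx": -0.1,"ty": 0,"tz": 1,"yaw": 0},{"jaw": 1,"tx": 0,"ty": 0,"tz": 0,"yaw": 0}]}}

```text
t: 37.52
ee_pos: [607.8, 376.7, 158.4]
orientation: [-0.056, 0.74, 0.663, 0.099]
force: [0.4, 0.0, -2.1]
width: 0.6
```

Run:
```python
from h import *
st([612,379,125],84.6)
```

```text
t 37.52 pos [607.8 376.7 158.4] ang 84.01 z [ 0.071  0.214 -0.974] F [ 0.4  0.  -2.1] M [-0.12  0.01  0.01] w 0.6
to go tool mm [-4.7  2.3 33.4]
yaw -0.59
```

Call:
{"fn": "play_rows", "kwargs": {"commands": [{"jaw": 1,"tx": 0,"ty": 0.2,"tz": 0.8,"yaw": 0},{"jaw": 1,"tx": 0,"ty": 0.1,"tz": 0.8,"yaw": 0},{"jaw": 1,"tx": -0.1,"ty": 0,"tz": 0.8,"yaw": 0},{"jaw": 1,"tx": -0.1,"ty": 0,"tz": 0.5,"yaw": 0},{"jaw": 1,"tx": 0,"ty": 0,"tz": 0.3,"yaw": 0}]}}

```text
t: 37.93
ee_pos: [609.4, 382.5, 123.7]
orientation: [-0.057, 0.74, 0.663, 0.097]
force: [0.3, -0.2, -0.2]
width: 0.9
```

Run:
```python
from h import *
st([612,379,119],84.6)
```

```text
t 37.93 pos [609.4 382.5 123.7] ang 84.04 z [ 0.068  0.213 -0.975] F [ 0.3 -0.2 -0.2] M [-0.11 -0.03  0.01] w 0.9
to go tool mm [-4.2  2.8  4. ]
yaw -0.56
```

Call:
{"fn": "play_rows", "kwargs": {"commands": [{"jaw": 1,"tx": -0.2,"ty": 0,"tz": 0.4,"yaw": 0},{"jaw": 1,"tx": -0.2,"ty": 0,"tz": 0.4,"yaw": 0},{"jaw": 1,"tx": -0.1,"ty": 0,"tz": 0.4,"yaw": 0}]}}

```text
t: 38.18
ee_pos: [610.3, 381.5, 112.3]
orientation: [-0.057, 0.74, 0.663, 0.099]
force: [-3.4, -1.0, 16.4]
width: 0.5
```

Run:
```python
from h import *
st([612,379,119],84.6)
```

```text
t 38.18 pos [610.3 381.5 112.3] ang 84.09 z [ 0.07   0.216 -0.974] F [-3.4 -1.  16.4] M [0.35 0.53 0.07] w 0.5
to go tool mm [-0.8  2.3 -7. ]
yaw -0.51
```

Call:
{"fn": "play_rows", "kwargs": {"commands": [{"jaw": 1,"tx": -0.2,"ty": 0,"tz": 0.5,"yaw": 0},{"jaw": 1,"tx": -0.2,"ty": 0,"tz": 0.5,"yaw": 0}]}}

```text
t: 38.35
ee_pos: [613.0, 382.6, 107.6]
orientation: [-0.058, 0.739, 0.663, 0.103]
force: [-8.7, 0.7, 24.0]
width: 0.5
```

Run:
```python
from h import *
st([612,379,119],84.6)
```

```text
t 38.35 pos [613.  382.6 107.6] ang 84.10 z [ 0.076  0.222 -0.972] F [-8.7  0.7 24. ] M [0.78 1.23 0.24] w 0.5
to go tool mm [ -1.    0.  -11.9]
yaw -0.5
```

Call:
{"fn": "play_rows", "kwargs": {"commands": [{"jaw": 1,"tx": -0.2,"ty": -0.2,"tz": 0.5,"yaw": 0},{"jaw": 1,"tx": 0,"ty": 0,"tz": -0.5,"yaw": 0},{"jaw": 1,"tx": 0,"ty": 0,"tz": -2,"yaw": 0},{"jaw": 1,"tx": 0,"ty": 0,"tz": -3,"yaw": 0},{"jaw": 1,"tx": 0,"ty": -0.5,"tz": -3,"yaw": 0},{"jaw": 1,"tx": -2,"ty": -1,"tz": -1,"yaw": 0},{"jaw": 1,"tx": -4,"ty": -1,"tz": 0,"yaw": 0},{"jaw": 1,"tx": -4,"ty": -1,"tz": 0,"yaw": 0},{"jaw": 1,"tx": -4,"ty": -1,"tz": 0,"yaw": 0},{"jaw": 1,"tx": -4,"ty": -1,"tz": 0,"yaw": 0},{"jaw": 1,"tx": -4,"ty": -1,"tz": 0,"yaw": 0},{"jaw": 1,"tx": -4,"ty": -1,"tz": -1,"yaw": 0},{"jaw": 1,"tx": -3,"ty": -1,"tz": -1,"yaw": 0},{"jaw": 1,"tx": 0,"ty": 0,"tz": -1,"yaw": 0},{"jaw": 1,"tx": 0,"ty": 0,"tz": 0,"yaw": 0}]}}

```text
t: 39.6
ee_pos: [490.9, 82.8, 161.4]
orientation: [-0.055, 0.737, 0.663, 0.121]
force: [0.8, -1.0, 0.2]
width: 0.6
```

Run:
```python
from h import *
st()
for n,(r0,r1,c0,c1),f in(("top",(150,245,115,215),6.2),("scene",(110,165,205,285),10)):
    I=np.mean([manip.camera(n).astype(float) for _ in range(4)],0); np.save(n+"48.npy",I)
    if n=="top": cv2.imwrite('pics/topfull.png',I.astype(np.uint8))
    b=cv2.resize(np.clip(I[r0:r1,c0:c1]*(1.6 if n=="top" else 2),0,255).astype(np.uint8),None,fx=f,fy=f,interpolation=cv2.INTER_CUBIC)
    for X in [bw(i*48,j*86,5) for i in(-1,1) for j in(-1,1)]:
        p=proj(n,X); cv2.circle(b,(int((p[0]-c0+.5)*f),int((p[1]-r0+.5)*f)),2,(0,255,255),-1)
    cv2.imwrite(f'pics/{n}48.png',b)
I=np.load("top48.npy").mean(2)
for r in (180,205,215): print(r,I[r,152:172].round(0).astype(int))
```

```text
t 39.60 pos [490.9  82.8 161.4] ang 84.52 z [ 0.105  0.24  -0.965] F [ 0.8 -1.   0.2] M [-0.09 -0.04 -0.02] w 0.6
180 [114 117 117 117 117 118 117 117 117 117 109 109 108  90  82  79  71  56
  35  32]
205 [119 116 116 116 117 118 119 112 110 111  88  79  81  78  73  65  61  57
  59  62]
215 [118 118 117 117 117 115 109 108 109  91  81  81  80  80  80  79  76  78
  80  84]
```

View pics/top48.png

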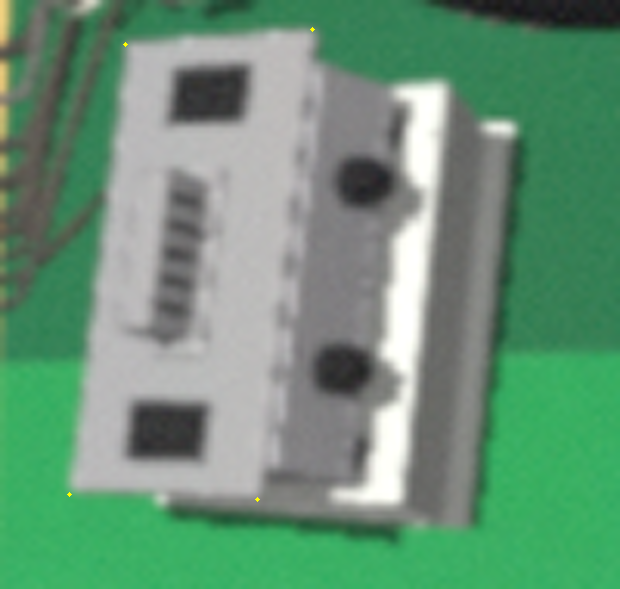

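View pics/scene48.png

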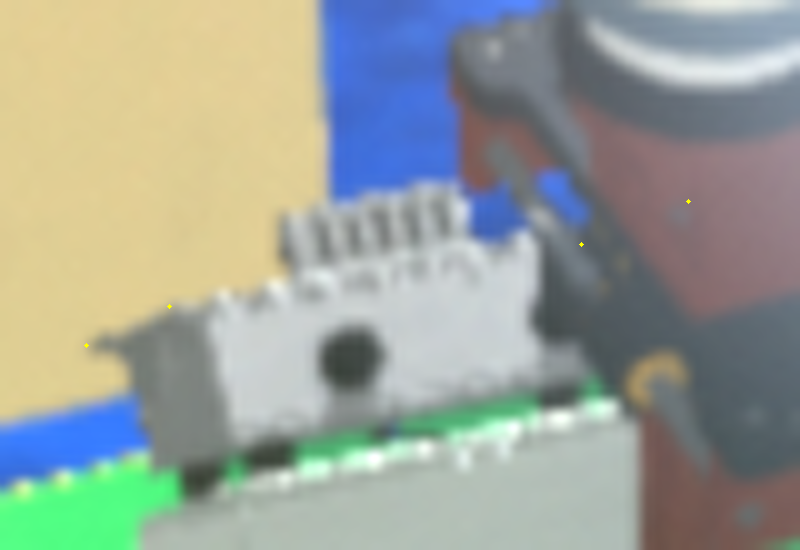

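View pics/topfull.png

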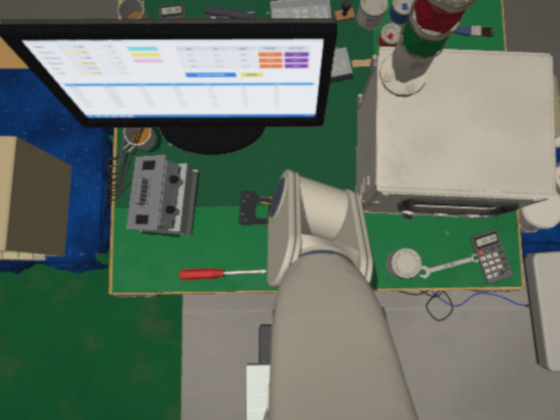

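```bash
python3 -c "
from station import manip
print(manip.close_job())"
```

```text
the job is handed in; nothing more can be done
None
```

I fitted the cover on the box, pressed it home and released it, and handed the job in at about 40 s of the 58 s. I can't see the clips themselves; that both snapped is inferred from the pictures and forces below.

**What happened**
- **First try:** I gripped the bar by its ends so the cover could swing to the slope, but it sat about 4–5 mm downhill. It would not go down under presses of up to about 43 N, and I believe its low posts had caught on the low rim.
- **Second try:** I gripped it again, lifted it off, shifted it uphill and pressed it down along the box's normal. The gap closed and the force stopped rising (about 14 N), then climbed to 47 N, I think as the mounts bottomed.
- **Extra presses:** After letting go I pressed both ends together to 37 N and each end alone to at least 24 N. Neither single-end press changed how the cover sits.

**Last checks**
- **Fit:** Three of the plate's four corners in the top view lie within about half a pixel of home. The near high one is about 1.5 px off, matching a rim edge I had measured about 1.5 px out at the start.
- **Flushness:** The scene view shows no gap along the high edge.
- **Disagreements:** The plate's high edge sits about 1 px further downhill than I computed. The 2 mm side play explains most of that, but I can't fully rule out a sub-millimetre lift. A tilt fit on the top view alone gave impossible offsets, so I set it aside.
- **Forces and bystanders:** The highest total force I read was about 50 N, the 47 N press included. The tin and screwdriver have not moved, and the gripper ended well clear.

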